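# Lock out the drum sander and turn its plates face down

### The job

The plywood plates on the bench sander have to be turned over so that their backs can be sanded. First make the machine safe: turn the red isolator handle on the grey box a quarter turn anticlockwise to off, and only then swing the yellow lockout hasp beside it fully out. Only with both done, lift the plates and turn every one over (the sloping wooden stand is there to regrasp them), so that in the end they all lie blue face down, flat and side by side without overlapping, on the sander's black bed; leave the small mixing cup near the stand where it is.

Things in the scene. Friction and masses are not known exactly. Their poses are not given: they have to be found in the camera images.
- handle (a joint): red isolator handle: 0 = on (bar along the box's y), 1.571 = off (bar along the box's x, at its stop). Turns anticlockwise seen from above as it grows; starts at 0 to 0.2; stays where it is left; takes about 0.12 N m
- handle_grip (a point): point on the handle's vertical turning axis, 57 mm above the table. The bar is 54 mm long (along this frame's y), 14 mm wide (frame x) and stands from 42 to 68 mm above the table
- hasp (a joint): yellow lockout hasp: 0 = folded over the box, 1.571 = swung fully out over the box's side, at its stop. Turns anticlockwise seen from above about a vertical pivot as it grows; starts at 0 to 0.25; stays where it is left; takes about 1 N at the knob
- hasp_knob (a point): centre of the round yellow upright knob (13 mm across, standing from 38 to 64 mm above the table) at the end of the hasp arm; it swings on an arc of 38 mm radius about the pivot, which lies 38 mm from the knob along this frame's -x. The arm is 4 mm thick, 34 mm above the table
- isolator_box: grey box, 70 x 130 x 30 mm (x, y, z), fixed; origin in the centre of its underside. Handle axis at (0, 30) mm, hasp pivot at (15, -30) mm; with the hasp at 0 its arm points to the box's -x, swung out it points to -y
- bed_top (a point): centre of the top face of the sander's flat black bed, 10 mm above the table; the bed is 250 mm along x and 126 mm along y, fixed, no rim. Beyond its +x end, from 185 mm on (a level metal plate in between), stands the sander's green drum head, 146 mm wide and 84 mm tall (with its black spout 101 mm)
- stand_rest (a point): fixed wooden turning stand: centre of a plate lying on its 45-degree slope, 56 mm above the table. The slope falls toward this frame's +y; a plate lies with its length up the slope, its lower edge just above a lip (34 mm down the slope from the point, 7 mm high). The rest is 24 mm wide (x) and ends 5 mm above the plate's centre: its sides and upper 27 mm project freely. Foot 60 x 80 x 8 mm
- plate_1_center (a point): centre (half-way up) of a plywood plate, 40 mm (x) by 64 mm (y) by 10 mm (z), about 40 g; its +z face is blue with two brass dots, its -z face bare plywood. It starts flat on the black bed, blue face up, its length roughly along the bed's y, 20 mm or more between plates; may be absent
- plate_2_center (a point): centre (half-way up) of a plywood plate, 40 mm (x) by 64 mm (y) by 10 mm (z), about 40 g; its +z face is blue with two brass dots, its -z face bare plywood. It starts flat on the black bed, blue face up, its length roughly along the bed's y, 20 mm or more between plates; may be absent
- plate_3_center (a point): centre (half-way up) of a plywood plate, 40 mm (x) by 64 mm (y) by 10 mm (z), about 40 g; its +z face is blue with two brass dots, its -z face bare plywood. It starts flat on the black bed, blue face up, its length roughly along the bed's y, 20 mm or more between plates; may be absent
- mix_cup_b: small pale mixing cup, 69 mm across, 70 mm tall, origin under its centre; to be left alone

How it is judged:
On the way, in this order (a step that is already met when the one before it is completed fails the run):
1. the isolator handle is turned to off (value of joint handle above 1.4 rad), for 0.2 s.
2. the lockout hasp is swung out, the handle still off (value of joint handle above 1.4 rad and value of joint hasp above 1.3 rad), for 0.2 s.
3. every plate lies blue face down, flat on the bed (x of plate_1_center in the frame of bed_top between -0.118 and 0.118 m and y of plate_1_center in the frame of bed_top between -0.06 and 0.06 m and z of plate_1_center in the frame of bed_top between 0.001 and 0.009 m and angle between each of plate_1_center, plate_2_center, plate_3_center's own z axis and vertical above 3.04 rad and x of plate_2_center in the frame of bed_top between -0.118 and 0.118 m and y of plate_2_center in the frame of bed_top between -0.06 and 0.06 m and z of plate_2_center in the frame of bed_top between 0.001 and 0.009 m and x of plate_3_center in the frame of bed_top between -0.118 and 0.118 m and y of plate_3_center in the frame of bed_top between -0.06 and 0.06 m and z of plate_3_center in the frame of bed_top between 0.001 and 0.009 m), for 0.2 s.
At the end, for the whole second after the job is handed in: The handle is at off (over 1.4 rad) and the hasp is out (over 1.3 rad); every plate present lies blue face down and flat (within 0.1 rad) directly on the black bed, its centre at least 3 mm inside the bed's edges (all of step 2 and all of step 3); the robot touches nothing.
It fails at once if a plate is lifted off before the handle is off and the hasp is out ((value of joint handle below 1.25 rad or value of joint hasp below 1.1 rad) and height (world z) of any of plate_1_center, plate_2_center, plate_3_center above 0.05 m).
It fails at once if the cup is moved from its place (distance of mix_cup_b from where it was at the start of the episode above 0.03 m).
Of plate_1, plate_2, plate_3 only 2 to 3 are there at a start; the rules pass over those that are not, and their reading is None.
At some moment in a run one of plate_1, plate_2, plate_3 may be knocked a few centimetres aside while the robot is not near it.
Once in a run the grip may slacken for a moment while it holds something.
It also fails if it takes over 210 s, if anything falls off the work surface, if the arm or the gripper's body presses on something with over 40 N, if the wrist force passes 120 N, or if a joint passes its speed limit or range.

### The arm

A 6-joint arm with a two-finger parallel gripper is mounted at the origin on the work surface; the furniture and walls round the work are solid. World frame = base frame: x ahead of the robot, y to its left, z up, the work surface at z = 0. Lengths are in m, angles in rad, forces in N, time in s.
With the tool pointing down it reaches from about 0.3 to 0.875 m from the base axis. Payload 6.4 kg.
Tool frame: the origin (TCP) lies midway between the tips of the shut fingers; the grasp point (between the pads) lies 19 mm behind it; z points along the fingers, x is the direction in which the jaws open and shut, and the axes are right-handed (so a half turn about z gives the same grasp; the last joint's range is limited). The gripper opens to 85 mm and grips with 20 to 120 N. Pads are 22 mm wide; open, the fingers measure 114 mm over their backs; the gripper's body (76 mm by 85 mm) begins 54 mm behind the grasp point. The pads swing forward as they close: fully open they stand 13 mm farther back than shut.
Start: joints at [-1.457, 0.181, 1.607, -0, 1.354, -0.206], TCP at [0.181, -0.546, 0.231] pointing down, gripper open.
Joint ranges: [-2.99, 2.99], [-0.89, 2.07], [0.3, 2.58], [-1.14, 4.28], [0, 2.63], [-3.12, 3.12]. Speed limits (rad/s): [2.57, 2.57, 3.01, 3.14, 3.14, 3.14].

### API

Orientations are given as [roll, pitch, yaw] about the fixed x, y, z axes, in that order (R = Rz(yaw) Ry(pitch) Rx(roll)).
In Python, from bench import env, snapshot, order gives the robot as it stands. The module is installed in compiled form; this text tells all that it offers.
- The arm moves only by the tool step_arm, never from a script. Its arguments are lists of equal length, an entry for each row: "slide": the shift along the tool's x, y, z in units of 150 mm (1.0 is 150 mm), a list of three; "rot": the turn, a rotation vector about the tool's x, y, z in units of 90 degrees (1.0 is 90 degrees), a list of three; "fingers": the closure, from 0 (fully open) to 1 (shut). In form: {"slide": [[dx, dy, dz], ...], "rot": [[wx, wy, wz], ...], "fingers": [fingers, ...]}. A call has 1 to 20 rows; each row is the pose to reach, as a shift and turn from the pose measured when the call began, along the tool's axes at that moment; what a row does not reach only later rows make up. A row lasts 1/10 s, in which the tool goes at most 50 mm and 8.59 degrees, less where a joint would pass 70% of its speed; a pose out of reach is approached as far as the arm can. A call with a number of a shift or a turn outside -1 to 1 is refused whole. A call with a gripper value outside its range is refused whole. The fingers move at their own pace and stop on an object; "grip_force" is the grip in N (left out, the last holds). Time passes only in rows, so rows that repeat a pose let the fingers close. It gives the time, the measured TCP pose, the force and the opening at its end, in the units of the state.
- env.observe(): the state, without advancing time (a new reading comes with each control period).
- snapshot(name): name is "scene" or "top" or "wrist"; returns a dict with "frame" (400x640x3 uint8, red, green, blue), "range_z" (400x640 float32, m along the optical axis (not along the pixel's ray), 0 where there is no reading), "fx", "fy", "cx", "cy" (pixels), "T" (4x4, takes a point from camera to world coordinates); the wrist camera has in their place "tool_from_camera" (4x4, takes a point from camera to tool coordinates, whose origin is the TCP and whose axes are the tool frame's). Camera axes: x right, y up, looking along -z (the intrinsics and any distortion apply to the point x, -y, -z); pixel columns grow to the right and rows downward; lengths in m; the calibration is good to about 2 mm. A picture is of the moment at which its call begins: read the wrist's pose just before it.
- order.sign_off(): hands the job in, once; it reports no verdict.
The state is a dict: "clock": time; "joint_pos": joint angles; "joint_vel": joint speeds; "joint_torque": joint torques, N m; "position": TCP position; "tcp_rot": TCP orientation; "ft_force": force on the tool from outside, world axes, zero at the start; "wrist_torque": the same for the moment, N m; "gripper_width": finger opening in m.
Only numpy, scipy, OpenCV 4.12 (cv2) and the standard library are available. Lean on these libraries where they do the work, as an engineer would, in place of code of your own. Each camera call takes 0.05 s, during which the arm holds its last target. There are 200 camera calls.

## Working session

There is one attempt and no reset: what is moved stays moved. The work goes in short steps, Python scripts to look and compute and a tool call to move; the robot and the scene stay as the last step left them, time stands still between calls to the robot, and variables do not carry over. Pictures are saved under pics/ and viewed, about 12 in all and at most 16, crops included, and the job is handed in when it is done.

Besides the shell and the picture viewer there is one more tool, called after "Emit:" as a command line: name --argument value ..., lists and objects as JSON in quotes. step_arm: Moves the arm, as the interface text tells. Its arguments: {"type":"object","properties":{"slide":{"type":"array"},"rot":{"type":"array"},"fingers":{"type":"array"},"grip_force":{"type":"number"}},"required":["slide","rot","fingers"]}

```bash
mkdir -p pics
cat > h.py <<'E'
import numpy as np, cv2
from scipy.spatial.transform import Rotation as R
from bench import env, snapshot, order
def snap(n,save=None):
    o=env.observe(); s=snapshot(n)
    if n=='wrist':
        T=np.eye(4);T[:3,:3]=R.from_euler('xyz',o['tcp_rot']).as_matrix();T[:3,3]=o['position']
        s['T']=T@s['tool_from_camera']
    if save: cv2.imwrite('pics/%s.png'%save,s['frame'][:,:,::-1])
    return s
def cloud(s):
    v,u=np.mgrid[0:400,0:640]; d=s['range_z']
    P=np.stack([(u-s['cx'])/s['fx']*d,-(v-s['cy'])/s['fy']*d,-d],-1)
    return P@s['T'][:3,:3].T+s['T'][:3,3]
def ray(s,u,v,z):
    d=np.array([(u-s['cx'])/s['fx'],-(v-s['cy'])/s['fy'],-1])@s['T'][:3,:3].T; o=s['T'][:3,3]
    return o+d*(z-o[2])/d[2]
E
cat > a.py <<'E'
from h import *
o=env.observe(); print({k:np.round(v,3) for k,v in o.items()})
a=snap('scene','scene'); b=snap('top','top'); w=snap('wrist','wrist0')
for s in (a,b,w): print({k:(np.round(v,3).tolist() if k not in('frame','range_z') else None) for k,v in s.items()})
E
python3 a.py
```

```text
{'clock': np.float64(0.0), 'joint_pos': array([-1.457,  0.182,  1.608, -0.   ,  1.354, -0.206]), 'joint_vel': array([-0.001,  0.001, -0.001,  0.001,  0.002,  0.001]), 'joint_torque': array([ 1.0000e-03, -4.4487e+01, -3.5134e+01, -0.0000e+00,  9.0000e-03,
       -0.0000e+00]), 'position': array([ 0.181, -0.545,  0.23 ]), 'tcp_rot': array([-3.141e+00,  2.000e-03, -1.251e+00]), 'ft_force': array([ 0.292, -0.436,  0.099]), 'wrist_torque': array([-0.037, -0.015,  0.037]), 'gripper_width': np.float64(0.086)}
{'frame': None, 'range_z': None, 'fx': 436.439, 'fy': 436.439, 'cx': 316.07, 'cy': 196.875, 'T': [[0.502, 0.516, -0.694, -0.189], [-0.864, 0.319, -0.388, -0.684], [0.021, 0.795, 0.606, 0.58], [0.0, 0.0, 0.0, 1.0]]}
{'frame': None, 'range_z': None, 'fx': 437.615, 'fy': 437.615, 'cx': 322.245, 'cy': 195.275, 'T': [[-0.018, 0.997, -0.077, 0.345], [-0.999, -0.021, -0.036, -0.373], [-0.038, 0.076, 0.996, 0.914], [0.0, 0.0, 0.0, 1.0]]}
{'frame': None, 'range_z': None, 'fx': 323.203, 'fy': 323.203, 'cx': 315.939, 'cy': 198.064, 'tool_from_camera': [[1.0, -0.0, 0.001, 0.0], [0.0, -0.963, -0.269, -0.068], [0.001, 0.269, -0.963, -0.143], [0.0, 0.0, 0.0, 1.0]], 'T': [[0.314, 0.914, 0.256, 0.246], [-0.949, 0.303, 0.082, -0.524], [-0.002, -0.269, 0.963, 0.374], [0.0, 0.0, 0.0, 1.0]]}
```

View pics/top.png

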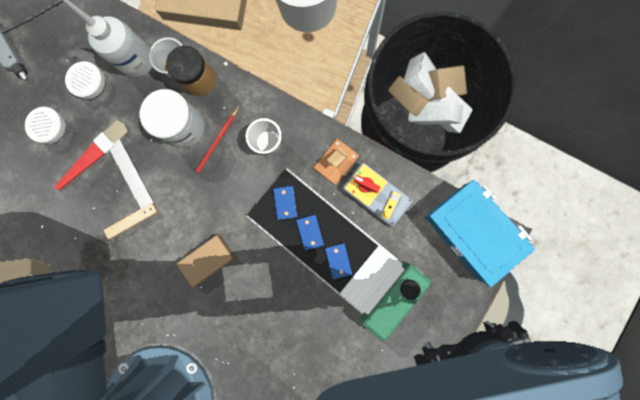

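View pics/scene.png

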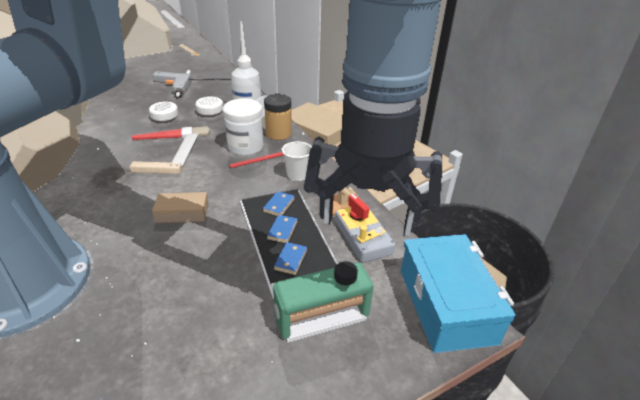

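The top view shows three blue plates on the bed (pixels ~(285,203), (310,232), (339,260)), box with red handle ~(367,184) and yellow hasp ~(385,205), the stand at ~(337,158), the cup at (263,136). The scene view agrees, with the drum at the lower end of the bed.

```bash
cat > b.py <<'E'
from h import *
s=snap('top'); f=s['frame']; P=cloud(s)
hsv=cv2.cvtColor(f,cv2.COLOR_RGB2HSV)
def blobs(name,lo,hi,zs,amin=25,roi=(230,110,440,350)):
    m=cv2.inRange(hsv,lo,hi); k=np.zeros_like(m); x0,y0,x1,y1=roi; k[y0:y1,x0:x1]=m[y0:y1,x0:x1]
    cs,_=cv2.findContours(k,cv2.RETR_EXTERNAL,cv2.CHAIN_APPROX_NONE)
    for c in cs:
        if cv2.contourArea(c)<amin: continue
        mm=np.zeros_like(m); cv2.drawContours(mm,[c],-1,255,-1); 
        z=P[mm>0][:,2]; 
        q=cv2.boxPoints(cv2.minAreaRect(c)); W=np.array([ray(s,u,v,zs)[:2] for u,v in q])
        e=W[1]-W[0]; g=W[2]-W[1]; L=e if np.hypot(*e)>np.hypot(*g) else g
        print(name,'px',np.round(q.mean(0)),'zmed %.3f zmax %.3f'%(np.median(z),np.percentile(z,97)),'xy',W.mean(0).round(4),'size',np.round(sorted([np.hypot(*e),np.hypot(*g)]),3),'long ang %.1f'%(np.degrees(np.arctan2(L[1],L[0]))%180), 'corners',W.round(3).tolist())
blobs('plate',(105,120,60),(125,255,255),.02)
blobs('red',(0,170,90),(6,255,255),.068); blobs('red2',(174,170,90),(180,255,255),.068)
blobs('yel',(22,130,120),(33,255,255),.036,8)
blobs('green',(60,100,30),(90,255,160),.084)
blobs('wood',(5,80,90),(21,220,255),.05,25,(310,130,362,190))
blobs('bed',(0,0,0),(180,90,32),.01,800,(240,160,400,300))
c=f[120:260,220:440]; cv2.imwrite('pics/topcrop.png',cv2.resize(c,None,fx=3.6,fy=3.6,interpolation=cv2.INTER_CUBIC)[:,:,::-1])
for n,(u,v) in dict(cuprimcentre=(263,136),standtop=(337,158)).items(): print(n,P[v-1:v+2,u-1:u+2].reshape(-1,3).mean(0).round(3))
# heights map around stand
for v in range(138,188,4): print(v,[ '%d'%(1000*P[v,u,2]) for u in range(312,364,4)])
E
python3 b.py
```

```text
plate px [338. 261.] zmed 0.020 zmax 0.023 xy [ 0.28   -0.3702] size [0.043 0.067] long ang 12.9 corners [[0.308, -0.342], [0.317, -0.384], [0.252, -0.399], [0.243, -0.357]]
plate px [309. 232.] zmed 0.020 zmax 0.023 xy [ 0.3391 -0.3128] size [0.043 0.067] long ang 15.0 corners [[0.366, -0.283], [0.377, -0.325], [0.312, -0.342], [0.301, -0.301]]
plate px [284. 202.] zmed 0.020 zmax 0.024 xy [ 0.401  -0.2621] size [0.041 0.066] long ang 6.8 corners [[0.432, -0.238], [0.436, -0.279], [0.37, -0.287], [0.366, -0.246]]
red px [367. 184.] zmed 0.067 zmax 0.070 xy [ 0.4294 -0.429 ] size [0.025 0.046] long ang 88.7 corners [[0.443, -0.406], [0.442, -0.452], [0.416, -0.452], [0.417, -0.406]]
yel px [388. 209.] zmed 0.039 zmax 0.066 xy [ 0.3832 -0.4715] size [0.013 0.035] long ang 152.0 corners [[0.371, -0.457], [0.402, -0.474], [0.395, -0.486], [0.365, -0.469]]
yel px [361. 192.] zmed 0.031 zmax 0.034 xy [ 0.4184 -0.4191] size [0.016 0.058] long ang 66.8 corners [[0.423, -0.389], [0.437, -0.395], [0.414, -0.449], [0.4, -0.443]]
yel px [372. 179.] zmed 0.032 zmax 0.060 xy [ 0.4432 -0.4419] siz
[... 953 characters left out ...]
, '11', '5', '9', '0', '0']
154 ['-1', '0', '3', '7', '8', '8', '36', '30', '31', '10', '6', '9', '0']
158 ['-1', '0', '0', '8', '6', '49', '41', '39', '28', '8', '4', '9', '-1']
162 ['2', '1', '9', '9', '6', '55', '50', '43', '9', '5', '8', '0', '1']
166 ['0', '913', '8', '7', '8', '7', '913', '11', '8', '7', '2', '1', '26']
170 ['0', '3', '8', '8', '9', '9', '8', '8', '7', '2', '-2', '24', '33']
174 ['1', '3', '0', '10', '9', '6', '6', '9', '8', '0', '0', '30', '33']
178 ['0', '0', '2', '-2', '8', '6', '7', '6', '0', '-1', '30', '69', '68']
182 ['1', '-1', '0', '1', '1', '8', '8', '0', '0', '27', '30', '58', '69']
186 ['0', '-2', '1', '0', '1', '-1', '0', '1', '25', '32', '32', '29', '42']
```

View pics/topcrop.png

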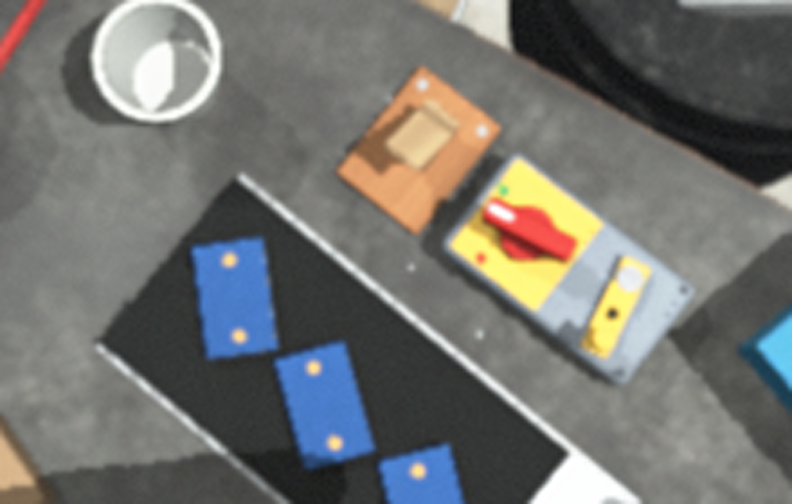

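The crop shows the handle bar (crop (490,205)–(575,250)), hasp pivot at (630,275) with its knob at about (597,345), the stand wedge high on its lower-left side, falling up-right, away from the robot. Now frames from depth, checked across two cameras.

```bash
cat > c.py <<'E'
from h import *
def rect(Q):
    c,sz,a=cv2.minAreaRect((Q[:,:2]*1000).astype(np.float32)); b=cv2.boxPoints((c,sz,a))/1000
    e=b[1]-b[0];g=b[2]-b[1];L=e if np.hypot(*e)>np.hypot(*g) else g
    return np.round(np.array(c)/1000,4),np.round(sorted(sz),1),round(np.degrees(np.arctan2(L[1],L[0]))%180,1)
C={}
for n in('top','scene'):
    s=snap(n);P=cloud(s);hsv=cv2.cvtColor(s['frame'],cv2.COLOR_RGB2HSV);C[n]=(s,P)
    red=cv2.inRange(hsv,(0,150,80),(7,255,255))|cv2.inRange(hsv,(173,150,80),(180,255,255))
    yel=cv2.inRange(hsv,(20,110,100),(35,255,255)); blu=cv2.inRange(hsv,(105,120,60),(125,255,255))
    near=lambda x,y,r:(np.hypot(P[...,0]-x,P[...,1]-y)<r)
    m=(red>0)&near(.43,-.43,.05)&(P[...,2]>.058)&(P[...,2]<.08); Q=P[m];print(n,'bar',len(Q),rect(Q),Q[:,2].mean().round(4),Q.mean(0).round(4))
    m=(yel>0)&near(.38,-.47,.05)&(P[...,2]>.046)&(P[...,2]<.08); Q=P[m];print(n,'knob',len(Q),Q.mean(0).round(4),np.percentile(Q[:,2],95).round(4) if len(Q) else '')
    m=near(.41,-.45,.09)&(P[...,2]>.022)&(P[...,2]<.038);Q=P[m];print(n,'box',len(Q),rect(Q),Q[:,2].mean().round(4))
    for p in((.28,-.37),(.339,-.313),(.401,-.262)):
        m=(blu>0)&near(*p,.05)&(P[...,2]>.01)&(P[...,2]<.03);Q=P[m]
        if len(Q)>20: print(n,'plate',len(Q),rect(Q),np.median(Q[:,2]).round(4))
    m=near(.487,-.372,.05)&(P[...,2]>.015)&(P[...,2]<.07);Q=P[m]
    if len(Q)>10:
        print(n,'wedge',len(Q),rect(Q),Q.max(0).round(3)); A=np.c_[Q[:,:2],np.ones(len(Q))];co=np.linalg.lstsq(A,Q[:,2],rcond=None)[0];print('  plane',co.round(3),'dir',np.degrees(np.arctan2(-co[1],-co[0])).round(1))
s,P=C['top']
c=[ray(s,u,v,.01)[:2] for u,v in((286.7,168.6),(378,246),(247.8,215.8))];print('bed',np.round(c,4))
d=c[1]-c[0];print('yaw',np.degrees(np.arctan2(d[1],d[0])).round(1),np.hypot(*d),'w',np.hypot(*(c[2]-c[0])))
u=d/np.hypot(*d); w=c[2]-c[0]; print('bedcentre',np.round(c[0]+u*.125+w/np.hypot(*w)*.063,4))
print('yelknob ray',ray(s,220+597/3.6,120+345/3.6,.064).round(4),'pivot',ray(s,220+630/3.6,120+275/3.6,.038).round(4))
E
python3 c.py
```

```text
top bar 145 (array([ 0.4323, -0.4282]), array([13.3, 50.1]), np.float32(60.8)) 0.0675 [ 0.4295 -0.4316  0.0675]
top knob 38 [ 0.3751 -0.4659  0.0626] 0.0661
top box 1753 (array([ 0.4133, -0.4526]), array([ 70.3, 129.9]), np.float32(50.9)) 0.0306
top plate 627 (array([ 0.2842, -0.3677]), array([48.8, 82. ]), np.float32(20.6)) 0.02
top plate 628 (array([ 0.3398, -0.3126]), array([48.4, 94.2]), np.float32(22.5)) 0.0202
top plate 598 (array([ 0.3962, -0.269 ]), array([56.6, 80. ]), np.float32(8.3)) 0.0202
top wedge 263 (array([ 0.4762, -0.387 ]), array([41.5, 61.9]), np.float32(51.5)) [ 0.509 -0.352  0.06 ]
  plane [-0.339  0.613  0.435] dir -61.1
scene bar 132 (array([ 0.4286, -0.4316]), array([12.3, 53.6]), np.float32(61.6)) 0.0641 [ 0.4248 -0.4355  0.0641]
scene knob 59 [ 0.3703 -0.4701  0.0567] 0.0636
scene box 1335 (array([ 0.4117, -0.4552]), array([ 70.8, 130.8]), np.float32(50.0)) 0.0295
scene plate 494 (array([ 0.2839, -0.3631]), array([54.5, 77.9]), np.float32(12.0)) 0.0188
scene plate 391 (array([ 0.3404, -0.3141]), array([47.7, 94.7]), np.float32(25.4)) 0.0186
scene plate 294 (array([ 0.3946, -0.2654]), array([38.2, 74.4]), np.float32(7.5)) 0.0186
scene wedge 143 (array([ 0.4792, -0.3907]), array([33.7, 57.8]), np.float32(50.1)) [ 0.507 -0.36   0.049]
  plane [-0.038 -0.16  -0.013] dir 76.8
bed [[ 0.4722 -0.2666]
 [ 0.3084 -0.452 ]
 [ 0.3752 -0.1843]]
yaw -131.5 0.24741273766816368 w 0.1271767084634309
bedcentre [ 0.3414 -0.3195]
yelknob ray [ 0.3682 -0.4639  0.064 ] pivot [ 0.4074 -0.4861  0.038 ]
```

```bash
cat > plan.py <<'E'
from h import *
import math
def down(yaw,tilt=0,about=None):  # tool z down, x at yaw(deg); then tilted
    return R.from_euler('xyz',[180,0,yaw],degrees=True)
def now():
    o=env.observe(); return np.array(o['position']),R.from_euler('xyz',o['tcp_rot'])
def plan(wps,start=None):
    """wps: (pos,R,finger,extra rows[, mm per row]); prints packed calls"""
    p0,R0=start or now(); p,r=p0,R0; rows=[]; calls=[]
    def rel(q,rr): return R0.inv().apply(q-p0)/.15,(R0.inv()*rr).as_rotvec()/(math.pi/2)
    def flush():
        nonlocal rows,p0,R0
        if rows: calls.append(rows); rows=[]; p0,R0=p,r
    for w in wps:
        q,rr,f,ex=np.array(w[0],float),w[1],w[2],w[3]; sp=w[4] if len(w)>4 else 40
        ang=np.degrees((r.inv()*rr).magnitude()); n=max(1,math.ceil(np.linalg.norm(q-p)*1000/sp),math.ceil(ang/8)); pa,ra=p,r; dv=(ra.inv()*rr).as_rotvec()
        for i in range(1,n+ex+1):
            k=min(1,i/n); qi=pa+(q-pa)*k; ri=ra*R.from_rotvec(dv*k)
            s,t=rel(qi,ri)
            if len(rows)>=20 or max(abs(s).max(),abs(t).max())>1: flush(); s,t=rel(qi,ri)
            rows.append((s.round(3).tolist(),t.round(3).tolist(),f)); p,r=qi,ri
    flush()
    for c in calls:
        print('{"slide":%s,"rot":%s,"fingers":%s}'%tuple(str([x[i] for x in c]).replace(' ','') for i in range(3)))
    print('end',p.round(4),r.as_euler('xyz',degrees=True).round(1))
    return p,r
E
python3 -c "
from plan import *
plan([([.4316,-.4308,.15],down(-29),.4,3)])"
```

```text
{"slide":[[-0.025,-0.229,0.068],[-0.05,-0.457,0.135],[-0.075,-0.686,0.203],[-0.1,-0.914,0.27]],"rot":[[-0.0,0.0,-0.059],[-0.0,0.0,-0.119],[-0.0,0.0,-0.178],[-0.0,0.0,-0.237]],"fingers":[0.4,0.4,0.4,0.4]}
{"slide":[[0.06,-0.222,0.068],[0.119,-0.444,0.135],[0.179,-0.666,0.203],[0.239,-0.888,0.27],[0.239,-0.888,0.27],[0.239,-0.888,0.27],[0.239,-0.888,0.27]],"rot":[[-0.0,0.0,-0.059],[-0.0,0.0,-0.119],[-0.0,0.0,-0.178],[-0.0,0.0,-0.237],[-0.0,0.0,-0.237],[-0.0,0.0,-0.237],[-0.0,0.0,-0.237]],"fingers":[0.4,0.4,0.4,0.4,0.4,0.4,0.4]}
end [ 0.4316 -0.4308  0.15  ] [-180.    0.  -29.]
```

Emit:
step_arm --slide '[[-0.05, -0.457, 0.135], [-0.1, -0.914, 0.27], [-0.1, -0.914, 0.27], [-0.1, -0.914, 0.27], [-0.1, -0.914, 0.27], [-0.1, -0.914, 0.27]]' --rot '[[0, 0, -0.12], [0, 0, -0.237], [0, 0, -0.237], [0, 0, -0.237], [0, 0, -0.237], [0, 0, -0.237]]' --fingers '[0.4, 0.4, 0.4, 0.4, 0.4, 0.4]'

```text
clock: 0.9
position: [0.3056, -0.489, 0.1909]
tcp_rot: [3.141, -0.0, -0.88]
ft_force: [0.0, 0.4, -0.3]
gripper_width: 0.0512
```

Emit:
step_arm --slide '[[0.119, -0.444, 0.135], [0.239, -0.888, 0.27], [0.239, -0.888, 0.27], [0.239, -0.888, 0.27], [0.239, -0.888, 0.27], [0.239, -0.888, 0.27]]' --rot '[[0, 0, -0.12], [0, 0, -0.237], [0, 0, -0.237], [0, 0, -0.237], [0, 0, -0.237], [0, 0, -0.237]]' --fingers '[0.4, 0.4, 0.4, 0.4, 0.4, 0.4]'

```text
clock: 1.5
position: [0.43, -0.4333, 0.1511]
tcp_rot: [3.14, -0.001, -0.51]
ft_force: [0.6, -0.1, 0.3]
gripper_width: 0.0512
```

```bash
cat > d.py <<'E'
from plan import *
o=env.observe();print({k:np.round(o[k],3).tolist() for k in('clock','joint_pos','position','tcp_rot','gripper_width')})
s=snap('wrist','w1');P=cloud(s);hsv=cv2.cvtColor(s['frame'],cv2.COLOR_RGB2HSV)
red=cv2.inRange(hsv,(0,150,80),(7,255,255))|cv2.inRange(hsv,(173,150,80),(180,255,255));yel=cv2.inRange(hsv,(20,110,100),(35,255,255))
near=lambda x,y,r:(np.hypot(P[...,0]-x,P[...,1]-y)<r)
from c import rect
m=(red>0)&near(.43,-.43,.05)&(P[...,2]>.058)&(P[...,2]<.08);Q=P[m];print('bar',len(Q),rect(Q) if len(Q) else '',Q.mean(0))
m=(yel>0)&near(.38,-.47,.05)&(P[...,2]>.046)&(P[...,2]<.08);Q=P[m];print('knob',len(Q),Q.mean(0).round(4) if len(Q) else '')
print('go')
p=[.4316,-.4308,.044]
st=plan([(p,down(-29),.4,2,30),(p,down(-29),1,5)])
plan([(p,down(54),1,4)],st)
E
sed -i 's/^C={}/if __name__!="__main__": raise SystemExit\nC={}/' c.py; sed -i 's/from c import rect/exec(open("c.py").read().split("if __name__")[0])/' d.py; python3 d.py
```

```text
{'clock': 1.5, 'joint_pos': [-0.983, 0.337, 1.585, -0.001, 1.219, -0.473], 'position': [0.43, -0.433, 0.151], 'tcp_rot': [3.14, -0.001, -0.51], 'gripper_width': 0.051}
bar 1184 (array([ 0.4326, -0.4289]), array([13.3, 52.5]), np.float32(61.1)) [ 0.43275884 -0.42892171  0.06794306]
knob 317 [ 0.3747 -0.466   0.0599]
go
{"slide":[[0.0,-0.005,0.179],[0.0,-0.011,0.357],[0.0,-0.016,0.536],[0.0,-0.021,0.715],[0.0,-0.021,0.715],[0.0,-0.021,0.715],[0.0,-0.021,0.715],[0.0,-0.021,0.715],[0.0,-0.021,0.715],[0.0,-0.021,0.715],[0.0,-0.021,0.715],[0.0,-0.021,0.715]],"rot":[[0.0,-0.0,-0.001],[0.0,-0.0,-0.001],[0.001,-0.0,-0.002],[0.001,-0.001,-0.003],[0.001,-0.001,-0.003],[0.001,-0.001,-0.003],[0.001,-0.001,-0.003],[0.001,-0.001,-0.003],[0.001,-0.001,-0.003],[0.001,-0.001,-0.003],[0.001,-0.001,-0.003],[0.001,-0.001,-0.003]],"fingers":[0.4,0.4,0.4,0.4,0.4,0.4,1,1,1,1,1,1]}
end [ 0.4316 -0.4308  0.044 ] [180.   0. -29.]
{"slide":[[0.0,0.0,0.0],[0.0,0.0,0.0],[0.0,0.0,0.0],[0.0,0.0,0.0],[0.0,0.0,0.0],[0.0,0.0,0.0],[0.0,0.0,0.0],[0.0,0.0,0.0],[0.0,0.0,0.0],[0.0,0.0,0.0],[0.0,0.0,0.0],[0.0,0.0,0.0],[0.0,0.0,0.0],[0.0,0.0,0.0],[0.0,0.0,0.0]],"rot":[[0.0,0.0,-0.084],[0.0,0.0,-0.168],[0.0,0.0,-0.252],[0.0,0.0,-0.335],[-0.0,0.0,-0.419],[0.0,0.0,-0.503],[0.0,0.0,-0.587],[0.0,0.0,-0.671],[-0.0,0.0,-0.755],[-0.0,0.0,-0.838],[-0.0,0.0,-0.922],[-0.0,0.0,-0.922],[-0.0,0.0,-0.922],[-0.0,0.0,-0.922],[-0.0,0.0,-0.922]],"fingers":[1,1,1,1,1,1,1,1,1,1,1,1,1,1,1]}
end [ 0.4316 -0.4308  0.044 ] [180.   0.  54.]
```

View pics/w1.png

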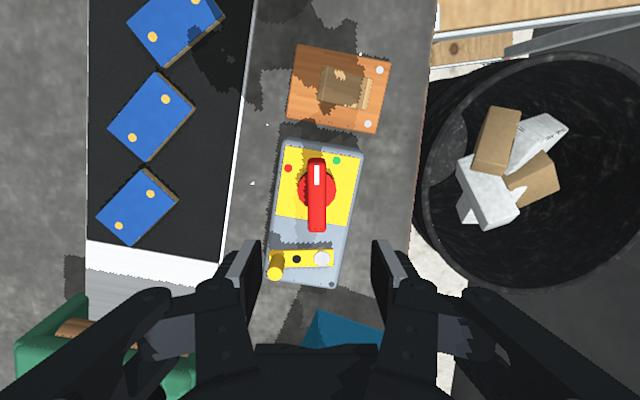

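Emit:
step_arm --slide '[[0, -0.015, 0.25], [0, -0.029, 0.5], [0, -0.029, 0.715], [0, -0.029, 0.715], [0, -0.029, 0.715], [0, -0.029, 0.715], [0, -0.029, 0.715], [0, -0.029, 0.715], [0, -0.029, 0.715], [0, -0.029, 0.715], [0, -0.029, 0.715]]' --rot '[[0, 0, 0], [0, 0, 0], [0, 0, 0], [0, 0, 0], [0, 0, 0], [0, 0, 0], [0, 0, 0], [0, 0, 0], [0, 0, 0], [0, 0, 0], [0, 0, 0]]' --fingers '[0.4, 0.4, 0.4, 0.4, 0.4, 1, 1, 1, 1, 1, 1]' --grip_force 30

```text
clock: 2.65
position: [0.4321, -0.4308, 0.0463]
tcp_rot: [3.138, -0.002, -0.51]
ft_force: [-4.4, 0.8, 8.5]
gripper_width: 0.0133
```

Emit:
step_arm --slide '[[0, 0, 0], [0, 0, 0], [0, 0, 0], [0, 0, 0], [0, 0, 0], [0, 0, 0], [0, 0, 0], [0, 0, 0], [0, 0, 0], [0, 0, 0], [0, 0, 0], [0, 0, 0], [0, 0, 0], [0, 0, 0]]' --rot '[[0, 0, -0.08], [0, 0, -0.16], [0, 0, -0.24], [0, 0, -0.32], [0, 0, -0.4], [0, 0, -0.48], [0, 0, -0.56], [0, 0, -0.64], [0, 0, -0.72], [0, 0, -0.8], [0, 0, -0.89], [0, 0, -0.89], [0, 0, -0.89], [0, 0, -0.89]]' --fingers '[1, 1, 1, 1, 1, 1, 1, 1, 1, 1, 1, 1, 1, 1]'

```text
clock: 4.05
position: [0.4333, -0.4304, 0.0464]
tcp_rot: [3.137, 0.002, 0.888]
ft_force: [5.6, -0.4, -7.6]
gripper_width: 0.0133
```

Emit:
step_arm --slide '[[0, 0, 0], [0, 0, 0], [0, 0, 0], [0, 0, -0.2], [0, 0, -0.4], [0, 0, -0.5], [0, 0, -0.5], [0, 0, -0.5]]' --rot '[[0, 0, 0], [0, 0, 0], [0, 0, 0], [0, 0, 0], [0, 0, 0], [0, 0, 0], [0, 0, 0], [0, 0, 0]]' --fingers '[0.5, 0.5, 0.5, 0.5, 0.5, 0.5, 0.5, 0.5]'

```text
clock: 4.85
position: [0.4329, -0.4299, 0.1209]
tcp_rot: [3.137, 0.002, 0.888]
ft_force: [-0.6, 0.1, -0.5]
gripper_width: 0.0425
```

```bash
sed -i '/^print(.go.)/,$d' d.py; cp d.py e.py
cat >> e.py <<'E'
# hasp
piv=np.array([.4055,-.4862]);a0=np.arctan2(-.466+.4862,.3737-.4055);print('arm ang',np.degrees(a0),'len',np.hypot(.3737-.4055,-.466+.4862))
def kp(a): return [*(piv+.038*np.array([np.cos(np.radians(a)),np.sin(np.radians(a))])),.046]
A=149; K=kp(A); 
st=plan([([K[0],K[1],.12],down(A-90),.5,4)])
st=plan([(K,down(A-90),.5,2),(K,down(A-90),1,5)],st)
w=[(kp(a),down(a-90),1,0) for a in range(155,232,7)]; w.append((kp(231),down(231-90),1,3))
st=plan(w,st)
E
python3 e.py
```

```text
{'clock': 4.85, 'joint_pos': [-0.976, 0.37, 1.608, -0.0, 1.159, -1.864], 'position': [0.433, -0.43, 0.121], 'tcp_rot': [3.137, 0.002, 0.888], 'gripper_width': 0.042}
bar 1568 (array([ 0.4322, -0.4297]), array([13.8, 53.5]), np.float32(141.2)) [ 0.43181653 -0.42915196  0.06787336]
knob 417 [ 0.3729 -0.4661  0.061 ]
arm ang 147.5754654997445 len 0.03767333274346727
{"slide":[[-0.222,-0.076,0.0],[-0.443,-0.152,0.001],[-0.443,-0.152,0.001],[-0.443,-0.152,0.001],[-0.443,-0.152,0.001],[-0.443,-0.152,0.001]],"rot":[[0.001,0.0,-0.045],[0.002,0.001,-0.09],[0.002,0.001,-0.09],[0.002,0.001,-0.09],[0.002,0.001,-0.09],[0.002,0.001,-0.09]],"fingers":[0.5,0.5,0.5,0.5,0.5,0.5]}
end [ 0.3729 -0.4666  0.12  ] [180.   0.  59.]
{"slide":[[-0.0,-0.0,0.247],[-0.0,-0.0,0.493],[-0.0,-0.0,0.493],[-0.0,-0.0,0.493],[-0.0,-0.0,0.493],[-0.0,-0.0,0.493],[-0.0,-0.0,0.493],[-0.0,-0.0,0.493],[-0.0,-0.0,0.493],[-0.0,-0.0,0.493]],"rot":[[-0.0,-0.0,-0.0],[-0.0,-0.0,-0.0],[-0.0,-0.0,-0.0],[-0.0,-0.0,-0.0],[-0.0,-0.0,-0.0],[-0.0,-0.0,-0.0],[-0.0,-0.0,-0.0],[-0.0,-0.0,-0.0],[-0.0,-0.0,-0.0],[-0.0,-0.0,-0.0]],"fingers":[0.5,0.5,0.5,0.5,1,1,1,1,1,1]}
end [ 0.3729 -0.4666  0.046 ] [180.   0.  59.]
{"slide":[[-0.026,0.001,0.0],[-0.057,0.006,0.0],[-0.087,0.015,0.0],[-0.115,0.028,0.0],[-0.142,0.043,0.0],[-0.166,0.062,0.0],[-0.188,0.084,0.0],[-0.208,0.108,0.0],[-0.224,0.134,0.0],[-0.237,0.163,0.0],[-0.246,0.192,0.0],[-0.251,0.218,0.0],[-0.251,0.218,0.0],[-0.251,0.218,0.0],[-0.251,0.218,0.0]],"rot":[[0.0,0.0,-0.067],[0.0,0.0,-0.144],[0.0,0.0,-0.222],[0.0,0.0,-0.3],[0.0,0.0,-0.378],[-0.0,0.0,-0.456],[0.0,0.0,-0.533],[0.0,0.0,-0.611],[-0.0,0.0,-0.689],[0.0,0.0,-0.767],[0.0,0.0,-0.844],[0.0,0.0,-0.911],[0.0,0.0,-0.911],[0.0,0.0,-0.911],[0.0,0.0,-0.911]],"fingers":[1,1,1,1,1,1,1,1,1,1,1,1,1,1,1]}
end [ 0.3816 -0.5157  0.046 ] [180.   0. 141.]
```

Emit:
step_arm --slide '[[-0.222, -0.076, 0], [-0.443, -0.152, 0], [-0.443, -0.152, 0], [-0.443, -0.152, 0], [-0.443, -0.152, 0]]' --rot '[[0, 0, -0.045], [0, 0, -0.09], [0, 0, -0.09], [0, 0, -0.09], [0, 0, -0.09]]' --fingers '[0.5, 0.5, 0.5, 0.5, 0.5]'

```text
clock: 5.4
position: [0.3732, -0.4657, 0.119]
tcp_rot: [3.14, 0.0, 1.029]
ft_force: [0.1, 0.9, 0.3]
gripper_width: 0.0431
```

Emit:
step_arm --slide '[[0, 0, 0.25], [0, 0, 0.49], [0, 0, 0.49], [0, 0, 0.49], [0, 0, 0.49], [0, 0, 0.49], [0, 0, 0.49], [0, 0, 0.49], [0, 0, 0.49]]' --rot '[[0, 0, 0], [0, 0, 0], [0, 0, 0], [0, 0, 0], [0, 0, 0], [0, 0, 0], [0, 0, 0], [0, 0, 0], [0, 0, 0]]' --fingers '[0.5, 0.5, 0.5, 0.5, 1, 1, 1, 1, 1]'

```text
clock: 6.3
position: [0.374, -0.4671, 0.0477]
tcp_rot: [3.137, 0.002, 1.029]
ft_force: [-0.4, 0.3, 7.3]
gripper_width: 0.0114
```

Emit:
step_arm --slide '[[-0.026, 0.001, 0], [-0.057, 0.006, 0], [-0.087, 0.015, 0], [-0.115, 0.028, 0], [-0.142, 0.043, 0], [-0.166, 0.062, 0], [-0.188, 0.084, 0], [-0.208, 0.108, 0], [-0.224, 0.134, 0], [-0.237, 0.163, 0], [-0.246, 0.192, 0], [-0.251, 0.218, 0], [-0.251, 0.218, 0], [-0.251, 0.218, 0], [-0.251, 0.218, 0]]' --rot '[[0, 0, -0.04], [0, 0, -0.08], [0, 0, -0.12], [0, 0, -0.16], [0, 0, -0.2], [0, 0, -0.24], [0, 0, -0.28], [0, 0, -0.32], [0, 0, -0.36], [0, 0, -0.4], [0, 0, -0.44], [0, 0, -0.48], [0, 0, -0.5], [0, 0, -0.5], [0, 0, -0.5]]' --fingers '[1, 1, 1, 1, 1, 1, 1, 1, 1, 1, 1, 1, 1, 1, 1]'

```text
clock: 7.8
position: [0.382, -0.5151, 0.0477]
tcp_rot: [3.141, 0.002, 1.814]
ft_force: [-2.1, 4.1, 2.4]
gripper_width: 0.0112
```

Emit:
step_arm --slide '[[0, 0, 0], [0, 0, 0], [0, 0, 0], [0, 0, -0.25], [0, 0, -0.5], [0, 0, -0.75], [0, 0, -0.9], [0, 0, -0.9], [0, 0, -0.9]]' --rot '[[0, 0, 0], [0, 0, 0], [0, 0, 0], [0, 0, 0], [0, 0, 0.2], [0, 0, 0.3], [0, 0, 0.4], [0, 0, 0.5], [0, 0, 0.5]]' --fingers '[0.6, 0.6, 0.6, 0.6, 0.6, 0.5, 0.5, 0.5, 0.5]'

```text
clock: 8.7
position: [0.3823, -0.516, 0.1848]
tcp_rot: [3.136, 0.003, 1.057]
ft_force: [0.7, -0.2, -0.3]
gripper_width: 0.0424
```

```bash
python3 d.py
cat > t.py <<'E'
from h import *
exec(open('c.py').read().split('if __name__')[0])
s=snap('top','top2');P=cloud(s);hsv=cv2.cvtColor(s['frame'],cv2.COLOR_RGB2HSV);yel=cv2.inRange(hsv,(20,110,100),(35,255,255))
m=(yel>0)&(np.hypot(P[...,0]-.39,P[...,1]+.49)<.06)&(P[...,2]>.03)&(P[...,2]<.08);Q=P[m];print(len(Q),rect(Q) if len(Q) else '')
E
python3 t.py
```

```text
{'clock': 8.7, 'joint_pos': [-1.118, 0.364, 1.476, 0.001, 1.296, -2.175], 'position': [0.382, -0.516, 0.185], 'tcp_rot': [3.136, 0.003, 1.057], 'gripper_width': 0.042}
bar 1128 (array([ 0.4318, -0.4304]), array([13.9, 53. ]), np.float32(140.7)) [ 0.43087269 -0.43156317  0.0669483 ]
knob 210 [ 0.3808 -0.5143  0.0617]
196 (array([ 0.3993, -0.4783]), array([34.6, 91.5]), np.float32(75.1))
```

View pics/w1.png

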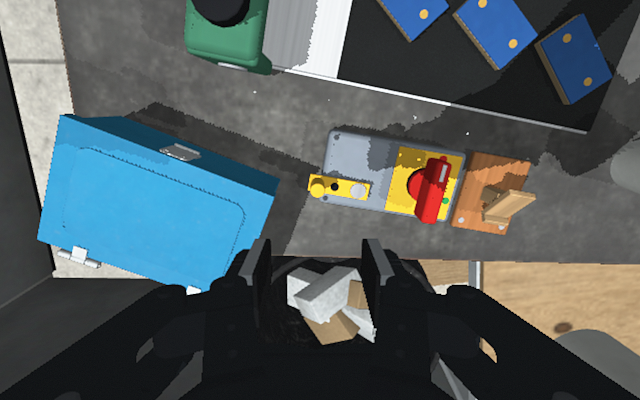

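Handle is off (bar at 140.7°) and the knob is about 88° round: hasp out. Next: measure the stand from above with the wrist camera, and try the tilted tool poses in the air.

```bash
python3 -c "
from plan import *
plan([([.43,-.34,.24],down(50.5),.35,3)])"
```

```text
{"slide":[[0.235,-0.058,-0.076],[0.47,-0.115,-0.152],[0.706,-0.173,-0.228],[0.941,-0.231,-0.304]],"rot":[[0.0,0.0,0.023],[0.001,0.0,0.046],[0.001,0.0,0.069],[0.002,0.001,0.092]],"fingers":[0.35,0.35,0.35,0.35]}
{"slide":[[0.224,-0.091,-0.076],[0.224,-0.091,-0.076],[0.224,-0.091,-0.076],[0.224,-0.091,-0.076]],"rot":[[0.0,0.0,0.023],[0.0,0.0,0.023],[0.0,0.0,0.023],[0.0,0.0,0.023]],"fingers":[0.35,0.35,0.35,0.35]}
end [ 0.43 -0.34  0.24] [180.    0.   50.5]
```

Emit:
step_arm --slide '[[0.47, -0.115, -0.152], [0.94, -0.23, -0.3], [0.94, -0.23, -0.3], [0.94, -0.23, -0.3]]' --rot '[[0, 0, 0.05], [0, 0, 0.09], [0, 0, 0.09], [0, 0, 0.09]]' --fingers '[0.35, 0.35, 0.35, 0.35]'

```text
clock: 9.2
position: [0.4226, -0.3712, 0.2302]
tcp_rot: [3.136, 0.0, 0.929]
ft_force: [0.4, -0.5, 0.2]
gripper_width: 0.0554
```

Emit:
step_arm --slide '[[0.224, -0.09, -0.076], [0.224, -0.09, -0.076], [0.224, -0.09, -0.076], [0.224, -0.09, -0.076]]' --rot '[[0, 0, 0.02], [0, 0, 0.02], [0, 0, 0.02], [0, 0, 0.02]]' --fingers '[0.35, 0.35, 0.35, 0.35]'

```text
clock: 9.6
position: [0.4316, -0.337, 0.2411]
tcp_rot: [3.136, 0.0, 0.899]
ft_force: [-0.7, 0.0, 0.2]
gripper_width: 0.0555
```

```bash
cat > f.py <<'E'
from plan import *
exec(open('c.py').read().split('if __name__')[0])
o=env.observe();print({k:np.round(o[k],3).tolist() for k in('joint_pos','position','tcp_rot')})
s=snap('wrist','w3');P=cloud(s);hsv=cv2.cvtColor(s['frame'],cv2.COLOR_RGB2HSV)
wood=cv2.inRange(hsv,(4,60,40),(22,255,255))>0
near=np.hypot(P[...,0]-.485,P[...,1]+.372)<.062
m=wood&near&(P[...,2]<.013)&(P[...,2]>.003);print('foot',m.sum(),rect(P[m]))
m=near&(P[...,2]>.018)&(P[...,2]<.075)&(s['range_z']>0);
# slope frame coords, origin guess
h=np.array([np.cos(np.radians(-39.5)),np.sin(np.radians(-39.5))]);x=np.array([h[1],-h[0]]) ; x=-x if np.dot(x,[-.64,-.77])<0 else x
c0=np.array([.485,-.372]);Q=P[m];a=(Q[:,:2]-c0)@h;b=(Q[:,:2]-c0)@x
for lo in np.arange(-.05,.05,.005):
    k=(a>=lo)&(a<lo+.005)&(abs(b)<.03)
    if k.sum()>3: print('h %.3f n%d b[%.3f %.3f] z %.4f (%.4f..%.4f)'%(lo+.0025,k.sum(),*np.percentile(b[k],[3,97]),np.median(Q[k,2]),*np.percentile(Q[k,2],[5,95])))
blu=cv2.inRange(hsv,(105,120,60),(125,255,255))>0
n,lab=cv2.connectedComponents((blu&(P[...,2]>.012)&(P[...,2]<.028)).astype(np.uint8))
for i in range(1,n):
    if (lab==i).sum()>400: print('plate',(lab==i).sum(),rect(P[lab==i]),np.median(P[lab==i][:,2]).round(4))
E
python3 f.py
```

```text
{'joint_pos': [-0.88, 0.107, 1.67, 0.001, 1.359, -1.78], 'position': [0.432, -0.337, 0.241], 'tcp_rot': [3.136, 0.0, 0.899]}
foot 2337 (array([ 0.4859, -0.3702]), array([59.6, 79.8]), np.float32(140.7))
h -0.018 n31 b[-0.012 0.009] z 0.0534 (0.0521..0.0550)
h -0.013 n101 b[-0.013 0.010] z 0.0551 (0.0532..0.0567)
h -0.008 n108 b[-0.012 0.008] z 0.0496 (0.0198..0.0533)
h -0.003 n52 b[-0.013 0.010] z 0.0471 (0.0447..0.0492)
h 0.002 n60 b[-0.013 0.009] z 0.0420 (0.0395..0.0441)
h 0.007 n46 b[-0.013 0.010] z 0.0368 (0.0351..0.0389)
h 0.012 n52 b[-0.013 0.009] z 0.0319 (0.0296..0.0344)
h 0.017 n102 b[-0.012 0.010] z 0.0312 (0.0286..0.0337)
h 0.022 n47 b[-0.012 0.010] z 0.0322 (0.0304..0.0337)
plate 2332 (array([ 0.2802, -0.3713]), array([39.9, 64. ]), np.float32(13.1)) 0.0205
plate 2249 (array([ 0.3391, -0.3138]), array([40.7, 64. ]), np.float32(15.0)) 0.0205
plate 2144 (array([ 0.4007, -0.2632]), array([41.3, 63.4]), np.float32(6.9)) 0.0206
```

View pics/w3.png

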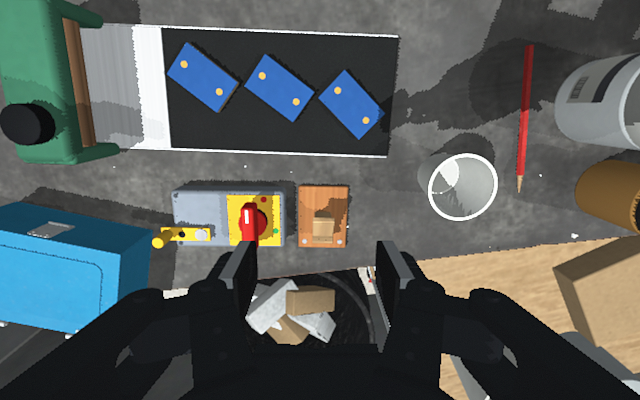

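Wrist view: foot rectangle, wedge slope (z + a = 0.044), and lip all agree with the given sizes; stand_rest ≈ (0.482, -0.3675, 0.056), slope falling toward -39.5°. Plates 64×40 at z 0.0205. Test the outward-tilted pose in the air.

```bash
cat >> plan.py <<'E'
Y=np.radians(-39.5); H=np.array([np.cos(Y),np.sin(Y),0]);K=np.array([0,0,1.]);E_=np.array([-H[1],H[0],0])  # e at 50.5
D=(H-K)/2**.5; N=(H+K)/2**.5; S=np.array([.4822,-.3675,.056])
def tool(z,x):
    z=z/np.linalg.norm(z);x=x-z*(x@z);x=x/np.linalg.norm(x);return R.from_matrix(np.c_[x,np.cross(z,x),z])
def st(): 
    o=env.observe();print({k:np.round(o[k],3).tolist() for k in('clock','joint_pos','position','tcp_rot','ft_force','gripper_width')})
E
python3 -c "
from plan import *
q=S-.081*D; print(q)
plan([(q+.05*K,tool(D,E_),.35,5)])"
```

```text
[ 0.4380047  -0.33106821  0.11327565]
{"slide":[[0.01,0.001,0.086],[0.02,0.002,0.173],[0.029,0.004,0.259],[0.039,0.005,0.345],[0.049,0.006,0.431],[0.059,0.007,0.518],[0.059,0.007,0.518],[0.059,0.007,0.518],[0.059,0.007,0.518],[0.059,0.007,0.518],[0.059,0.007,0.518]],"rot":[[-0.083,-0.001,0.002],[-0.166,-0.001,0.003],[-0.248,-0.002,0.005],[-0.331,-0.003,0.007],[-0.414,-0.004,0.009],[-0.497,-0.004,0.01],[-0.497,-0.004,0.01],[-0.497,-0.004,0.01],[-0.497,-0.004,0.01],[-0.497,-0.004,0.01],[-0.497,-0.004,0.01]],"fingers":[0.35,0.35,0.35,0.35,0.35,0.35,0.35,0.35,0.35,0.35,0.35]}
end [ 0.438  -0.3311  0.1633] [135.   -0.   50.5]
```

Emit:
step_arm --slide '[[0.01, 0, 0.09], [0.02, 0, 0.17], [0.03, 0, 0.26], [0.04, 0.005, 0.345], [0.05, 0.006, 0.43], [0.06, 0.007, 0.52], [0.06, 0.007, 0.52], [0.06, 0.007, 0.52], [0.06, 0.007, 0.52], [0.06, 0.007, 0.52]]' --rot '[[-0.083, 0, 0], [-0.166, 0, 0], [-0.25, 0, 0], [-0.33, 0, 0], [-0.415, 0, 0], [-0.497, 0, 0.01], [-0.497, 0, 0.01], [-0.497, 0, 0.01], [-0.497, 0, 0.01], [-0.497, 0, 0.01]]' --fingers '[0.35, 0.35, 0.35, 0.35, 0.35, 0.35, 0.35, 0.35, 0.35, 0.35]'

```text
clock: 10.65
position: [0.4387, -0.3323, 0.1642]
tcp_rot: [2.355, -0.005, 0.884]
ft_force: [1.2, 0.3, 0.3]
gripper_width: 0.0553
```

```bash
python3 -c "
from plan import *
st(); print('want',S-.081*D+.05*K)
print(now()[1].as_euler('xyz',degrees=True))"
```

```text
{'clock': 10.65, 'joint_pos': [-0.996, -0.183, 2.337, 0.788, 0.315, -2.553], 'position': [0.439, -0.332, 0.164], 'tcp_rot': [2.355, -0.005, 0.884], 'ft_force': [1.182, 0.271, 0.294], 'gripper_width': 0.055}
want [ 0.4380047  -0.33106821  0.16327565]
[134.92248957  -0.27824966  50.67401518]
```

```bash
python3 -c "
from plan import *
T=tool(D,E_)
s=plan([(S-.081*D,T,.35,1),(S+.0175*D,T,.35,3,20)])"
```

```text
{"slide":[[0.001,-0.123,0.117],[0.002,-0.247,0.234],[0.002,-0.247,0.234],[0.001,-0.247,0.365],[0.0,-0.247,0.497],[-0.0,-0.247,0.628],[-0.001,-0.247,0.759],[-0.002,-0.248,0.891],[-0.002,-0.248,0.891],[-0.002,-0.248,0.891],[-0.002,-0.248,0.891]],"rot":[[0.0,-0.002,-0.0],[0.001,-0.004,-0.001],[0.001,-0.004,-0.001],[0.001,-0.004,-0.001],[0.001,-0.004,-0.001],[0.001,-0.004,-0.001],[0.001,-0.004,-0.001],[0.001,-0.004,-0.001],[0.001,-0.004,-0.001],[0.001,-0.004,-0.001],[0.001,-0.004,-0.001]],"fingers":[0.35,0.35,0.35,0.35,0.35,0.35,0.35,0.35,0.35,0.35,0.35]}
end [ 0.4917 -0.3754  0.0436] [135.    0.   50.5]
```

Emit:
step_arm --slide '[[0, -0.12, 0.12], [0, -0.247, 0.234], [0, -0.247, 0.234], [0, -0.247, 0.365], [0, -0.247, 0.5], [0, -0.247, 0.63], [0, -0.247, 0.76], [0, -0.247, 0.89], [0, -0.247, 0.89], [0, -0.247, 0.89]]' --rot '[[0, 0, 0], [0, 0, 0], [0, 0, 0], [0, 0, 0], [0, 0, 0], [0, 0, 0], [0, 0, 0], [0, 0, 0], [0, 0, 0], [0, 0, 0]]' --fingers '[0.35, 0.35, 0.35, 0.35, 0.35, 0.35, 0.35, 0.35, 0.35, 0.35]'

```text
clock: 11.65
position: [0.5002, -0.377, 0.0699]
tcp_rot: [2.403, -0.005, 0.88]
ft_force: [0.2, -0.5, 0.2]
gripper_width: 0.0558
```

```bash
python3 -c "
from plan import *
st(); print('want',S+.0175*D)
snap('scene','sc3'); snap('wrist','w4')
T=tool(D,E_)
print('back'); s=plan([(S-.081*D,T,.35,1),(S-.081*D+.06*K,T,.35,2)])
print('flip');s=plan([(s[0],tool(D,E_),.35,1),(s[0],tool(D,N),.35,0),(s[0],tool(D,-E_),.35,3)],s)"
```

```text
{'clock': 11.65, 'joint_pos': [-0.915, 0.24, 2.146, 1.384, 0.157, -3.116], 'position': [0.5, -0.377, 0.07], 'tcp_rot': [2.403, -0.005, 0.88], 'ft_force': [0.174, -0.472, 0.179], 'gripper_width': 0.056}
want [ 0.49174837 -0.37537107  0.04362563]
back
{"slide":[[-0.009,-0.061,-0.185],[-0.018,-0.121,-0.371],[-0.027,-0.182,-0.556],[-0.027,-0.182,-0.556],[-0.026,-0.047,-0.704],[-0.025,0.088,-0.852],[-0.025,0.088,-0.852],[-0.025,0.088,-0.852]],"rot":[[-0.01,-0.0,-0.001],[-0.02,-0.001,-0.002],[-0.03,-0.001,-0.003],[-0.03,-0.001,-0.003],[-0.03,-0.001,-0.003],[-0.03,-0.001,-0.003],[-0.03,-0.001,-0.003],[-0.03,-0.001,-0.003]],"fingers":[0.35,0.35,0.35,0.35,0.35,0.35,0.35,0.35]}
end [ 0.438  -0.3311  0.1733] [135.    0.   50.5]
flip
{"slide":[[0.0,0.0,0.0],[0.0,0.0,0.0],[0.0,0.0,0.0],[0.0,0.0,0.0],[0.0,0.0,0.0],[0.0,0.0,0.0],[0.0,0.0,0.0],[0.0,0.0,0.0],[0.0,0.0,0.0],[0.0,0.0,0.0],[0.0,0.0,0.0],[0.0,0.0,0.0],[0.0,0.0,0.0]],"rot":[[0.0,0.0,0.0],[0.0,0.0,0.0],[0.0,0.0,0.083],[-0.0,0.0,0.167],[-0.0,0.0,0.25],[-0.0,0.0,0.333],[0.0,0.0,0.417],[-0.0,0.0,0.5],[0.0,0.0,0.583],[0.0,0.0,0.667],[-0.0,-0.0,0.75],[0.0,0.0,0.833],[-0.0,0.0,0.917]],"fingers":[0.35,0.35,0.35,0.35,0.35,0.35,0.35,0.35,0.35,0.35,0.35,0.35,0.35]}
{"slide":[[0.0,0.0,0.0],[0.0,0.0,0.0],[0.0,0.0,0.0],[0.0,0.0,0.0],[0.0,0.0,0.0],[0.0,0.0,0.0],[0.0,0.0,0.0],[0.0,0.0,0.0],[0.0,0.0,0.0],[0.0,0.0,0.0],[0.0,0.0,0.0]],"rot":[[0.0,-0.0,0.083],[0.0,-0.0,0.167],[0.0,-0.0,0.25],[0.0,-0.0,0.333],[-0.0,-0.0,0.417],[0.0,-0.0,0.5],[0.0,-0.0,0.583],[0.0,0.0,0.667],[0.0,-0.0,0.75],[0.0,0.0,0.833],[0.0,-0.0,0.917]],"fingers":[0.35,0.35,0.35,0.35,0.35,0.35,0.35,0.35,0.35,0.35,0.35]}
{"slide":[[0.0,0.0,0.0],[0.0,0.0,0.0],[0.0,0.0,0.0],[0.0,0.0,0.0],[0.0,0.0,0.0]],"rot":[[0.0,0.0,0.083],[-0.0,0.0,0.167],[-0.0,0.0,0.167],[-0.0,0.0,0.167],[-0.0,0.0,0.167]],"fingers":[0.35,0.35,0.35,0.35,0.35]}
end [ 0.438  -0.3311  0.1733] [-135.     0.  -129.5]
```

View pics/sc3.png

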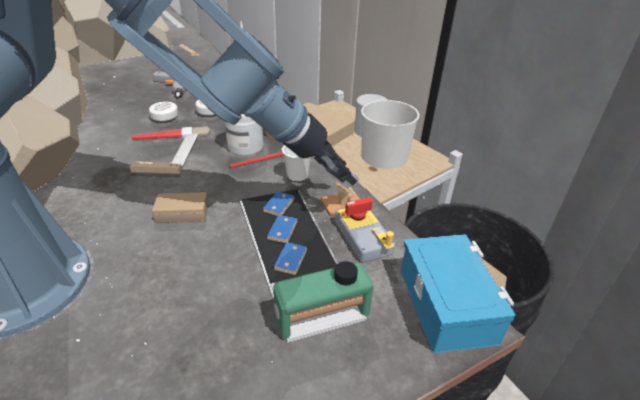

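The scene view shows the arm tilted over the stand, jaws around the wedge but too high. It stopped with q6 at its limit near the wrist singularity, so I fit the kinematics to choose wrist configurations properly.

```bash
cat > kin.py <<'E'
import numpy as np, json
from scipy.spatial.transform import Rotation as R
from scipy.optimize import least_squares
LIM=np.array([[-2.99,2.99],[-.89,2.07],[.3,2.58],[-1.14,4.28],[0,2.63],[-3.12,3.12]])
def fk(q,P):
    a,b1,c,L2,L3,e,b2,Lt=P; q=np.array(q)
    r1=R.from_euler('z',q[0]); p=r1.apply([a,b1,c])
    r2=r1*R.from_euler('y',q[1]); p=p+r2.apply([0,0,L2])
    r3=r2*R.from_euler('y',q[2]); p=p+r3.apply([e,0,L3])
    r4=r3*R.from_euler('z',q[3]); r5=r4*R.from_euler('y',q[4]); p=p+r4.apply([0,b2,0]) 
    r6=r5*R.from_euler('z',q[5]+np.pi); return p+r6.apply([0,0,Lt]),r6
D_=[([-1.457,0.1815,1.6075,0,1.354,-0.206],[.181,-.5455,.2305],[-3.141,.002,-1.251]),
([-0.983,0.337,1.585,-0.001,1.219,-0.473],[.43,-.4333,.1511],[3.14,-.001,-.51]),
([-0.976,0.37,1.608,-0.0,1.159,-1.864],[.4329,-.4299,.1209],[3.137,.002,.888]),
([-1.118,0.364,1.476,0.001,1.296,-2.175],[.3823,-.516,.1848],[3.136,.003,1.057]),
([-0.88,0.107,1.67,0.001,1.359,-1.78],[.4316,-.337,.2411],[3.136,0,.899]),
([-0.996,-0.183,2.337,0.788,0.315,-2.553],[.4387,-.3323,.1642],[2.355,-.005,.884]),
([-0.915,0.24,2.146,1.384,0.157,-3.116],[.5002,-.377,.0699],[2.403,-.005,.88])]
def res(P,w=.01): return np.concatenate([np.r_[fk(q,P)[0]-p] for q,p,_ in D_]+[(P-P0)*.002])
P0=np.array([0,.06,.3,.4,.45,0,.06,.2]); s=least_squares(res,P0,x_scale=.1); P=s.x
def ik(p,r,q0=None,n=60,wp=1.):
    rng=np.random.default_rng(0); out=[]
    for i in range(n):
        x0=LIM[:,0]+rng.random(6)*(LIM[:,1]-LIM[:,0]); x0[0]=np.clip(np.arctan2(p[1],p[0])-.2+.3*rng.standard_normal(),-2.9,2.9)
        f=lambda q:np.r_[(fk(q,P)[0]-p)*5,(fk(q,P)[1].inv()*r).as_rotvec()]
        t=least_squares(f,x0,bounds=(LIM[:,0],LIM[:,1]),max_nfev=60)
        if t.cost<1e-5 and not any(np.abs(t.x-o).max()<.03 for o in out): out.append(t.x)
    return sorted([o.round(2).tolist() for o in out])
if __name__=='__main__':
    print('P',P.round(3)); 
    for q,p,e in D_: print(np.round(1000*(fk(q,P)[0]-p),1),np.degrees((fk(q,P)[1].inv()*R.from_euler('xyz',e)).magnitude()).round(2))
    from plan import tool,S,D,N,H,K,E_,down
    for nm,T,pos in [('d e',tool(D,E_),S+.0175*D),('d -e',tool(D,-E_),S+.0175*D)]+[('phi%d e%d'%(f,sg),tool(-N*np.cos(np.radians(f))+D*np.sin(np.radians(f)),sg*E_),S+.0175*(-N*np.cos(np.radians(f))+D*np.sin(np.radians(f)))) for f in(0,45,120,130) for sg in(1,-1)]:
        print(nm,ik(pos,T))
    for t in (0,30,45,55,65):
        z=-K*np.cos(np.radians(t))+H*np.sin(np.radians(t))
        for sg in(1,-1): print('bed outward tilt',t,sg,ik(np.array([.34,-.313,.015])+.019*z,tool(z,sg*E_)))
E
python3 kin.py
```

```text
P [ 0.001  0.118  0.312  0.437  0.514  0.084 -0.     0.318]
[-0.1 -0.1  0.2] 0.04
[-0.1  0.  -0.2] 0.06
[ 0.1 -0.   0. ] 0.04
[-0.1  0.2  0. ] 0.05
[ 0.2 -0.   0.1] 0.05
[-0.1  0.1 -0.1] 0.07
[ 0.1 -0.   0.1] 0.05
d e [[-0.93, 0.31, 2.19, 2.18, 0.21, 2.35]]
d -e [[-0.93, 0.31, 2.19, 2.18, 0.21, -0.79]]
phi0 e1 [[-0.81, 1.0, 0.97, -0.09, 1.95, -1.69]]
phi0 e-1 [[-0.81, 1.0, 0.97, -0.09, 1.95, 1.46]]
phi45 e1 [[-0.85, 0.48, 1.65, 0.0, 1.01, -1.73]]
phi45 e-1 [[-0.85, 0.48, 1.65, -0.0, 1.01, 1.41]]
phi120 e1 [[-1.0, 0.67, 2.27, 2.81, 1.12, 1.64]]
phi120 e-1 [[-1.0, 0.67, 2.27, 2.81, 1.12, -1.5]]
phi130 e1 [[-1.01, 0.85, 2.22, 2.82, 1.41, 1.6]]
phi130 e-1 [[-1.01, 0.85, 2.22, 2.82, 1.41, -1.55]]
bed outward tilt 0 1 [[-1.0, 0.31, 2.02, 0.0, 0.81, -1.88]]
bed outward tilt 0 -1 [[-1.0, 0.31, 2.02, -0.0, 0.81, 1.26]]
bed outward tilt 30 1 [[-1.16, 0.15, 2.38, 1.06, 0.26, -3.03]]
bed outward tilt 30 -1 [[-1.16, 0.15, 2.38, 1.06, 0.26, 0.11]]
bed outward tilt 45 1 [[-1.28, 0.26, 2.51, 2.2, 0.51, 2.01]]
bed outward tilt 45 -1 [[-1.28, 0.26, 2.51, 2.2, 0.51, -1.14]]
bed outward tilt 55 1 [[-1.38, 0.44, 2.54, 2.37, 0.84, 1.7]]
bed outward tilt 55 -1 [[-1.38, 0.44, 2.54, 2.37, 0.84, -1.44]]
bed outward tilt 65 1 [[-1.48, 0.7, 2.53, 2.38, 1.2, 1.5]]
bed outward tilt 65 -1 [[-1.48, 0.7, 2.53, 2.38, 1.2, -1.64]]
```

```bash
cat >> plan.py <<'E'
import kin
from scipy.optimize import least_squares
GRAB=.4; _q=None
def chk(wps,start=None,q=None):
    """plan + joint tracking check"""
    p,r=start or now(); p0,r0=p,r; q=np.array(env.observe()['joint_pos'] if q is None else q,float); mx=np.zeros(6); lo=q.copy();hi=q.copy();err=0
    for w in wps:
        t=np.array(w[0],float);rr=w[1];sp=w[4] if len(w)>4 else 40
        ang=np.degrees((r.inv()*rr).magnitude());n=max(1,math.ceil(np.linalg.norm(t-p)*1000/sp),math.ceil(ang/8));dv=(r.inv()*rr).as_rotvec()
        for i in range(1,n+1):
            a=p+(t-p)*i/n;b=r*R.from_rotvec(dv*i/n)
            s=least_squares(lambda z:np.r_[(kin.fk(z,kin.P)[0]-a)*5,(kin.fk(z,kin.P)[1].inv()*b).as_rotvec(),1e-4*(z-q)],np.clip(q,kin.LIM[:,0]+1e-4,kin.LIM[:,1]-1e-4),bounds=(kin.LIM[:,0],kin.LIM[:,1]))
            mx=np.maximum(mx,abs(s.x-q)/.1/np.array([2.57,2.57,3.01,3.14,3.14,3.14])); q=s.x; lo=np.minimum(lo,q);hi=np.maximum(hi,q); err=max(err,np.linalg.norm(kin.fk(q,kin.P)[0]-a))
        p,r=t,rr
    e=plan(wps,(p0,r0)); print('# speed',mx.round(2),'lo',lo.round(2),'hi',hi.round(2),'err mm %.1f'%(err*1000),'q',q.round(2).tolist())
    return e,q
E
cat > g.py <<'E'
from plan import *
T=tool(D,E_)
s,q=chk([(S-.09*D+.05*K,T,.4,2,15)])
s,q=chk([(np.array([.43,-.33,.2]),down(50.5),.4,2)],s,q)
C3=np.array([.4007,-.2632])
s,q=chk([([*C3,.13],down(-40),.35,0),([*C3,.13],down(6.9-90),.35,3)],s,q)
s,q=chk([([*C3,.0095],down(6.9-90),.35,3,30),([*C3,.0095],down(6.9-90),1,5)],s,q)
E
python3 g.py
```

```text
{"slide":[[-0.003,0.004,-0.096],[-0.006,0.009,-0.192],[-0.008,0.013,-0.288],[-0.011,0.018,-0.383],[-0.014,0.022,-0.479],[-0.017,0.027,-0.575],[-0.02,0.031,-0.671],[-0.023,0.035,-0.767],[-0.025,0.04,-0.863],[-0.025,0.04,-0.863],[-0.025,0.04,-0.863]],"rot":[[-0.003,-0.0,-0.0],[-0.007,-0.0,-0.001],[-0.01,-0.0,-0.001],[-0.013,-0.001,-0.002],[-0.017,-0.001,-0.002],[-0.02,-0.001,-0.002],[-0.023,-0.001,-0.003],[-0.026,-0.001,-0.003],[-0.03,-0.001,-0.003],[-0.03,-0.001,-0.003],[-0.03,-0.001,-0.003]],"fingers":[0.4,0.4,0.4,0.4,0.4,0.4,0.4,0.4,0.4,0.4,0.4]}
end [ 0.4331 -0.327   0.1696] [135.    0.   50.5]
# speed [0.04 0.22 0.08 0.28 0.1  0.27] lo [-1.   -0.22  2.15  0.72  0.16 -3.12] hi [-0.92  0.24  2.35  1.39  0.33 -2.49] err mm 0.0 q [-1.0, -0.22, 2.35, 0.72, 0.33, -2.49]
{"slide":[[-0.005,0.023,-0.024],[-0.009,0.047,-0.048],[-0.014,0.07,-0.073],[-0.019,0.094,-0.097],[-0.024,0.117,-0.121],[-0.028,0.141,-0.145],[-0.028,0.141,-0.145],[-0.028,0.141,-0.145]],"rot":[[0.083,-0.0,0.0],[0.167,0.0,-0.0],[0.25,0.0,-0.0],[0.333,0.0,-0.0],[0.417,-0.0,-0.0],[0.5,0.0,-0.0],[0.5,0.0,-0.0],[0.5,0.0,-0.0]
[... 1571 characters left out ...]
.0,0.803],[-0.0,-0.0,0.803],[-0.0,-0.0,0.803],[-0.0,-0.0,0.803],[-0.0,-0.0,0.803],[-0.0,-0.0,0.803],[-0.0,-0.0,0.803],[-0.0,-0.0,0.803],[-0.0,-0.0,0.803],[-0.0,-0.0,0.803]],"rot":[[0.0,0.0,0.0],[0.0,-0.0,-0.0],[0.0,-0.0,-0.0],[-0.0,-0.0,-0.0],[-0.0,-0.0,-0.0],[-0.0,-0.0,-0.0],[-0.0,-0.0,-0.0],[-0.0,-0.0,-0.0],[-0.0,-0.0,-0.0],[-0.0,-0.0,-0.0],[-0.0,-0.0,-0.0],[-0.0,-0.0,-0.0],[-0.0,-0.0,-0.0],[-0.0,-0.0,-0.0]],"fingers":[0.35,0.35,0.35,0.35,0.35,0.35,0.35,0.35,1,1,1,1,1,1]}
end [ 0.4007 -0.2632  0.0095] [180.    0.  -83.1]
# speed [0.   0.19 0.05 0.   0.17 0.  ] lo [-0.83  0.09  1.93  0.    0.85  0.62] hi [-0.83  0.31  1.98  0.    1.12  0.62] err mm 0.0 q [-0.83, 0.31, 1.98, 0.0, 0.85, 0.62]
```

Emit:
step_arm --slide '[[0, 0.01, -0.2], [-0.01, 0.02, -0.4], [-0.02, 0.03, -0.6], [-0.025, 0.04, -0.86], [-0.025, 0.04, -0.86], [-0.025, 0.04, -0.86], [-0.025, 0.04, -0.86], [-0.025, 0.04, -0.86]]' --rot '[[0, 0, 0], [0, 0, 0], [-0.02, 0, 0], [-0.03, 0, 0], [-0.03, 0, 0], [-0.03, 0, 0], [-0.03, 0, 0], [-0.03, 0, 0]]' --fingers '[0.4, 0.4, 0.4, 0.4, 0.4, 0.4, 0.4, 0.4]'

```text
clock: 12.55
position: [0.4332, -0.3268, 0.1676]
tcp_rot: [2.359, -0.006, 0.879]
ft_force: [-0.7, 0.2, 0.2]
gripper_width: 0.0515
```

Emit:
step_arm --slide '[[-0.01, 0.05, -0.05], [-0.02, 0.1, -0.1], [-0.028, 0.14, -0.145], [-0.028, 0.14, -0.145], [-0.028, 0.14, -0.145], [-0.028, 0.14, -0.145], [-0.028, 0.14, -0.145], [-0.028, 0.14, -0.145], [-0.028, 0.14, -0.145], [-0.028, 0.14, -0.145]]' --rot '[[0.08, 0, 0], [0.16, 0, 0], [0.25, 0, 0], [0.33, 0, 0], [0.415, 0, 0], [0.5, 0, 0], [0.5, 0, 0], [0.5, 0, 0], [0.5, 0, 0], [0.5, 0, 0]]' --fingers '[0.4, 0.4, 0.4, 0.4, 0.4, 0.4, 0.4, 0.4, 0.4, 0.4]'

```text
clock: 13.55
position: [0.4295, -0.3291, 0.1976]
tcp_rot: [-3.14, -0.007, 0.879]
ft_force: [-0.9, -0.3, 0.1]
gripper_width: 0.0513
```

Emit:
step_arm --slide '[[0, 0, 0], [0, 0, 0], [0, 0, 0], [0, 0, 0], [0, 0, 0], [0, 0, 0], [0, 0, 0], [0, 0, 0], [0, 0, 0], [0, 0, 0], [0, 0, 0], [0, 0, 0]]' --rot '[[0, 0, 0.09], [0, 0, 0.18], [0, 0, 0.27], [0, 0, 0.36], [0, 0, 0.45], [0, 0, 0.54], [0, 0, 0.63], [0, 0, 0.72], [0, 0, 0.81], [0, 0, 0.9], [0, 0, 0.98], [0, 0, 0.98]]' --fingers '[0.35, 0.35, 0.35, 0.35, 0.35, 0.35, 0.35, 0.35, 0.35, 0.35, 0.35, 0.35]'

```text
clock: 14.75
position: [0.4291, -0.3288, 0.1984]
tcp_rot: [-3.135, -0.001, -0.661]
ft_force: [-0.6, 0.3, 0.2]
gripper_width: 0.0556
```

```bash
cat > q.py <<'E'
import re
s=open('plan.py').read()
a=s.index("    for c in calls:"); b=s.index("    print('end'")
s=s[:a]+'''    for c in calls:
        out=[];
        for x in c:
            if out and out[-1][0]==x: out[-1][1]+=1
            else: out.append([x,1])
        # keep every third way row and ends
        k=[i for i in range(len(out)) if i%3==2 or out[i][1]>1 or i==len(out)-1]
        print('CALL n=%d'%len(c),' | '.join('%d: %s %s f%s x%d'%(i,[round(v,3)+0 for v in out[i][0][0]],[round(v,3)+0 for v in out[i][0][1]],out[i][0][2],out[i][1]) for i in k))
'''+s[b:]
open('plan.py','w').write(s)
E
python3 q.py
cat > g2.py <<'E'
from plan import *
st()
C3=np.array([.4007,-.2632]); T=down(6.9-90)
s,q=chk([([*C3,.09],T,.35,2)])
s,q=chk([([*C3,.0095],T,.35,3,30),([*C3,.0095],T,1,5)],s,q)
E
python3 g2.py
```

```text
{'clock': 14.75, 'joint_pos': [-0.877, 0.136, 1.727, 0.007, 1.279, -0.218], 'position': [0.429, -0.329, 0.198], 'tcp_rot': [-3.135, -0.001, -0.661], 'ft_force': [-0.602, 0.265, 0.214], 'gripper_width': 0.056}
CALL n=8 2: [-0.209, -0.112, 0.362] [-0.002, 0.001, 0.251] f0.35 x1 | 5: [-0.419, -0.224, 0.724] [-0.004, 0.001, 0.502] f0.35 x3
end [ 0.4007 -0.2632  0.09  ] [-180.     0.   -83.1]
# speed [0.03 0.04 0.14 0.   0.14 0.45] lo [-0.88  0.13  1.73  0.    1.03 -0.22] hi [-0.83  0.15  1.96  0.01  1.28  0.62] err mm 0.0 q [-0.83, 0.15, 1.96, 0.0, 1.03, 0.62]
CALL n=12 2: [0.0, 0.0, 0.537] [0.0, 0.0, 0.0] f0.35 x4 | 3: [0.0, 0.0, 0.537] [0.0, 0.0, 0.0] f1 x6
end [ 0.4007 -0.2632  0.0095] [-180.     0.   -83.1]
# speed [0.   0.21 0.04 0.   0.19 0.  ] lo [-0.83  0.15  1.96  0.    0.85  0.62] hi [-0.83  0.31  1.98  0.    1.03  0.62] err mm 0.0 q [-0.83, 0.31, 1.98, 0.0, 0.85, 0.62]
```

Emit:
step_arm --slide '[[-0.2, -0.11, 0.36], [-0.419, -0.224, 0.724], [-0.419, -0.224, 0.724], [-0.419, -0.224, 0.724], [-0.419, -0.224, 0.724], [-0.419, -0.224, 0.724], [-0.419, -0.224, 0.724], [-0.419, -0.224, 0.724]]' --rot '[[0, 0, 0.09], [0, 0, 0.18], [0, 0, 0.27], [0, 0, 0.36], [0, 0, 0.45], [0, 0, 0.502], [0, 0, 0.502], [0, 0, 0.502]]' --fingers '[0.35, 0.35, 0.35, 0.35, 0.35, 0.35, 0.35, 0.35]'

```text
clock: 15.55
position: [0.4006, -0.2632, 0.0904]
tcp_rot: [-3.136, 0.003, -1.446]
ft_force: [-0.6, -0.3, 0.3]
gripper_width: 0.0557
```

Emit:
step_arm --slide '[[0, 0, 0.2], [0, 0, 0.4], [0, 0, 0.537], [0, 0, 0.537], [0, 0, 0.537], [0, 0, 0.537], [0, 0, 0.537], [0, 0, 0.537], [0, 0, 0.537], [0, 0, 0.537], [0, 0, 0.537]]' --rot '[[0, 0, 0], [0, 0, 0], [0, 0, 0], [0, 0, 0], [0, 0, 0], [0, 0, 0], [0, 0, 0], [0, 0, 0], [0, 0, 0], [0, 0, 0], [0, 0, 0]]' --fingers '[0.35, 0.35, 0.35, 0.35, 0.35, 0.35, 1, 1, 1, 1, 1]' --grip_force 40

```text
clock: 16.65
position: [0.4018, -0.2636, 0.0113]
tcp_rot: [-3.135, 0.001, -1.445]
ft_force: [-0.3, 0.9, 5.6]
gripper_width: 0.0386
```

```bash
cat > g3.py <<'E'
from plan import *
st(); s0=now(); 
dz=s0[0][2]-.015; print('tcp below plate mid by',-dz)
TN=tool(-N,-E_)
c=S+dz*N  # tcp for plate at rest (tool z=-N, tcp is dz*N from centre)
s,q=chk([(s0[0]+.06*K,s0[1],1,1),(np.r_[c+.09*N],TN,1,3)])
s,q=chk([(c+.0015*N,TN,1,3,15),(c+.0015*N,TN,.4,4),(c+.08*N,TN,.4,3)],s,q)
E
python3 g3.py
```

```text
{'clock': 16.65, 'joint_pos': [-0.833, 0.304, 1.98, 0.009, 0.855, 0.607], 'position': [0.402, -0.264, 0.011], 'tcp_rot': [-3.135, 0.001, -1.445], 'ft_force': [-0.315, 0.935, 5.642], 'gripper_width': 0.039}
tcp below plate mid by 0.0037126329306079175
CALL n=11 1: [-0.001, -0.003, -0.4] [0.0, 0.0, 0.0] f1 x2 | 2: [0.116, -0.083, -0.433] [-0.053, -0.022, 0.055] f1 x1 | 5: [0.466, -0.326, -0.534] [-0.211, -0.089, 0.219] f1 x1 | 8: [0.816, -0.568, -0.634] [-0.37, -0.156, 0.383] f1 x1 | 9: [0.933, -0.649, -0.668] [-0.422, -0.179, 0.438] f1 x1
CALL n=4 0: [0.032, -0.083, -0.116] [-0.053, -0.022, 0.055] f1 x4
end [ 0.5293 -0.4063  0.117 ] [ 135.    -0.  -129.5]
# speed [0.11 0.49 0.65 0.15 0.5  0.44] lo [-0.83  0.19  0.63 -0.11  0.85  0.61] hi [-0.77  1.1   1.98  0.01  2.19  1.44] err mm 0.0 q [-0.8, 1.1, 0.63, -0.09, 2.19, 1.44]
CALL n=19 2: [0.0, 0.0, 0.295] [0.0, 0.0, 0.0] f1 x1 | 5: [0.0, 0.0, 0.59] [0.0, 0.0, 0.0] f1 x4 | 6: [0.0, 0.0, 0.59] [0.0, 0.0, 0.0] f0.4 x5 | 8: [0.0, 0.0, 0.067] [0.0, 0.0, 0.0] f0.4 x4
end [ 0.5238 -0.4018  0.1099] [ 135.     0.  -129.5]
# speed [0.01 0.17 0.45 0.01 0.3  0.02] lo [-0.8   1.01  0.63 -0.09  1.98  1.44] hi [-0.8   1.1   0.93 -0.09  2.19  1.45] err mm 0.0 q [-0.8, 1.09, 0.67, -0.09, 2.16, 1.44]
```

Emit:
step_arm --slide '[[0, 0, -0.2], [0, 0, -0.4], [0.116, -0.083, -0.433], [0.233, -0.163, -0.466], [0.35, -0.245, -0.5], [0.466, -0.326, -0.534], [0.583, -0.407, -0.567], [0.7, -0.487, -0.6], [0.816, -0.568, -0.634], [0.933, -0.649, -0.668], [0.933, -0.649, -0.668], [0.933, -0.649, -0.668]]' --rot '[[0, 0, 0], [0, 0, 0], [-0.053, -0.022, 0.055], [-0.106, -0.044, 0.11], [-0.158, -0.067, 0.165], [-0.211, -0.089, 0.219], [-0.264, -0.111, 0.274], [-0.317, -0.134, 0.33], [-0.37, -0.156, 0.383], [-0.422, -0.179, 0.438], [-0.422, -0.179, 0.438], [-0.422, -0.179, 0.438]]' --fingers '[1, 1, 1, 1, 1, 1, 1, 1, 1, 1, 1, 1]'

```text
clock: 17.85
position: [0.5148, -0.3905, 0.1098]
tcp_rot: [2.439, 0.034, -2.173]
ft_force: [-0.2, 0.8, -0.2]
gripper_width: 0.0387
```

```bash
cat > g4.py <<'E'
from plan import *
st(); dz=-.0037; TN=tool(-N,-E_); c=S+dz*N
s,q=chk([(c+.06*N,TN,1,4)])
s,q=chk([(c+.001*N,TN,1,3,15),(c+.001*N,TN,.4,4),(c+.08*N,TN,.4,3)],s,q)
snap('top','top5')
E
python3 g4.py
```

```text
{'clock': 17.85, 'joint_pos': [-0.786, 0.981, 0.827, -0.103, 2.029, 1.363], 'position': [0.515, -0.39, 0.11], 'tcp_rot': [2.439, 0.034, -2.173], 'ft_force': [-0.165, 0.807, -0.23], 'gripper_width': 0.039}
CALL n=5 0: [0.023, -0.059, 0.071] [-0.052, -0.022, 0.055] f1 x5
end [ 0.5129 -0.3928  0.0958] [ 135.     0.  -129.5]
# speed [0.05 0.32 0.27 0.04 0.27 0.27] lo [-0.8   0.98  0.74 -0.1   2.03  1.36] hi [-0.79  1.06  0.83 -0.09  2.11  1.45] err mm 0.0 q [-0.8, 1.06, 0.74, -0.09, 2.11, 1.45]
CALL n=17 2: [0.0, 0.0, 0.295] [0.0, 0.0, 0.0] f1 x1 | 3: [0.0, 0.0, 0.393] [0.0, 0.0, 0.0] f1 x4 | 4: [0.0, 0.0, 0.393] [0.0, 0.0, 0.0] f0.4 x5 | 5: [0.0, 0.0, 0.13] [0.0, 0.0, 0.0] f0.4 x1 | 6: [0.0, 0.0, -0.133] [0.0, 0.0, 0.0] f0.4 x4
end [ 0.5238 -0.4018  0.11  ] [ 135.     0.  -129.5]
# speed [0.01 0.17 0.46 0.01 0.3  0.02] lo [-0.8   1.01  0.67 -0.09  1.98  1.44] hi [-0.8   1.09  0.93 -0.09  2.16  1.45] err mm 0.0 q [-0.8, 1.09, 0.67, -0.09, 2.16, 1.44]
```

View pics/top5.png

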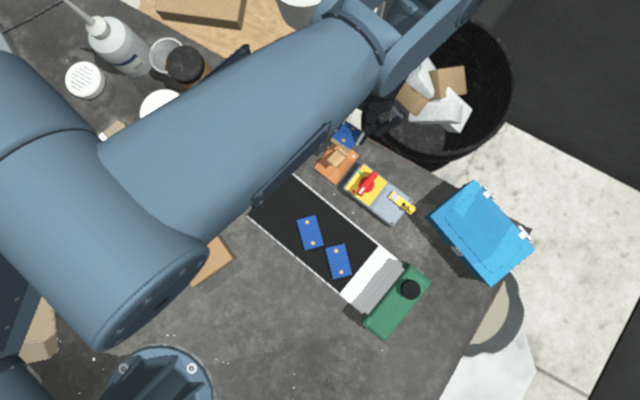

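The top view shows the plate held at (345,135) above the stand, the two others undisturbed at (310,232) and (339,260). Align and lower it.

Emit:
step_arm --slide '[[0.023, -0.059, 0.071], [0.023, -0.059, 0.071], [0.023, -0.059, 0.071], [0.023, -0.059, 0.071], [0.023, -0.059, 0.071]]' --rot '[[-0.052, -0.022, 0.055], [-0.052, -0.022, 0.055], [-0.052, -0.022, 0.055], [-0.052, -0.022, 0.055], [-0.052, -0.022, 0.055]]' --fingers '[1, 1, 1, 1, 1]'

```text
clock: 18.4
position: [0.514, -0.3927, 0.1007]
tcp_rot: [2.363, 0.001, -2.258]
ft_force: [-0.4, 0.1, -0.0]
gripper_width: 0.0387
```

Emit:
step_arm --slide '[[0, 0, 0.1], [0, 0, 0.2], [0, 0, 0.28], [0, 0, 0.34], [0, 0, 0.37], [0, 0, 0.39], [0, 0, 0.39], [0, 0, 0.39]]' --rot '[[0, 0, 0], [0, 0, 0], [0, 0, 0], [0, 0, 0], [0, 0, 0], [0, 0, 0], [0, 0, 0], [0, 0, 0]]' --fingers '[1, 1, 1, 1, 1, 1, 1, 1]'

```text
clock: 19.2
position: [0.4826, -0.367, 0.0594]
tcp_rot: [2.364, 0.001, -2.258]
ft_force: [-0.3, 0.0, -0.6]
gripper_width: 0.0385
```

```bash
cat > g5.py <<'E'
from plan import *
st(); dz=-.0037; TN=tool(-N,-E_); c=S+dz*N; p,r=now(); print('off plan (e,d,n) mm',[round(1000*float((p-c)@v),1) for v in(E_,D,N)],'rot',np.degrees((r.inv()*TN).as_rotvec()).round(1))
E
python3 g5.py
```

```text
{'clock': 19.2, 'joint_pos': [-0.803, 1.006, 0.925, -0.088, 1.984, 1.453], 'position': [0.483, -0.367, 0.059], 'tcp_rot': [2.364, 0.001, -2.258], 'ft_force': [-0.338, 0.029, -0.578], 'gripper_width': 0.039}
off plan (e,d,n) mm [0.7, -2.4, 6.1] rot [-0.4 -0.1  0.1]
```

Emit:
step_arm --slide '[[0, -0.01, 0.015], [0, -0.01, 0.033], [0, -0.01, 0.033], [0, -0.01, 0.033], [0, -0.01, 0.033], [0, -0.01, 0.033], [0, -0.01, 0.033]]' --rot '[[0, 0, 0], [0, 0, 0], [0, 0, 0], [0, 0, 0], [0, 0, 0], [0, 0, 0], [0, 0, 0]]' --fingers '[1, 1, 1, 1, 0.35, 0.35, 0.35]'

```text
clock: 19.9
position: [0.4808, -0.3655, 0.0549]
tcp_rot: [2.364, 0.001, -2.258]
ft_force: [0.6, 0.5, -0.4]
gripper_width: 0.0557
```

Emit:
step_arm --slide '[[0, 0, -0.1], [0, 0, -0.3], [0, 0, -0.6], [0, 0, -0.8], [0, 0, -0.8], [0, 0, -0.8]]' --rot '[[0, 0, 0], [0, 0, 0], [0, 0, 0], [0, 0, 0], [0, 0, 0], [0, 0, 0]]' --fingers '[0.35, 0.35, 0.35, 0.35, 0.35, 0.35]'

```text
clock: 20.5
position: [0.546, -0.4191, 0.1401]
tcp_rot: [2.365, 0.0, -2.258]
ft_force: [-0.6, -0.0, -1.0]
gripper_width: 0.0555
```

```bash
cat > look.py <<'E'
from plan import *
import sys
# plate-on-stand measurement: cloud in stand frame from wrist camera
s=snap('wrist',sys.argv[1] if len(sys.argv)>1 else None);P=cloud(s)
L=np.stack([(P-S)@E_,(P-S)@D,(P-S)@N],-1)
m=(abs(L[...,0])<.04)&(abs(L[...,1])<.05)&(L[...,2]>0)&(L[...,2]<.02)&(s['range_z']>.05)
Q=L[m]; 
if len(Q)>50:
    c,sz,a=cv2.minAreaRect((Q[:,:2]*1000).astype(np.float32)); print('top face n',len(Q),'centre e,d mm',np.round(c,1),np.round(sz,1),'ang',round(a,1),'n med %.1f'%(1000*np.median(Q[:,2])))
    A=np.c_[Q[:,:2],np.ones(len(Q))];print('tilt',np.linalg.lstsq(A,Q[:,2],rcond=None)[0].round(3))
    print('colour',np.median(s['frame'][m],0))
E
python3 look.py w6; python3 -c "
from plan import *
st()
# entry above stand in d pose
T=tool(D,-E_);c=S+.0157*D
s,q=chk([(c+.07*N-.08*D+.04*K,tool(-K,-E_),.35,0),(c+.07*N,T,.35,3)])
s,q=chk([(c+.07*N,tool(D,-N),.35,0),(c+.07*N,tool(D,E_),.35,3)],s,q)
s,q=chk([(c,tool(D,E_),.35,3,12),(c,tool(D,E_),1,6)],s,q)
"
```

```text
top face n 3935 centre e,d mm [1.  4.2] [69.5 40. ] ang 89.9 n med 5.1
tilt [ 0.    -0.015  0.005]
colour [ 57. 110. 186.]
{'clock': 20.55, 'joint_pos': [-0.792, 1.142, 0.515, -0.095, 2.259, 1.435], 'position': [0.545, -0.418, 0.139], 'tcp_rot': [2.362, 0.001, -2.258], 'ft_force': [0.068, -0.706, -0.956], 'gripper_width': 0.056}
CALL n=15 2: [0.002, 0.304, 0.058] [0.248, 0.0, 0.001] f0.35 x1 | 5: [0.004, 0.609, 0.115] [0.496, 0.0, 0.001] f0.35 x1 | 8: [0.005, 0.248, 0.212] [0.746, 0.0, 0.001] f0.35 x1 | 11: [0.006, -0.112, 0.308] [0.996, 0.001, 0.001] f0.35 x4
end [ 0.529  -0.406   0.0944] [-135.     0.  -129.5]
# speed [0.05 0.66 0.76 2.9  0.67 2.92] lo [-0.91  0.18  0.51 -0.09  0.16  0.08] hi [-0.79  1.14  2.07  1.34  2.26  1.45] err mm 0.0 q [-0.91, 0.26, 2.07, 1.34, 0.16, 0.08]
CALL n=11 2: [0.0, 0.0, 0.0] [0.0, 0.0, 0.25] f0.35 x1 | 5: [0.0, 0.0, 0.0] [0.0, 0.0, 0.5] f0.35 x1 | 8: [0.0, 0.0, 0.0] [0.0, 0.0, 0.75] f0.35 x1 | 10: [0.0, 0.0, 0.0] [0.0, 0.0, 0.917] f0.35 x1
CALL n=12 2: [0.0, 0.0, 0.0] [0.0, 0.0, 0.25] f0.35 x1 | 5: [0.0, 0.0, 0.0] [0.0, 0.0, 0.5] f0.35 x1 | 8: [0.0, 0.0, 0.0] [0.0, 0.0, 0.75] f0.35 x1 | 11: [0.0, 0.0, 0.0] [0.0, 0.0, 1.0] f0.35 x1
CALL n=4 0: [0.0, 0.0, 0.0] [0.0, 0.0, 0.083] f0.35 x4
end [ 0.529  -0.406   0.0944] [135.    0.   50.5]
# speed [0.01 0.01 0.02 0.31 0.   0.42] lo [-0.91  0.26  2.07  1.34  0.16  0.08] hi [-0.91  0.26  2.08  1.44  0.16  3.12] err mm 0.5 q [-0.91, 0.26, 2.08, 1.44, 0.16, 3.12]
CALL n=16 2: [0.0, -0.233, 0.0] [0.0, 0.0, 0.0] f0.35 x1 | 5: [0.0, -0.467, 0.0] [0.0, 0.0, 0.0] f0.35 x4 | 6: [0.0, -0.467, 0.0] [0.0, 0.0, 0.0] f1 x7
end [ 0.4908 -0.3746  0.0449] [135.    0.   50.5]
# speed [0.02 0.04 0.07 0.5  0.05 0.52] lo [-0.94  0.26  2.08  1.44  0.16  2.36] hi [-0.91  0.3   2.19  2.17  0.21  3.12] err mm 0.0 q [-0.94, 0.3, 2.19, 2.17, 0.21, 2.36]
```

```bash
python3 -c "
from plan import *
T=tool(D,-E_);c=S+.0157*D+.001*E_
A=c+.07*N-.08*D+.04*K
s,q=chk([(A,tool(-K,-E_),.6,3)])
s,q=chk([(c+.07*N-.03*D,tool(D-.5*K,-E_),.8,0),(c+.045*N,T,.8,3)],s,q)
for f in (.045,): s,q=chk([(c+f*N,tool(D,-N),.8,0),(c+f*N,tool(D,E_),.8,3)],s,q)
"
```

```text
CALL n=9 2: [-0.001, 0.304, 0.058] [0.248, 0.0, 0.001] f0.6 x1 | 5: [-0.002, 0.609, 0.115] [0.496, 0.0, 0.001] f0.6 x4
end [ 0.4859 -0.3693  0.191 ] [ 180.     0.  -129.5]
# speed [0.05 0.66 0.76 0.06 0.6  0.05] lo [-0.84  0.29  0.51 -0.09  1.29  1.42] hi [-0.79  1.14  1.55 -0.    2.26  1.45] err mm 0.0 q [-0.84, 0.29, 1.55, -0.0, 1.29, 1.42]
CALL n=9 2: [0.0, -0.177, 0.377] [0.253, 0.0, 0.0] f0.8 x1 | 5: [0.0, -0.259, 0.762] [0.5, 0.0, 0.0] f0.8 x4
end [ 0.516  -0.394   0.0767] [-135.     0.  -129.5]
# speed [0.06 0.21 0.35 3.75 0.69 3.78] lo [-0.91  0.19  1.55 -0.    0.16 -0.27] hi [-0.84  0.29  2.12  1.68  1.29  1.42] err mm 0.0 q [-0.91, 0.27, 2.12, 1.68, 0.16, -0.27]
CALL n=12 2: [0.0, 0.0, 0.0] [0.0, 0.0, 0.25] f0.8 x1 | 5: [0.0, 0.0, 0.0] [0.0, 0.0, 0.5] f0.8 x1 | 8: [0.0, 0.0, 0.0] [0.0, 0.0, 0.75] f0.8 x1 | 11: [0.0, 0.0, 0.0] [0.0, 0.0, 1.0] f0.8 x1
CALL n=15 2: [0.0, 0.0, 0.0] [0.0, 0.0, 0.25] f0.8 x1 | 5: [0.0, 0.0, 0.0] [0.0, 0.0, 0.5] f0.8 x1 | 8: [0.0, 0.0, 0.0] [0.0, 0.0, 0.75] f0.8 x1 | 11: [0.0, 0.0, 0.0] [0.0, 0.0, 1.0] f0.8 x4
end [ 0.516  -0.394   0.0767] [135.    0.   50.5]
# speed [0.   0.   0.   0.   0.   0.42] lo [-0.91  0.27  2.12  1.68  0.16 -0.27] hi [-0.91  0.27  2.12  1.68  0.16  2.87] err mm 0.0 q [-0.91, 0.27, 2.12, 1.68, 0.16, 2.87]
```

Emit:
step_arm --slide '[[0, 0.3, 0.06], [0, 0.6, 0.115], [0, 0.609, 0.115], [0, 0.609, 0.115], [0, 0.609, 0.115], [0, 0.609, 0.115], [0, 0.609, 0.115], [0, 0.609, 0.115], [0, 0.609, 0.115]]' --rot '[[0.08, 0, 0], [0.16, 0, 0], [0.25, 0, 0], [0.33, 0, 0], [0.41, 0, 0], [0.496, 0, 0], [0.496, 0, 0], [0.496, 0, 0], [0.496, 0, 0]]' --fingers '[0.6, 0.6, 0.6, 0.6, 0.6, 0.6, 0.6, 0.6, 0.6]'

```text
clock: 21.45
position: [0.486, -0.37, 0.191]
tcp_rot: [3.139, 0.001, -2.258]
ft_force: [-0.7, -0.5, 0.8]
gripper_width: 0.034
```

Emit:
step_arm --slide '[[0, -0.06, 0.13], [0, -0.12, 0.25], [0, -0.177, 0.377], [0, -0.177, 0.377], [0, -0.18, 0.4], [0, -0.2, 0.45], [0, -0.21, 0.5], [0, -0.22, 0.55], [0, -0.23, 0.6], [0, -0.24, 0.65], [0, -0.25, 0.7], [0, -0.259, 0.73], [0, -0.259, 0.762], [0, -0.259, 0.762], [0, -0.259, 0.762], [0, -0.259, 0.762]]' --rot '[[0.08, 0, 0], [0.16, 0, 0], [0.25, 0, 0], [0.28, 0, 0], [0.31, 0, 0], [0.34, 0, 0], [0.36, 0, 0], [0.38, 0, 0], [0.4, 0, 0], [0.42, 0, 0], [0.44, 0, 0], [0.46, 0, 0], [0.48, 0, 0], [0.5, 0, 0], [0.5, 0, 0], [0.5, 0, 0]]' --fingers '[0.8, 0.8, 0.8, 0.8, 0.8, 0.8, 0.8, 0.8, 0.8, 0.8, 0.8, 0.8, 0.8, 0.8, 0.8, 0.8]'

```text
clock: 23.05
position: [0.5172, -0.3955, 0.0755]
tcp_rot: [-2.358, 0.002, -2.258]
ft_force: [-0.0, -1.0, -0.4]
gripper_width: 0.0168
```

```bash
cat > off.py <<'E'
from plan import *
st(); p,r=now(); c=S+.0157*D+.001*E_
print('vs c: e,d,n mm',[round(1000*float((p-c)@v),1) for v in(E_,D,N)]); z=r.as_matrix()[:,2]; print('phi',np.degrees(np.arctan2(z@D,-z@N)).round(1),'x.e',(r.as_matrix()[:,0]@E_).round(3))
E
python3 off.py
```

```text
{'clock': 23.05, 'joint_pos': [-0.916, 0.276, 2.111, 1.663, 0.163, -0.256], 'position': [0.517, -0.396, 0.076], 'tcp_rot': [-2.358, 0.002, -2.258], 'ft_force': [-0.01, -0.956, -0.377], 'gripper_width': 0.017}
vs c: e,d,n mm [-0.3, 2.2, 45.5]
phi 89.9 x.e -1.0
```

Emit:
step_arm --slide '[[0, 0, 0], [0, 0, 0], [0, 0, 0], [0, 0, 0], [0, 0, 0], [0, 0, 0], [0, 0, 0], [0, 0, 0], [0, 0, 0], [0, 0, 0], [0, 0, 0], [0, 0, 0], [0, 0, 0]]' --rot '[[0, 0, 0.09], [0, 0, 0.18], [0, 0, 0.27], [0, 0, 0.36], [0, 0, 0.45], [0, 0, 0.54], [0, 0, 0.63], [0, 0, 0.72], [0, 0, 0.81], [0, 0, 0.9], [0, 0, 1.0], [0, 0, 1.0], [0, 0, 1.0]]' --fingers '[0.8, 0.8, 0.8, 0.8, 0.8, 0.8, 0.8, 0.8, 0.8, 0.8, 0.8, 0.8, 0.8]'

```text
clock: 24.35
position: [0.5182, -0.3962, 0.0751]
tcp_rot: [3.141, 0.783, 2.458]
ft_force: [-0.3, 0.1, 0.2]
gripper_width: 0.0173
```

Emit:
step_arm --slide '[[0, 0, 0], [0, 0, 0], [0, 0, 0], [0, 0, 0], [0, 0, 0], [0, 0, 0], [0, 0, 0], [0, 0, 0], [0, 0, 0], [0, 0, 0], [0, 0, 0], [0, 0, 0], [0, 0, 0], [0, 0, 0]]' --rot '[[0, 0, 0.09], [0, 0, 0.18], [0, 0, 0.27], [0, 0, 0.36], [0, 0, 0.45], [0, 0, 0.54], [0, 0, 0.63], [0, 0, 0.72], [0, 0, 0.81], [0, 0, 0.9], [0, 0, 1.0], [0, 0, 1.0], [0, 0, 1.0], [0, 0, 1.0]]' --fingers '[0.8, 0.8, 0.8, 0.8, 0.8, 0.8, 0.8, 0.8, 0.8, 0.8, 0.35, 0.35, 0.35, 0.35]'

```text
clock: 25.75
position: [0.5184, -0.3964, 0.075]
tcp_rot: [2.358, 0.002, 0.89]
ft_force: [-0.1, -0.6, -0.4]
gripper_width: 0.0556
```

```bash
python3 off.py; python3 -c "
from plan import *
c=S+.0157*D+.001*E_+.001*D
s,q=chk([(c,tool(D,E_),.35,3,8)])"
```

```text
{'clock': 25.75, 'joint_pos': [-0.916, 0.28, 2.107, 1.663, 0.165, 2.878], 'position': [0.518, -0.396, 0.075], 'tcp_rot': [2.358, 0.002, 0.89], 'ft_force': [-0.053, -0.586, -0.375], 'gripper_width': 0.056}
vs c: e,d,n mm [-0.3, 3.6, 46.2]
phi 89.9 x.e 1.0
CALL n=9 2: [0.002, -0.154, -0.008] [-0.001, -0.001, 0.003] f0.35 x1 | 5: [0.004, -0.308, -0.016] [-0.001, -0.003, 0.005] f0.35 x4
end [ 0.4919 -0.3742  0.0442] [135.   -0.   50.5]
# speed [0.01 0.02 0.05 0.31 0.04 0.31] lo [-0.93  0.28  2.11  1.66  0.16  2.35] hi [-0.92  0.31  2.19  2.18  0.21  2.88] err mm 0.0 q [-0.93, 0.31, 2.19, 2.18, 0.21, 2.35]
```

Emit:
step_arm --slide '[[0, -0.05, 0], [0, -0.1, -0.005], [0, -0.154, -0.008], [0, -0.2, -0.01], [0, -0.25, -0.016], [0, -0.308, -0.016], [0, -0.308, -0.016], [0, -0.308, -0.016], [0, -0.308, -0.016], [0, -0.308, -0.016]]' --rot '[[0, 0, 0], [0, 0, 0], [0, 0, 0], [0, 0, 0], [0, 0, 0], [0, 0, 0], [0, 0, 0], [0, 0, 0], [0, 0, 0], [0, 0, 0]]' --fingers '[0.35, 0.35, 0.35, 0.35, 0.35, 0.35, 0.35, 0.35, 0.35, 0.35]'

```text
clock: 26.75
position: [0.492, -0.3752, 0.0447]
tcp_rot: [2.357, 0.003, 0.891]
ft_force: [-0.9, 1.0, 0.2]
gripper_width: 0.0554
```

Emit:
step_arm --slide '[[0, 0, 0], [0, 0, 0], [0, 0, 0], [0, 0, 0], [0, 0, 0]]' --rot '[[0, 0, 0], [0, 0, 0], [0, 0, 0], [0, 0, 0], [0, 0, 0]]' --fingers '[1, 1, 1, 1, 1]'

```text
clock: 27.25
position: [0.4922, -0.3755, 0.0451]
tcp_rot: [2.357, 0.003, 0.891]
ft_force: [-1.3, 1.1, 3.9]
gripper_width: 0.0397
```

```bash
python3 off.py
```

```text
{'clock': 27.25, 'joint_pos': [-0.938, 0.305, 2.185, 2.141, 0.213, 2.375], 'position': [0.492, -0.375, 0.045], 'tcp_rot': [2.357, 0.003, 0.891], 'ft_force': [-1.271, 1.127, 3.889], 'gripper_width': 0.04}
vs c: e,d,n mm [-0.8, 1.1, 1.3]
phi 90.0 x.e 1.0
```

Emit:
step_arm --slide '[[0, 0.05, -0.02], [0, 0.1, -0.03], [0, 0.15, -0.03], [0, 0.2, -0.03], [0, 0.25, -0.03], [0, 0.3, -0.03], [0, 0.3, -0.03], [0, 0.3, -0.03], [0, 0.3, -0.03]]' --rot '[[0, 0, 0], [0, 0, 0], [0, 0, 0], [0, 0, 0], [0, 0, 0], [0, 0, 0], [0, 0, 0], [0, 0, 0], [0, 0, 0]]' --fingers '[1, 1, 1, 1, 1, 1, 1, 1, 1]'

```text
clock: 28.15
position: [0.5141, -0.3929, 0.0793]
tcp_rot: [2.358, 0.003, 0.891]
ft_force: [-0.7, -0.1, -0.0]
gripper_width: 0.0397
```

Emit:
step_arm --slide '[[0, 0, 0], [0, 0, 0], [0, 0, 0], [0, 0, 0], [0, 0, 0], [0, 0, 0], [0, 0, 0], [0, 0, 0], [0, 0, 0], [0, 0, 0], [0, 0, 0], [0, 0, 0], [0, 0, 0]]' --rot '[[0, 0, -0.09], [0, 0, -0.18], [0, 0, -0.27], [0, 0, -0.36], [0, 0, -0.45], [0, 0, -0.54], [0, 0, -0.63], [0, 0, -0.72], [0, 0, -0.81], [0, 0, -0.9], [0, 0, -1.0], [0, 0, -1.0], [0, 0, -1.0]]' --fingers '[1, 1, 1, 1, 1, 1, 1, 1, 1, 1, 1, 1, 1]'

```text
clock: 29.45
position: [0.5139, -0.3926, 0.0789]
tcp_rot: [3.141, 0.783, 2.459]
ft_force: [-0.2, -0.4, -0.4]
gripper_width: 0.0396
```

Emit:
step_arm --slide '[[0, 0, 0], [0, 0, 0], [0, 0, 0], [0, 0, 0], [0, 0, 0], [0, 0, 0], [0, 0, 0], [0, 0, 0], [0, 0, 0], [0, 0, 0], [0, 0, 0], [0, 0, 0], [0, 0, 0]]' --rot '[[0, 0, -0.09], [0, 0, -0.18], [0, 0, -0.27], [0, 0, -0.36], [0, 0, -0.45], [0, 0, -0.54], [0, 0, -0.63], [0, 0, -0.72], [0, 0, -0.81], [0, 0, -0.9], [0, 0, -1.0], [0, 0, -1.0], [0, 0, -1.0]]' --fingers '[1, 1, 1, 1, 1, 1, 1, 1, 1, 1, 1, 1, 1]'

```text
clock: 30.75
position: [0.5138, -0.3925, 0.0787]
tcp_rot: [-2.359, 0.004, -2.257]
ft_force: [-0.1, 0.3, -0.0]
gripper_width: 0.0397
```

```bash
python3 off.py; python3 -c "
from plan import *
c=S+.0157*D
s,q=chk([(c+.0025*N-.001*D,tool(D,-E_),1,3,8)])
snap('scene','sc7');im=cv2.imread('pics/sc7.png');cv2.imwrite('pics/sc7c.png',cv2.resize(im[60:300,220:460],None,fx=2.5,fy=2.5,interpolation=cv2.INTER_CUBIC))"
```

```text
{'clock': 30.75, 'joint_pos': [-0.919, 0.26, 2.122, 1.628, 0.167, -0.221], 'position': [0.514, -0.392, 0.079], 'tcp_rot': [-2.359, 0.004, -2.257], 'ft_force': [-0.098, 0.337, -0.001], 'gripper_width': 0.04}
vs c: e,d,n mm [-0.2, -3.3, 44.5]
phi 89.9 x.e -1.0
CALL n=9 2: [0.003, 0.14, 0.008] [0.001, 0.002, 0.0] f1 x1 | 5: [0.006, 0.28, 0.016] [0.002, 0.003, -0.001] f1 x4
end [ 0.4916 -0.3752  0.0474] [-135.     0.  -129.5]
# speed [0.01 0.03 0.04 0.3  0.03 0.31] lo [-0.93  0.26  2.12  1.63  0.17 -0.75] hi [-0.92  0.3   2.19  2.14  0.21 -0.22] err mm 0.0 q [-0.93, 0.3, 2.19, 2.14, 0.21, -0.75]
```

View pics/sc7c.png

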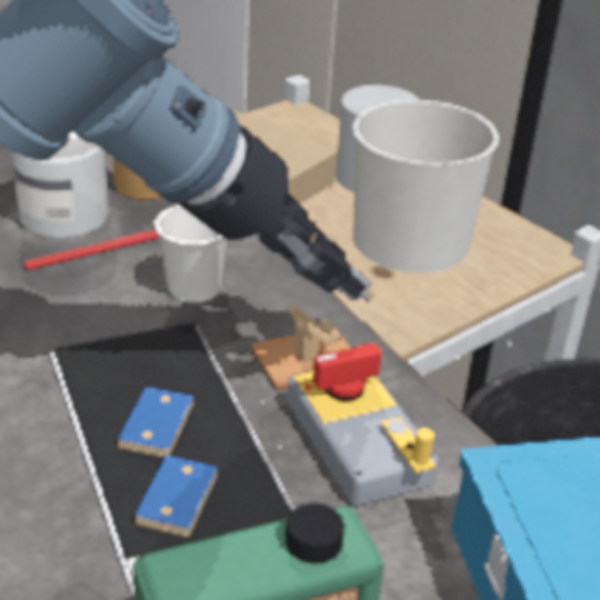

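The scene crop shows the gripper over the stand, the bare plate face blending with the bench behind it; opening 39.7 mm confirms the hold. Lower, release, back off up the slope.

Emit:
step_arm --slide '[[0, 0.05, 0], [0, 0.1, 0.008], [0, 0.14, 0.008], [0, 0.19, 0.01], [0, 0.23, 0.016], [0, 0.26, 0.016], [0, 0.28, 0.016], [0, 0.28, 0.016], [0, 0.28, 0.016], [0, 0.28, 0.016]]' --rot '[[0, 0, 0], [0, 0, 0], [0, 0, 0], [0, 0, 0], [0, 0, 0], [0, 0, 0], [0, 0, 0], [0, 0, 0], [0, 0, 0], [0, 0, 0]]' --fingers '[1, 1, 1, 1, 1, 1, 1, 1, 1, 1]'

```text
clock: 31.8
position: [0.4924, -0.3749, 0.0478]
tcp_rot: [-2.358, 0.004, -2.257]
ft_force: [0.3, 0.4, -1.3]
gripper_width: 0.0397
```

```bash
python3 off.py; python3 -c "
from plan import *
c=S+.0157*D
s,q=chk([(c,tool(D,-E_),.35,3,8)])
s,q=chk([(c-.07*D+.005*N,tool(D,-E_),.35,2,10)],s,q)
TN=tool(-N,-E_)
s,q=chk([(c-.08*D+.11*K,tool(D-.5*K,-E_),.35,2)],s,q)
s,q=chk([(S+.12*N+.03*K,tool(-K,-E_),.35,1),(S+.075*N,TN,.35,3)],s,q)
"
```

```text
{'clock': 31.8, 'joint_pos': [-0.936, 0.296, 2.185, 2.107, 0.208, -0.722], 'position': [0.492, -0.375, 0.048], 'tcp_rot': [-2.358, 0.004, -2.257], 'ft_force': [0.319, 0.365, -1.272], 'gripper_width': 0.04}
vs c: e,d,n mm [-0.3, -1.0, 3.1]
phi 89.9 x.e -1.0
CALL n=4 0: [0.005, 0.021, 0.007] [0.001, 0.003, -0.001] f0.35 x4
end [ 0.4908 -0.3746  0.0449] [-135.     0.  -129.5]
# speed [0.   0.02 0.01 0.19 0.01 0.2 ] lo [-0.94  0.3   2.19  2.11  0.21 -0.78] hi [-0.94  0.3   2.19  2.17  0.21 -0.72] err mm 0.0 q [-0.94, 0.3, 2.19, 2.17, 0.21, -0.78]
CALL n=10 2: [0.0, -0.013, -0.175] [0.0, 0.0, 0.0] f0.35 x1 | 5: [0.0, -0.025, -0.35] [0.0, 0.0, 0.0] f0.35 x1 | 7: [0.0, -0.033, -0.467] [0.0, 0.0, 0.0] f0.35 x3
end [ 0.4553 -0.3453  0.0979] [-135.     0.  -129.5]
# speed [0.02 0.13 0.05 0.31 0.02 0.31] lo [-0.97  0.06  2.19  1.52  0.19 -0.78] hi [-0.94  0.3   2.31  2.17  0.21 -0.15] err mm 0.0 q [-0.97, 0.06, 2.31, 1.52, 0.2, -0.15]
CALL n=5 2: [0.0, -0.485, -0.585] [-0.163, 0.0, 0.0] f0.35 x3
end [ 0.4471 -0.3386  0.2115] [-149.6    0.  -129.5]
# speed [0.05 0.44 0.3  2.96 0.63 3.01] lo [-0.97 -0.16  2.09  0.19  0.2  -0.15] hi [-0.93  0.06  2.31  1.52  0.71  1.22] err mm 0.0 q [-0.93, -0.16, 2.09, 0.19, 0.71, 1.22]
CALL n=14 2: [0.0, -0.46, 0.505] [-0.253, 0.0, 0.0] f0.35 x1 | 3: [0.0, -0.613, 0.673] [-0.337, 0.0, 0.0] f0.35 x2 | 5: [0.0, -0.482, 0.756] [-0.504, 0.0, 0.0] f0.35 x1 | 8: [0.0, -0.287, 0.88] [-0.754, 0.0, 0.0] f0.35 x1 | 9: [0.0, -0.221, 0.921] [-0.837, 0.0, 0.0] f0.35 x4
end [ 0.5231 -0.4012  0.109 ] [ 135.     0.  -129.5]
# speed [0.14 0.64 0.69 0.26 0.56 0.29] lo [-0.93 -0.16  0.68 -0.09  0.71  1.22] hi [-0.8   1.09  2.09  0.19  2.16  1.45] err mm 0.0 q [-0.8, 1.09, 0.68, -0.09, 2.16, 1.44]
```

Emit:
step_arm --slide '[[0, 0.01, 0], [0, 0.015, 0], [0, 0.015, 0], [0, 0.015, 0], [0, 0.015, 0], [0, 0.015, 0], [0, 0.015, 0]]' --rot '[[0, 0, 0], [0, 0, 0], [0, 0, 0], [0, 0, 0], [0, 0, 0], [0, 0, 0], [0, 0, 0]]' --fingers '[1, 1, 1, 0.35, 0.35, 0.35, 0.35]'

```text
clock: 32.5
position: [0.4912, -0.3739, 0.0463]
tcp_rot: [-2.358, 0.004, -2.257]
ft_force: [-0.2, -0.1, 0.0]
gripper_width: 0.0553
```

Emit:
step_arm --slide '[[0, 0, -0.06], [0, -0.01, -0.12], [0, -0.01, -0.18], [0, -0.02, -0.24], [0, -0.02, -0.3], [0, -0.03, -0.36], [0, -0.033, -0.42], [0, -0.033, -0.467], [0, -0.033, -0.467]]' --rot '[[0, 0, 0], [0, 0, 0], [0, 0, 0], [0, 0, 0], [0, 0, 0], [0, 0, 0], [0, 0, 0], [0, 0, 0], [0, 0, 0]]' --fingers '[0.35, 0.35, 0.35, 0.35, 0.35, 0.35, 0.35, 0.35, 0.35]'

```text
clock: 33.4
position: [0.4555, -0.3449, 0.1001]
tcp_rot: [-2.357, 0.004, -2.257]
ft_force: [-0.1, 0.8, -0.1]
gripper_width: 0.0553
```

Emit:
step_arm --slide '[[0, -0.05, -0.06], [0, -0.1, -0.12], [0, -0.15, -0.18], [0, -0.2, -0.24], [0, -0.25, -0.3], [0, -0.3, -0.36], [0, -0.35, -0.42], [0, -0.42, -0.5], [0, -0.485, -0.585], [0, -0.485, -0.585], [0, -0.485, -0.585], [0, -0.485, -0.585]]' --rot '[[-0.01, 0, 0], [-0.03, 0, 0], [-0.04, 0, 0], [-0.06, 0, 0], [-0.08, 0, 0], [-0.1, 0, 0], [-0.12, 0, 0], [-0.14, 0, 0], [-0.163, 0, 0], [-0.163, 0, 0], [-0.163, 0, 0], [-0.163, 0, 0]]' --fingers '[0.35, 0.35, 0.35, 0.35, 0.35, 0.35, 0.35, 0.35, 0.35, 0.35, 0.35, 0.35]'

```text
clock: 34.6
position: [0.4466, -0.3376, 0.2117]
tcp_rot: [-2.615, 0.005, -2.257]
ft_force: [-0.7, -0.7, -0.3]
gripper_width: 0.0554
```

Emit:
step_arm --slide '[[0, -0.2, 0.22], [0, -0.4, 0.44], [0, -0.613, 0.673], [0, -0.613, 0.673], [0, -0.55, 0.71], [0, -0.482, 0.756], [0, -0.42, 0.8], [0, -0.35, 0.84], [0, -0.287, 0.88], [0, -0.221, 0.921], [0, -0.221, 0.921], [0, -0.221, 0.921], [0, -0.221, 0.921]]' --rot '[[-0.08, 0, 0], [-0.16, 0, 0], [-0.25, 0, 0], [-0.337, 0, 0], [-0.42, 0, 0], [-0.504, 0, 0], [-0.59, 0, 0], [-0.67, 0, 0], [-0.754, 0, 0], [-0.837, 0, 0], [-0.837, 0, 0], [-0.837, 0, 0], [-0.837, 0, 0]]' --fingers '[0.35, 0.35, 0.35, 0.35, 0.35, 0.35, 0.35, 0.35, 0.35, 0.35, 0.35, 0.35, 0.35]'

```text
clock: 35.9
position: [0.5236, -0.4, 0.1115]
tcp_rot: [2.36, 0.005, -2.256]
ft_force: [-0.1, 0.0, 0.1]
gripper_width: 0.0551
```

```bash
cat >> look.py <<'E'
st(); p,r=now(); TN=tool(-N,-E_)
print('rel S e,d,n mm',[round(1000*float((p-S)@v),1) for v in(E_,D,N)],'rot',np.degrees((r.inv()*TN).as_rotvec()).round(1))
E
python3 look.py w8
```

```text
top face n 5422 centre e,d mm [1.3 4. ] [70.3 40.1] ang 90.0 n med 5.1
tilt [ 0.001 -0.012  0.005]
colour [225. 204. 156.]
{'clock': 35.95, 'joint_pos': [-0.796, 1.079, 0.68, -0.089, 2.158, 1.44], 'position': [0.524, -0.4, 0.113], 'tcp_rot': [2.362, 0.004, -2.256], 'ft_force': [0.051, 1.66, 2.101], 'gripper_width': 0.055}
rel S e,d,n mm [1.2, -2.8, 77.9] rot [-0.3  0.   0.3]
```

Emit:
step_arm --slide '[[0, -0.01, 0.15], [0, -0.02, 0.3], [0, -0.023, 0.42], [0, -0.023, 0.5], [0, -0.023, 0.545], [0, -0.023, 0.545], [0, -0.023, 0.545], [0, -0.023, 0.545]]' --rot '[[0, 0, 0], [0, 0, 0], [0, 0, 0], [0, 0, 0], [0, 0, 0], [0, 0, 0], [0, 0, 0], [0, 0, 0]]' --fingers '[0.35, 0.35, 0.35, 0.35, 0.35, 0.35, 0.35, 0.35]'

```text
clock: 36.75
position: [0.4823, -0.3661, 0.0539]
tcp_rot: [2.365, 0.004, -2.256]
ft_force: [-0.8, 0.2, 0.8]
gripper_width: 0.0556
```

Emit:
step_arm --slide '[[0, 0, 0], [0, 0, 0], [0, 0, 0], [0, 0, 0], [0, 0, 0]]' --rot '[[0, 0, 0], [0, 0, 0], [0, 0, 0], [0, 0, 0], [0, 0, 0]]' --fingers '[1, 1, 1, 1, 1]'

```text
clock: 37.25
position: [0.4829, -0.3667, 0.0546]
tcp_rot: [2.367, 0.004, -2.256]
ft_force: [3.5, -3.4, 5.3]
gripper_width: 0.0385
```

```bash
cat > g6.py <<'E'
from plan import *
import sys
cx,cy,yaw=map(float,sys.argv[1:4]); C=np.array([cx,cy])
st(); p,r=now(); L=[float((p-S)@v) for v in(E_,D,N)]; print('rel S e,d,n mm',np.round(np.array(L)*1000,1))
T=down(yaw); off=-(L[1]-.0015)  # along tool y=-D : plate centre relative
# tcp = plate centre + (L1-.0015)*Ddir ; at bed D dir -> -tool y
yv=T.as_matrix()[:,1]; t=np.r_[C,0]-(L[1]-.0015)*yv
t[2]=.015+L[2]
s,q=chk([(p+.06*N,r,1,2)])
s,q=chk([(t+.11*K,T,1,3)],s,q)
s,q=chk([(t+.002*K,T,1,3,25)],s,q)
E
python3 g6.py .4007 -.2632 -83.1
```

```text
{'clock': 37.25, 'joint_pos': [-0.803, 1.01, 0.927, -0.086, 1.975, 1.45], 'position': [0.483, -0.367, 0.055], 'tcp_rot': [2.367, 0.004, -2.256], 'ft_force': [3.521, -3.439, 5.292], 'gripper_width': 0.039}
rel S e,d,n mm [ 1.   1.  -0.9]
CALL n=4 1: [0.0, -0.004, -0.4] [0.0, 0.0, 0.0] f1 x3
end [ 0.5156 -0.3937  0.097 ] [ 135.6    0.2 -129.3]
# speed [0.01 0.12 0.33 0.   0.22 0.01] lo [-0.8   1.01  0.74 -0.09  1.98  1.44] hi [-0.8   1.06  0.93 -0.09  2.11  1.45] err mm 0.0 q [-0.8, 1.06, 0.74, -0.09, 2.11, 1.44]
CALL n=11 2: [-0.07, 0.354, 0.253] [0.174, 0.075, -0.182] f1 x1 | 5: [-0.14, 0.708, 0.505] [0.349, 0.151, -0.364] f1 x1 | 7: [-0.187, 0.945, 0.674] [0.465, 0.201, -0.486] f1 x4
end [ 0.4002 -0.2633  0.1241] [-180.     0.   -83.1]
# speed [0.11 0.52 0.63 0.15 0.48 0.46] lo [-0.83  0.1   0.74 -0.11  1.11  0.62] hi [-0.77  1.06  1.94 -0.    2.11  1.44] err mm 0.0 q [-0.83, 0.1, 1.94, -0.0, 1.11, 0.62]
CALL n=8 2: [0.0, 0.0, 0.432] [0.0, 0.0, 0.0] f1 x1 | 4: [0.0, 0.0, 0.72] [0.0, 0.0, 0.0] f1 x4
end [ 0.4002 -0.2633  0.0161] [180.    0.  -83.1]
# speed [0.   0.17 0.04 0.   0.15 0.  ] lo [-0.83  0.1   1.94 -0.    0.87  0.62] hi [-0.83  0.29  1.98  0.    1.11  0.62] err mm 0.0 q [-0.83, 0.29, 1.98, 0.0, 0.87, 0.62]
```

Emit:
step_arm --slide '[[0, 0, -0.15], [0, 0, -0.3], [0, 0, -0.4], [0, 0, -0.4], [0, 0, -0.4]]' --rot '[[0, 0, 0], [0, 0, 0], [0, 0, 0], [0, 0, 0], [0, 0, 0]]' --fingers '[1, 1, 1, 1, 1]'

```text
clock: 37.75
position: [0.5148, -0.3929, 0.0963]
tcp_rot: [2.365, 0.004, -2.256]
ft_force: [0.7, -1.0, -0.8]
gripper_width: 0.0381
```

Emit:
step_arm --slide '[[-0.023, 0.118, 0.084], [-0.047, 0.236, 0.168], [-0.07, 0.354, 0.253], [-0.093, 0.472, 0.337], [-0.117, 0.59, 0.421], [-0.14, 0.708, 0.505], [-0.163, 0.827, 0.59], [-0.187, 0.945, 0.674], [-0.187, 0.945, 0.674], [-0.187, 0.945, 0.674], [-0.187, 0.945, 0.674]]' --rot '[[0.058, 0.025, -0.06], [0.116, 0.05, -0.12], [0.174, 0.075, -0.182], [0.232, 0.1, -0.243], [0.29, 0.126, -0.304], [0.349, 0.151, -0.364], [0.407, 0.176, -0.425], [0.465, 0.201, -0.486], [0.465, 0.201, -0.486], [0.465, 0.201, -0.486], [0.465, 0.201, -0.486]]' --fingers '[1, 1, 1, 1, 1, 1, 1, 1, 1, 1, 1]'

```text
clock: 38.85
position: [0.3997, -0.263, 0.1236]
tcp_rot: [3.141, 0.0, -1.451]
ft_force: [0.8, -0.4, -0.2]
gripper_width: 0.0382
```

```bash
python3 -c "
from plan import *
st(); T=down(-83.1); t=np.array([.4002,-.2633,.0141])
s,q=chk([(t+.0015*K,T,1,3,20)])"
```

```text
{'clock': 38.85, 'joint_pos': [-0.83, 0.097, 1.939, -0.0, 1.107, 0.62], 'position': [0.4, -0.263, 0.124], 'tcp_rot': [3.141, 0.0, -1.451], 'ft_force': [0.754, -0.392, -0.195], 'gripper_width': 0.038}
CALL n=9 2: [0.001, -0.002, 0.36] [0.0, 0.0, 0.0] f1 x1 | 5: [0.003, -0.004, 0.72] [0.001, 0.0, 0.0] f1 x4
end [ 0.4002 -0.2633  0.0156] [180.    0.  -83.1]
# speed [0.   0.14 0.04 0.   0.13 0.  ] lo [-0.83  0.1   1.94 -0.    0.87  0.62] hi [-0.83  0.29  1.98  0.    1.11  0.62] err mm 0.0 q [-0.83, 0.29, 1.98, 0.0, 0.87, 0.62]
```

Emit:
step_arm --slide '[[0, 0, 0.2], [0, 0, 0.4], [0, 0, 0.55], [0, 0, 0.65], [0, 0, 0.7], [0, 0, 0.725], [0, 0, 0.725], [0, 0, 0.725]]' --rot '[[0, 0, 0], [0, 0, 0], [0, 0, 0], [0, 0, 0], [0, 0, 0], [0, 0, 0], [0, 0, 0], [0, 0, 0]]' --fingers '[1, 1, 1, 1, 1, 1, 1, 1]'

```text
clock: 39.65
position: [0.4004, -0.2637, 0.0154]
tcp_rot: [3.142, -0.001, -1.451]
ft_force: [0.3, -0.4, -0.8]
gripper_width: 0.0385
```

Emit:
step_arm --slide '[[0, 0, 0], [0, 0, 0], [0, 0, 0], [0, 0, 0], [0, 0, -0.2], [0, 0, -0.5], [0, 0, -0.8], [0, 0, -0.8], [0, 0, -0.8]]' --rot '[[0, 0, 0], [0, 0, 0], [0, 0, 0], [0, 0, 0], [0, 0, 0], [0, 0, 0], [0, 0, 0], [0, 0, 0], [0, 0, 0]]' --fingers '[0.35, 0.35, 0.35, 0.35, 0.35, 0.35, 0.35, 0.35, 0.35]'

```text
clock: 40.55
position: [0.4011, -0.2643, 0.1366]
tcp_rot: [-3.14, -0.003, -1.451]
ft_force: [0.4, 1.2, -1.1]
gripper_width: 0.0555
```

```bash
cat > plates.py <<'E'
from plan import *
exec(open('c.py').read().split('if __name__')[0]); import sys
B=np.array([.3414,-.3195]);bx=np.array([np.cos(np.radians(-129.8)),np.sin(np.radians(-129.8))]);by=np.array([-bx[1],bx[0]])
def plates(cam,save=None):
    s=snap(cam,save);P=cloud(s);hsv=cv2.cvtColor(s['frame'],cv2.COLOR_RGB2HSV)
    blu=cv2.inRange(hsv,(105,120,60),(125,255,255))>0; ply=cv2.inRange(hsv,(10,25,120),(30,170,255))>0
    inb=(abs((P[...,:2]-B)@bx)<.15)&(abs((P[...,:2]-B)@by)<.09)
    for nm,m in(('BLUE',blu),('BARE',ply)):
        n,lab=cv2.connectedComponents((m&inb&(P[...,2]>.013)&(P[...,2]<.03)).astype(np.uint8))
        for i in range(1,n):
            k=lab==i
            if k.sum()>150:
                Q=P[k];a=rect(Q);d=a[0]-B;A=np.c_[Q[:,:2]-a[0],np.ones(len(Q))];t=np.linalg.lstsq(A,Q[:,2],rcond=None)[0]
                print(cam,nm,k.sum(),'xy',a[0],'size',a[1],'ang',a[2],'z',np.median(Q[:,2]).round(4),'tilt',t[:2].round(3),'bed xy',round(d@bx,4),round(d@by,4))
st()
for c in sys.argv[1:]: plates(c,'pl_%s_%d'%(c,int(env.observe()['clock']*10)))
E
python3 plates.py wrist top
```

```text
{'clock': 40.55, 'joint_pos': [-0.83, 0.078, 1.929, -0.0, 1.131, 0.621], 'position': [0.401, -0.264, 0.137], 'tcp_rot': [-3.14, -0.003, -1.451], 'ft_force': [0.412, 1.249, -1.059], 'gripper_width': 0.055}
wrist BLUE 2243 xy [ 0.3389 -0.3134] size [39.8 64.5] ang 14.3 z 0.0205 tilt [-0.  0.] bed xy -0.0031 -0.0058
wrist BARE 3477 xy [ 0.401  -0.2634] size [39.7 63.9] ang 6.2 z 0.0205 tilt [-0.002  0.002] bed xy -0.0813 0.0099
top BLUE 575 xy [ 0.3387 -0.3127] size [41.9 63.7] ang 14.8 z 0.0204 tilt [-0.005  0.014] bed xy -0.0035 -0.0064
top BLUE 582 xy [ 0.2797 -0.3699] size [41.7 65.2] ang 12.0 z 0.0201 tilt [-0.002 -0.005] bed xy 0.0782 -0.0151
```

Plate 3 is bare side up, flat at z 0.0205. Next the middle plate, same sequence.

```bash
cat > p1.py <<'E'
from plan import *
import sys
x,y,yaw=map(float,sys.argv[1:4]); C=np.array([x,y,0]);T=down(yaw); TN=tool(-N,-E_); c=S-.0037*N-.001*D+.001*E_
s,q=chk([(C+.09*K,T,.35,2)])
s,q=chk([(C+.011*K,T,.35,3,30),(C+.011*K,T,1,4)],s,q)
s,q=chk([(C+.08*K,T,1,1)],s,q)
s,q=chk([(c+.06*N,TN,1,3)],s,q)
E
python3 p1.py .339 -.3136 -75.3
```

```text
CALL n=5 2: [0.287, 0.442, 0.295] [0.001, 0.001, -0.087] f0.35 x3
end [ 0.339  -0.3136  0.09  ] [180.    0.  -75.3]
# speed [0.23 0.06 0.09 0.   0.11 0.33] lo [-1.    0.08  1.93 -0.    1.03  0.31] hi [-0.83  0.12  2.   -0.    1.13  0.62] err mm 0.0 q [-1.0, 0.12, 2.0, -0.0, 1.03, 0.31]
CALL n=11 2: [0.0, 0.0, 0.527] [0.0, 0.0, 0.0] f0.35 x4 | 3: [0.0, 0.0, 0.527] [0.0, 0.0, 0.0] f1 x5
end [ 0.339  -0.3136  0.011 ] [180.    0.  -75.3]
# speed [0.   0.22 0.04 0.   0.19 0.  ] lo [-1.    0.12  2.   -0.    0.84  0.31] hi [-1.    0.27  2.02  0.    1.03  0.31] err mm 0.0 q [-1.0, 0.27, 2.02, 0.0, 0.84, 0.31]
CALL n=3 1: [0.0, 0.0, -0.46] [0.0, 0.0, 0.0] f1 x2
end [ 0.339  -0.3136  0.08  ] [180.    0.  -75.3]
# speed [0.   0.28 0.04 0.   0.25 0.  ] lo [-1.    0.13  2.01 -0.    0.84  0.31] hi [-1.    0.27  2.02  0.    1.    0.31] err mm 0.0 q [-1.0, 0.13, 2.01, -0.0, 1.0, 0.31]
CALL n=12 2: [0.266, -0.33, -0.037] [-0.154, -0.079, 0.19] f1 x1 | 5: [0.532, -0.66, -0.073] [-0.308, -0.157, 0.38] f1 x1 | 8: [0.797, -0.99, -0.11] [-0.461, -0.236, 0.57] f1 x4
end [ 0.513  -0.3916  0.0965] [ 135.    -0.  -129.5]
# speed [0.25 0.45 0.58 0.2  0.46 0.62] lo [-1.    0.13  0.75 -0.15  1.    0.31] hi [-0.8   1.06  2.01 -0.    2.11  1.45] err mm 0.0 q [-0.8, 1.06, 0.75, -0.09, 2.11, 1.45]
```

Emit:
step_arm --slide '[[0.1, 0.15, 0.1], [0.2, 0.3, 0.2], [0.287, 0.442, 0.295], [0.287, 0.442, 0.295], [0.287, 0.442, 0.295], [0.287, 0.442, 0.295]]' --rot '[[0, 0, -0.03], [0, 0, -0.06], [0, 0, -0.087], [0, 0, -0.087], [0, 0, -0.087], [0, 0, -0.087]]' --fingers '[0.35, 0.35, 0.35, 0.35, 0.35, 0.35]'

```text
clock: 41.25
position: [0.3393, -0.313, 0.0897]
tcp_rot: [3.14, 0.002, -1.314]
ft_force: [0.2, 1.0, -0.3]
gripper_width: 0.0555
```

Emit:
step_arm --slide '[[0, 0, 0.2], [0, 0, 0.4], [0, 0, 0.527], [0, 0, 0.527], [0, 0, 0.527], [0, 0, 0.527], [0, 0, 0.527], [0, 0, 0.527], [0, 0, 0.527], [0, 0, 0.527], [0, 0, 0.527]]' --rot '[[0, 0, 0], [0, 0, 0], [0, 0, 0], [0, 0, 0], [0, 0, 0], [0, 0, 0], [0, 0, 0], [0, 0, 0], [0, 0, 0], [0, 0, 0], [0, 0, 0]]' --fingers '[0.35, 0.35, 0.35, 0.35, 0.35, 0.35, 1, 1, 1, 1, 1]'

```text
clock: 42.35
position: [0.34, -0.3139, 0.0122]
tcp_rot: [3.142, -0.0, -1.314]
ft_force: [-0.5, 1.6, 6.1]
gripper_width: 0.0387
```

Emit:
step_arm --slide '[[0, 0, -0.2], [0, 0, -0.4], [0, 0, -0.6], [0, 0, -0.6], [0, 0, -0.6]]' --rot '[[0, 0, 0], [0, 0, 0], [0, 0, 0], [0, 0, 0], [0, 0, 0]]' --fingers '[1, 1, 1, 1, 1]'

```text
clock: 42.85
position: [0.3404, -0.3145, 0.1032]
tcp_rot: [-3.141, -0.003, -1.314]
ft_force: [0.2, 0.3, -0.3]
gripper_width: 0.0385
```

Emit:
step_arm --slide '[[0.089, -0.11, 0], [0.177, -0.22, 0], [0.266, -0.33, 0], [0.355, -0.44, 0], [0.443, -0.55, 0.01], [0.532, -0.66, 0.01], [0.62, -0.77, 0.015], [0.709, -0.88, 0.02], [0.797, -0.99, 0.023], [0.797, -0.99, 0.023], [0.797, -0.99, 0.023], [0.797, -0.99, 0.023]]' --rot '[[-0.051, -0.026, 0.063], [-0.103, -0.053, 0.127], [-0.154, -0.079, 0.19], [-0.205, -0.105, 0.253], [-0.256, -0.131, 0.317], [-0.308, -0.157, 0.38], [-0.359, -0.184, 0.443], [-0.41, -0.21, 0.507], [-0.461, -0.236, 0.57], [-0.461, -0.236, 0.57], [-0.461, -0.236, 0.57], [-0.461, -0.236, 0.57]]' --fingers '[1, 1, 1, 1, 1, 1, 1, 1, 1, 1, 1, 1]'

```text
clock: 44.05
position: [0.5139, -0.3919, 0.1005]
tcp_rot: [2.36, -0.0, -2.259]
ft_force: [0.1, -0.8, 0.7]
gripper_width: 0.0389
```

```bash
cat > p2.py <<'E'
from plan import *
st(); p,r=now(); TN=tool(-N,-E_); print('rel S e,d,n mm',[round(1000*float((p-S)@v),1) for v in(E_,D,N)],'rot',np.degrees((r.inv()*TN).as_rotvec()).round(1))
c=S-.003*N-.001*D+.001*E_
s,q=chk([(c+.03*N,TN,1,3)])
s,q=chk([(c,TN,1,3,8)],s,q)
E
python3 p2.py
```

```text
{'clock': 44.05, 'joint_pos': [-0.797, 1.058, 0.745, -0.089, 2.116, 1.448], 'position': [0.514, -0.392, 0.101], 'tcp_rot': [2.36, -0.0, -2.259], 'ft_force': [0.114, -0.778, 0.745], 'gripper_width': 0.039}
rel S e,d,n mm [1.3, -3.2, 59.8] rot [-0.2 -0.1  0. ]
CALL n=4 0: [0.002, -0.014, 0.219] [-0.002, -0.001, 0.0] f1 x4
end [ 0.497  -0.3784  0.0758] [ 135.    -0.  -129.5]
# speed [0.01 0.1  0.33 0.   0.22 0.01] lo [-0.8   1.03  0.75 -0.09  2.05  1.45] hi [-0.8   1.06  0.84 -0.09  2.12  1.45] err mm 0.0 q [-0.8, 1.03, 0.84, -0.09, 2.05, 1.45]
CALL n=7 2: [0.0, 0.0, 0.15] [0.0, 0.0, 0.0] f1 x1 | 3: [0.0, 0.0, 0.2] [0.0, 0.0, 0.0] f1 x4
end [ 0.4807 -0.3649  0.0546] [ 135.    -0.  -129.5]
# speed [0.   0.02 0.08 0.   0.05 0.  ] lo [-0.8   1.01  0.84 -0.09  1.98  1.45] hi [-0.8   1.03  0.93 -0.09  2.05  1.46] err mm 0.0 q [-0.8, 1.01, 0.93, -0.09, 1.98, 1.46]
```

Emit:
step_arm --slide '[[0, -0.014, 0.12], [0, -0.014, 0.219], [0, -0.014, 0.28], [0, -0.014, 0.34], [0, -0.014, 0.38], [0, -0.014, 0.4], [0, -0.014, 0.415], [0, -0.014, 0.42], [0, -0.014, 0.42], [0, -0.014, 0.42]]' --rot '[[0, 0, 0], [0, 0, 0], [0, 0, 0], [0, 0, 0], [0, 0, 0], [0, 0, 0], [0, 0, 0], [0, 0, 0], [0, 0, 0], [0, 0, 0]]' --fingers '[1, 1, 1, 1, 1, 1, 1, 1, 1, 1]'

```text
clock: 45.05
position: [0.4809, -0.3649, 0.0544]
tcp_rot: [2.36, -0.001, -2.259]
ft_force: [0.3, 1.2, 0.3]
gripper_width: 0.0388
```

Emit:
step_arm --slide '[[0, 0, 0], [0, 0, 0], [0, 0, 0], [0, 0, -0.1], [0, 0, -0.3], [0, 0, -0.6], [0, 0, -0.8], [0, 0, -0.8], [0, 0, -0.8]]' --rot '[[0, 0, 0], [0, 0, 0], [0, 0, 0], [0, 0, 0], [0, 0, 0], [0, 0, 0], [0, 0, 0], [0, 0, 0], [0, 0, 0]]' --fingers '[0.35, 0.35, 0.35, 0.35, 0.35, 0.35, 0.35, 0.35, 0.35]'

```text
clock: 45.95
position: [0.5464, -0.4187, 0.1392]
tcp_rot: [2.361, -0.001, -2.259]
ft_force: [-0.6, -0.0, -0.7]
gripper_width: 0.0554
```

```bash
cat > p3.py <<'E'
from plan import *
T=tool(D,-E_);c=S+.0157*D+.001*E_
A=c+.07*N-.08*D+.04*K
s,q=chk([(A,tool(-K,-E_),.6,3)])
s,q=chk([(c+.07*N-.03*D,tool(D-.5*K,-E_),.8,0),(c+.045*N,T,.8,3)],s,q)
E
python3 look.py; python3 p3.py
```

```text
top face n 3984 centre e,d mm [1.9 4. ] [70.2 40. ] ang 89.9 n med 5.1
tilt [ 0.002 -0.017  0.005]
colour [ 57. 110. 186.]
{'clock': 46.0, 'joint_pos': [-0.792, 1.147, 0.51, -0.095, 2.263, 1.437], 'position': [0.546, -0.418, 0.138], 'tcp_rot': [2.358, -0.0, -2.259], 'ft_force': [-1.021, -0.356, -0.212], 'gripper_width': 0.056}
rel S e,d,n mm [1.4, -0.8, 115.5] rot [-0.1 -0.1  0. ]
CALL n=9 2: [0.001, 0.306, 0.057] [0.249, 0.0, 0.0] f0.6 x1 | 5: [0.002, 0.612, 0.113] [0.499, 0.0, 0.001] f0.6 x4
end [ 0.4859 -0.3693  0.191 ] [ 180.     0.  -129.5]
# speed [0.05 0.67 0.76 0.06 0.6  0.05] lo [-0.84  0.29  0.51 -0.09  1.29  1.42] hi [-0.79  1.15  1.55 -0.    2.26  1.45] err mm 0.0 q [-0.84, 0.29, 1.55, -0.0, 1.29, 1.42]
CALL n=9 2: [0.0, -0.177, 0.377] [0.253, 0.0, 0.0] f0.8 x1 | 5: [0.0, -0.259, 0.762] [0.5, 0.0, 0.0] f0.8 x4
end [ 0.516  -0.394   0.0767] [-135.     0.  -129.5]
# speed [0.06 0.21 0.35 3.75 0.69 3.78] lo [-0.91  0.19  1.55 -0.    0.16 -0.27] hi [-0.84  0.29  2.12  1.68  1.29  1.42] err mm 0.0 q [-0.91, 0.27, 2.12, 1.68, 0.16, -0.27]
```

Identical geometry: repeat the entry and half-turn in one go.

Emit:
step_arm --slide '[[0, 0.3, 0.06], [0, 0.6, 0.115], [0, 0.612, 0.113], [0, 0.612, 0.113], [0, 0.612, 0.113], [0, 0.612, 0.113], [0, 0.612, 0.113], [0, 0.612, 0.113], [0, 0.612, 0.113]]' --rot '[[0.08, 0, 0], [0.16, 0, 0], [0.25, 0, 0], [0.33, 0, 0], [0.41, 0, 0], [0.499, 0, 0], [0.499, 0, 0], [0.499, 0, 0], [0.499, 0, 0]]' --fingers '[0.6, 0.6, 0.6, 0.6, 0.6, 0.6, 0.6, 0.6, 0.6]'

```text
clock: 46.9
position: [0.4865, -0.3696, 0.1908]
tcp_rot: [3.14, -0.0, -2.259]
ft_force: [-0.0, 0.9, 0.1]
gripper_width: 0.0343
```

Emit:
step_arm --slide '[[0, -0.06, 0.13], [0, -0.12, 0.25], [0, -0.177, 0.377], [0, -0.177, 0.377], [0, -0.18, 0.4], [0, -0.2, 0.45], [0, -0.21, 0.5], [0, -0.22, 0.55], [0, -0.23, 0.6], [0, -0.24, 0.65], [0, -0.25, 0.7], [0, -0.259, 0.73], [0, -0.259, 0.755], [0, -0.259, 0.755], [0, -0.259, 0.755], [0, -0.259, 0.755]]' --rot '[[0.08, 0, 0], [0.16, 0, 0], [0.25, 0, 0], [0.28, 0, 0], [0.31, 0, 0], [0.34, 0, 0], [0.36, 0, 0], [0.38, 0, 0], [0.4, 0, 0], [0.42, 0, 0], [0.44, 0, 0], [0.46, 0, 0], [0.48, 0, 0], [0.5, 0, 0], [0.5, 0, 0], [0.5, 0, 0]]' --fingers '[0.8, 0.8, 0.8, 0.8, 0.8, 0.8, 0.8, 0.8, 0.8, 0.8, 0.8, 0.8, 0.8, 0.8, 0.8, 0.8]'

```text
clock: 48.5
position: [0.5178, -0.3952, 0.0765]
tcp_rot: [-2.358, 0.001, -2.259]
ft_force: [1.2, 0.3, 0.0]
gripper_width: 0.017
```

Emit:
step_arm --slide '[[0, 0, 0], [0, 0, 0], [0, 0, 0], [0, 0, 0], [0, 0, 0], [0, 0, 0], [0, 0, 0], [0, 0, 0], [0, 0, 0], [0, 0, 0], [0, 0, 0], [0, 0, 0], [0, 0, 0]]' --rot '[[0, 0, 0.09], [0, 0, 0.18], [0, 0, 0.27], [0, 0, 0.36], [0, 0, 0.45], [0, 0, 0.54], [0, 0, 0.63], [0, 0, 0.72], [0, 0, 0.81], [0, 0, 0.9], [0, 0, 1.0], [0, 0, 1.0], [0, 0, 1.0]]' --fingers '[0.8, 0.8, 0.8, 0.8, 0.8, 0.8, 0.8, 0.8, 0.8, 0.8, 0.8, 0.8, 0.8]'

```text
clock: 49.8
position: [0.5188, -0.396, 0.076]
tcp_rot: [-3.141, 0.784, 2.458]
ft_force: [-0.7, 0.5, 0.3]
gripper_width: 0.0173
```

Emit:
step_arm --slide '[[0, 0, 0], [0, 0, 0], [0, 0, 0], [0, 0, 0], [0, 0, 0], [0, 0, 0], [0, 0, 0], [0, 0, 0], [0, 0, 0], [0, 0, 0], [0, 0, 0], [0, 0, 0], [0, 0, 0], [0, 0, 0]]' --rot '[[0, 0, 0.09], [0, 0, 0.18], [0, 0, 0.27], [0, 0, 0.36], [0, 0, 0.45], [0, 0, 0.54], [0, 0, 0.63], [0, 0, 0.72], [0, 0, 0.81], [0, 0, 0.9], [0, 0, 1.0], [0, 0, 1.0], [0, 0, 1.0], [0, 0, 1.0]]' --fingers '[0.8, 0.8, 0.8, 0.8, 0.8, 0.8, 0.8, 0.8, 0.8, 0.8, 0.35, 0.35, 0.35, 0.35]'

```text
clock: 51.2
position: [0.519, -0.3961, 0.076]
tcp_rot: [2.357, 0.003, 0.889]
ft_force: [0.3, 0.9, 0.2]
gripper_width: 0.0555
```

```bash
cat > p4.py <<'E'
from plan import *
c=S+.0157*D+.0015*E_+.001*D
s,q=chk([(c,tool(D,E_),.35,3,8)])
E
python3 off.py; python3 p4.py
```

```text
{'clock': 51.2, 'joint_pos': [-0.914, 0.279, 2.107, 1.662, 0.162, 2.881], 'position': [0.519, -0.396, 0.076], 'tcp_rot': [2.357, 0.003, 0.889], 'ft_force': [0.32, 0.941, 0.227], 'gripper_width': 0.055}
vs c: e,d,n mm [0.3, 3.1, 47.1]
phi 89.9 x.e 1.0
CALL n=9 2: [0.002, -0.157, -0.007] [0.0, -0.001, 0.003] f0.35 x1 | 5: [0.004, -0.314, -0.014] [-0.001, -0.002, 0.005] f0.35 x4
end [ 0.4923 -0.3739  0.0442] [135.    0.   50.5]
# speed [0.01 0.02 0.05 0.31 0.04 0.32] lo [-0.93  0.28  2.11  1.66  0.16  2.35] hi [-0.91  0.31  2.19  2.18  0.21  2.88] err mm 0.0 q [-0.93, 0.31, 2.19, 2.18, 0.21, 2.35]
```

Emit:
step_arm --slide '[[0.005, -0.05, 0], [0.005, -0.1, -0.005], [0.005, -0.154, -0.008], [0.005, -0.2, -0.01], [0.005, -0.25, -0.014], [0.005, -0.314, -0.014], [0.005, -0.314, -0.014], [0.005, -0.314, -0.014], [0.005, -0.314, -0.014], [0.005, -0.314, -0.014]]' --rot '[[0, 0, 0], [0, 0, 0], [0, 0, 0], [0, 0, 0], [0, 0, 0], [0, 0, 0], [0, 0, 0], [0, 0, 0], [0, 0, 0], [0, 0, 0]]' --fingers '[0.35, 0.35, 0.35, 0.35, 0.35, 0.35, 0.35, 0.35, 0.35, 0.35]'

```text
clock: 52.2
position: [0.4928, -0.3741, 0.0448]
tcp_rot: [2.356, 0.004, 0.89]
ft_force: [0.1, -0.6, -0.9]
gripper_width: 0.0553
```

Emit:
step_arm --slide '[[0, 0, 0], [0, 0, 0], [0, 0, 0], [0, 0, 0], [0, 0, 0]]' --rot '[[0, 0, 0], [0, 0, 0], [0, 0, 0], [0, 0, 0], [0, 0, 0]]' --fingers '[1, 1, 1, 1, 1]'

```text
clock: 52.7
position: [0.493, -0.3744, 0.0453]
tcp_rot: [2.355, 0.004, 0.89]
ft_force: [-2.4, 1.7, 5.6]
gripper_width: 0.0395
```

Emit:
step_arm --slide '[[0, 0.05, -0.02], [0, 0.1, -0.03], [0, 0.15, -0.03], [0, 0.2, -0.03], [0, 0.25, -0.03], [0, 0.3, -0.03], [0, 0.3, -0.03], [0, 0.3, -0.03], [0, 0.3, -0.03]]' --rot '[[0, 0, 0], [0, 0, 0], [0, 0, 0], [0, 0, 0], [0, 0, 0], [0, 0, 0], [0, 0, 0], [0, 0, 0], [0, 0, 0]]' --fingers '[1, 1, 1, 1, 1, 1, 1, 1, 1]'

```text
clock: 53.6
position: [0.5149, -0.3918, 0.0795]
tcp_rot: [2.357, 0.004, 0.89]
ft_force: [0.3, -0.2, 0.2]
gripper_width: 0.0394
```

Emit:
step_arm --slide '[[0, 0, 0], [0, 0, 0], [0, 0, 0], [0, 0, 0], [0, 0, 0], [0, 0, 0], [0, 0, 0], [0, 0, 0], [0, 0, 0], [0, 0, 0], [0, 0, 0], [0, 0, 0], [0, 0, 0]]' --rot '[[0, 0, -0.09], [0, 0, -0.18], [0, 0, -0.27], [0, 0, -0.36], [0, 0, -0.45], [0, 0, -0.54], [0, 0, -0.63], [0, 0, -0.72], [0, 0, -0.81], [0, 0, -0.9], [0, 0, -1.0], [0, 0, -1.0], [0, 0, -1.0]]' --fingers '[1, 1, 1, 1, 1, 1, 1, 1, 1, 1, 1, 1, 1]'

```text
clock: 54.9
position: [0.5147, -0.3915, 0.0791]
tcp_rot: [-3.141, 0.784, 2.459]
ft_force: [1.0, -0.5, -0.7]
gripper_width: 0.0397
```

Emit:
step_arm --slide '[[0, 0, 0], [0, 0, 0], [0, 0, 0], [0, 0, 0], [0, 0, 0], [0, 0, 0], [0, 0, 0], [0, 0, 0], [0, 0, 0], [0, 0, 0], [0, 0, 0], [0, 0, 0], [0, 0, 0]]' --rot '[[0, 0, -0.09], [0, 0, -0.18], [0, 0, -0.27], [0, 0, -0.36], [0, 0, -0.45], [0, 0, -0.54], [0, 0, -0.63], [0, 0, -0.72], [0, 0, -0.81], [0, 0, -0.9], [0, 0, -1.0], [0, 0, -1.0], [0, 0, -1.0]]' --fingers '[1, 1, 1, 1, 1, 1, 1, 1, 1, 1, 1, 1, 1]'

```text
clock: 56.2
position: [0.5146, -0.3915, 0.079]
tcp_rot: [-2.357, 0.003, -2.258]
ft_force: [-0.1, -0.3, -1.2]
gripper_width: 0.0394
```

```bash
cat > p5.py <<'E'
from plan import *
c=S+.0157*D
s,q=chk([(c+.0025*N-.001*D,tool(D,-E_),1,3,8)])
E
python3 off.py; python3 p5.py; python3 plates.py top
```

```text
{'clock': 56.2, 'joint_pos': [-0.915, 0.26, 2.122, 1.641, 0.163, -0.232], 'position': [0.515, -0.391, 0.079], 'tcp_rot': [-2.357, 0.003, -2.258], 'ft_force': [-0.104, -0.33, -1.152], 'gripper_width': 0.039}
vs c: e,d,n mm [1.1, -3.5, 44.7]
phi 89.9 x.e -1.0
CALL n=9 2: [0.007, 0.141, 0.009] [0.0, 0.001, 0.0] f1 x1 | 5: [0.014, 0.281, 0.017] [0.001, 0.002, -0.001] f1 x4
end [ 0.4916 -0.3752  0.0474] [-135.     0.  -129.5]
# speed [0.01 0.03 0.04 0.3  0.03 0.31] lo [-0.93  0.26  2.12  1.64  0.16 -0.75] hi [-0.92  0.3   2.19  2.14  0.21 -0.23] err mm 0.0 q [-0.93, 0.3, 2.19, 2.14, 0.21, -0.75]
{'clock': 56.2, 'joint_pos': [-0.915, 0.26, 2.122, 1.641, 0.163, -0.232], 'position': [0.515, -0.391, 0.079], 'tcp_rot': [-2.357, 0.003, -2.258], 'ft_force': [-0.104, -0.33, -1.152], 'gripper_width': 0.039}
top BLUE 579 xy [ 0.2793 -0.3703] size [40.4 64.7] ang 12.8 z 0.0202 tilt [0.001 0.002] bed xy 0.0788 -0.0152
```

Emit:
step_arm --slide '[[0.005, 0.05, 0], [0.005, 0.1, 0.008], [0.01, 0.14, 0.008], [0.01, 0.19, 0.01], [0.014, 0.23, 0.017], [0.014, 0.26, 0.017], [0.014, 0.28, 0.017], [0.014, 0.295, 0.017], [0.014, 0.295, 0.017], [0.014, 0.295, 0.017]]' --rot '[[0, 0, 0], [0, 0, 0], [0, 0, 0], [0, 0, 0], [0, 0, 0], [0, 0, 0], [0, 0, 0], [0, 0, 0], [0, 0, 0], [0, 0, 0]]' --fingers '[1, 1, 1, 1, 1, 1, 1, 1, 1, 1]'

```text
clock: 57.25
position: [0.4907, -0.3745, 0.0462]
tcp_rot: [-2.357, 0.003, -2.258]
ft_force: [0.1, -0.0, -0.9]
gripper_width: 0.0398
```

Emit:
step_arm --slide '[[0, 0, 0], [0, 0, 0], [0, 0, 0], [0, 0, 0]]' --rot '[[0, 0, 0], [0, 0, 0], [0, 0, 0], [0, 0, 0]]' --fingers '[0.35, 0.35, 0.35, 0.35]'

```text
clock: 57.65
position: [0.4907, -0.3745, 0.0463]
tcp_rot: [-2.357, 0.003, -2.258]
ft_force: [0.3, 1.0, 0.3]
gripper_width: 0.056
```

Emit:
step_arm --slide '[[0, 0, -0.06], [0, -0.01, -0.12], [0, -0.01, -0.18], [0, -0.02, -0.24], [0, -0.02, -0.3], [0, -0.03, -0.36], [0, -0.033, -0.42], [0, -0.033, -0.467], [0, -0.033, -0.467]]' --rot '[[0, 0, 0], [0, 0, 0], [0, 0, 0], [0, 0, 0], [0, 0, 0], [0, 0, 0], [0, 0, 0], [0, 0, 0], [0, 0, 0]]' --fingers '[0.35, 0.35, 0.35, 0.35, 0.35, 0.35, 0.35, 0.35, 0.35]'

```text
clock: 58.55
position: [0.4551, -0.3454, 0.1]
tcp_rot: [-2.356, 0.003, -2.258]
ft_force: [-0.2, 0.1, -0.4]
gripper_width: 0.0555
```

Emit:
step_arm --slide '[[0, -0.05, -0.06], [0, -0.1, -0.12], [0, -0.15, -0.18], [0, -0.2, -0.24], [0, -0.25, -0.3], [0, -0.3, -0.36], [0, -0.35, -0.42], [0, -0.42, -0.5], [0, -0.485, -0.585], [0, -0.485, -0.585], [0, -0.485, -0.585], [0, -0.485, -0.585]]' --rot '[[-0.01, 0, 0], [-0.03, 0, 0], [-0.04, 0, 0], [-0.06, 0, 0], [-0.08, 0, 0], [-0.1, 0, 0], [-0.12, 0, 0], [-0.14, 0, 0], [-0.163, 0, 0], [-0.163, 0, 0], [-0.163, 0, 0], [-0.163, 0, 0]]' --fingers '[0.35, 0.35, 0.35, 0.35, 0.35, 0.35, 0.35, 0.35, 0.35, 0.35, 0.35, 0.35]'

```text
clock: 59.75
position: [0.4462, -0.3379, 0.2116]
tcp_rot: [-2.614, 0.004, -2.257]
ft_force: [1.3, -0.0, -0.4]
gripper_width: 0.0554
```

Emit:
step_arm --slide '[[0, -0.2, 0.22], [0, -0.4, 0.44], [0, -0.613, 0.673], [0, -0.613, 0.673], [0, -0.55, 0.71], [0, -0.482, 0.756], [0, -0.42, 0.8], [0, -0.35, 0.84], [0, -0.287, 0.88], [0, -0.221, 0.921], [0, -0.221, 0.921], [0, -0.221, 0.921], [0, -0.221, 0.921]]' --rot '[[-0.08, 0, 0], [-0.16, 0, 0], [-0.25, 0, 0], [-0.337, 0, 0], [-0.42, 0, 0], [-0.504, 0, 0], [-0.59, 0, 0], [-0.67, 0, 0], [-0.754, 0, 0], [-0.837, 0, 0], [-0.837, 0, 0], [-0.837, 0, 0], [-0.837, 0, 0]]' --fingers '[0.35, 0.35, 0.35, 0.35, 0.35, 0.35, 0.35, 0.35, 0.35, 0.35, 0.35, 0.35, 0.35]'

```text
clock: 61.05
position: [0.5231, -0.4005, 0.1115]
tcp_rot: [2.361, 0.004, -2.257]
ft_force: [0.3, 0.2, 0.7]
gripper_width: 0.0557
```

```bash
python3 look.py w9
```

```text
top face n 5426 centre e,d mm [0.3 4.1] [70.2 40.1] ang 89.8 n med 5.2
tilt [ 0.001 -0.007  0.005]
colour [225. 204. 156.]
{'clock': 61.1, 'joint_pos': [-0.797, 1.078, 0.682, -0.09, 2.156, 1.44], 'position': [0.523, -0.401, 0.113], 'tcp_rot': [2.363, 0.004, -2.257], 'ft_force': [0.15, -0.793, 1.468], 'gripper_width': 0.056}
rel S e,d,n mm [0.4, -2.9, 77.9] rot [-0.4  0.   0.3]
```

Emit:
step_arm --slide '[[0, -0.01, 0.15], [0, -0.02, 0.3], [0, -0.023, 0.42], [0, -0.023, 0.5], [0, -0.023, 0.55], [0, -0.023, 0.55], [0, -0.023, 0.55], [0, -0.023, 0.55]]' --rot '[[0, 0, 0], [0, 0, 0], [0, 0, 0], [0, 0, 0], [0, 0, 0], [0, 0, 0], [0, 0, 0], [0, 0, 0]]' --fingers '[0.35, 0.35, 0.35, 0.35, 0.35, 0.35, 0.35, 0.35]'

```text
clock: 61.9
position: [0.4814, -0.3664, 0.0534]
tcp_rot: [2.366, 0.003, -2.257]
ft_force: [-0.0, 0.0, 0.3]
gripper_width: 0.0556
```

Emit:
step_arm --slide '[[0, 0, 0], [0, 0, 0], [0, 0, 0], [0, 0, 0], [0, 0, 0]]' --rot '[[0, 0, 0], [0, 0, 0], [0, 0, 0], [0, 0, 0], [0, 0, 0]]' --fingers '[1, 1, 1, 1, 1]'

```text
clock: 62.4
position: [0.482, -0.367, 0.0541]
tcp_rot: [2.368, 0.003, -2.257]
ft_force: [4.8, -3.7, 5.3]
gripper_width: 0.0386
```

Emit:
step_arm --slide '[[0, 0, -0.15], [0, 0, -0.3], [0, 0, -0.45], [0, 0, -0.45], [0, 0, -0.45]]' --rot '[[0, 0, 0], [0, 0, 0], [0, 0, 0], [0, 0, 0], [0, 0, 0]]' --fingers '[1, 1, 1, 1, 1]'

```text
clock: 62.9
position: [0.518, -0.3966, 0.1011]
tcp_rot: [2.367, 0.003, -2.257]
ft_force: [-0.4, 0.4, -1.4]
gripper_width: 0.0385
```

```bash
cat > p6.py <<'E'
from plan import *
import sys
x,y,yaw,z=map(float,sys.argv[1:5]); T=down(yaw); st()
s,q=chk([([x,y,.12],T,1,3)])
s,q=chk([([x,y,z],T,1,3,25)],s,q)
E
python3 p6.py .339 -.3136 -75.3 .016
```

```text
{'clock': 62.9, 'joint_pos': [-0.798, 1.068, 0.723, -0.089, 2.121, 1.443], 'position': [0.518, -0.397, 0.101], 'tcp_rot': [2.367, 0.003, -2.257], 'ft_force': [-0.362, 0.385, -1.408], 'gripper_width': 0.038}
CALL n=12 2: [0.109, 0.333, 0.267] [0.152, 0.078, -0.189] f1 x1 | 5: [0.219, 0.666, 0.534] [0.303, 0.156, -0.379] f1 x1 | 8: [0.328, 0.999, 0.8] [0.455, 0.234, -0.568] f1 x4
end [ 0.339  -0.3136  0.12  ] [180.    0.  -75.3]
# speed [0.24 0.49 0.61 0.19 0.45 0.6 ] lo [-1.    0.06  0.72 -0.14  1.09  0.31] hi [-0.8   1.07  1.98 -0.    2.12  1.44] err mm 0.0 q [-1.0, 0.06, 1.98, -0.0, 1.09, 0.31]
CALL n=8 2: [0.0, 0.0, 0.416] [0.0, 0.0, 0.0] f1 x1 | 4: [0.0, 0.0, 0.693] [0.0, 0.0, 0.0] f1 x4
end [ 0.339  -0.3136  0.016 ] [180.    0.  -75.3]
# speed [0.   0.17 0.04 0.   0.15 0.  ] lo [-1.    0.06  1.98 -0.    0.86  0.31] hi [-1.    0.26  2.02  0.    1.09  0.31] err mm 0.0 q [-1.0, 0.26, 2.02, 0.0, 0.86, 0.31]
```

Emit:
step_arm --slide '[[0.036, 0.111, 0.089], [0.073, 0.222, 0.178], [0.109, 0.333, 0.267], [0.146, 0.444, 0.356], [0.182, 0.555, 0.445], [0.219, 0.666, 0.534], [0.255, 0.777, 0.622], [0.292, 0.888, 0.711], [0.328, 0.999, 0.8], [0.328, 0.999, 0.8], [0.328, 0.999, 0.8], [0.328, 0.999, 0.8]]' --rot '[[0.051, 0.026, -0.063], [0.101, 0.052, -0.126], [0.152, 0.078, -0.189], [0.202, 0.104, -0.252], [0.253, 0.13, -0.316], [0.303, 0.156, -0.379], [0.354, 0.182, -0.442], [0.404, 0.208, -0.505], [0.455, 0.234, -0.568], [0.455, 0.234, -0.568], [0.455, 0.234, -0.568], [0.455, 0.234, -0.568]]' --fingers '[1, 1, 1, 1, 1, 1, 1, 1, 1, 1, 1, 1]'

```text
clock: 64.1
position: [0.3392, -0.3138, 0.1198]
tcp_rot: [-3.142, -0.0, -1.316]
ft_force: [0.2, 0.7, -0.5]
gripper_width: 0.0386
```

```bash
python3 plates.py wrist top; python3 -c "
from plan import *
chk([([.339,-.3136,.016],down(-75.3),1,3,20)])"
```

```text
{'clock': 64.1, 'joint_pos': [-1.004, 0.066, 1.982, -0.0, 1.094, 0.312], 'position': [0.339, -0.314, 0.12], 'tcp_rot': [-3.142, -0.0, -1.316], 'ft_force': [0.214, 0.659, -0.483], 'gripper_width': 0.039}
wrist BARE 4925 xy [ 0.4011 -0.2634] size [39.9 63.4] ang 6.4 z 0.0205 tilt [-0.001  0.004] bed xy -0.0813 0.01
CALL n=9 2: [-0.002, 0.002, 0.346] [0.0, 0.0, 0.0] f1 x1 | 5: [-0.004, 0.004, 0.693] [0.0, 0.0, 0.0] f1 x4
end [ 0.339  -0.3136  0.016 ] [-180.     0.   -75.3]
# speed [0.   0.14 0.04 0.   0.13 0.  ] lo [-1.    0.07  1.98  0.    0.86  0.31] hi [-1.    0.26  2.02  0.    1.09  0.31] err mm 0.0 q [-1.0, 0.26, 2.02, 0.0, 0.86, 0.31]
```

Emit:
step_arm --slide '[[0, 0, 0.2], [0, 0, 0.4], [0, 0, 0.55], [0, 0, 0.63], [0, 0, 0.67], [0, 0, 0.695], [0, 0, 0.695], [0, 0, 0.695]]' --rot '[[0, 0, 0], [0, 0, 0], [0, 0, 0], [0, 0, 0], [0, 0, 0], [0, 0, 0], [0, 0, 0], [0, 0, 0]]' --fingers '[1, 1, 1, 1, 1, 1, 1, 1]'

```text
clock: 65.0
position: [0.3402, -0.3148, 0.0164]
tcp_rot: [-3.141, -0.002, -1.315]
ft_force: [-0.2, 0.1, 0.1]
gripper_width: 0.0384
```

Emit:
step_arm --slide '[[0, 0, 0], [0, 0, 0], [0, 0, 0], [0, 0, 0], [0, 0, -0.2], [0, 0, -0.5], [0, 0, -0.8], [0, 0, -0.8], [0, 0, -0.8]]' --rot '[[0, 0, 0], [0, 0, 0], [0, 0, 0], [0, 0, 0], [0, 0, 0], [0, 0, 0], [0, 0, 0], [0, 0, 0], [0, 0, 0]]' --fingers '[0.35, 0.35, 0.35, 0.35, 0.35, 0.35, 0.35, 0.35, 0.35]'

```text
clock: 65.9
position: [0.3406, -0.3153, 0.1376]
tcp_rot: [-3.14, -0.005, -1.315]
ft_force: [0.9, 0.3, 0.3]
gripper_width: 0.0555
```

```bash
python3 plates.py wrist top; python3 p1.py .2797 -.3705 -77.2
```

```text
{'clock': 65.9, 'joint_pos': [-1.004, 0.039, 1.968, 0.0, 1.13, 0.311], 'position': [0.341, -0.315, 0.138], 'tcp_rot': [-3.14, -0.005, -1.315], 'ft_force': [0.881, 0.263, 0.341], 'gripper_width': 0.055}
wrist BLUE 2431 xy [ 0.2796 -0.3706] size [39.7 64.2] ang 13.8 z 0.0205 tilt [-0. -0.] bed xy 0.0788 -0.0148
wrist BARE 4258 xy [ 0.401  -0.2635] size [39.8 63.7] ang 6.6 z 0.0206 tilt [-0.001  0.005] bed xy -0.0812 0.0099
wrist BARE 3452 xy [ 0.3409 -0.3145] size [39.5 64. ] ang 13.7 z 0.0205 tilt [-0.007  0.001] bed xy -0.0035 -0.0036
CALL n=5 2: [0.265, 0.482, 0.302] [0.0, 0.0, 0.021] f0.35 x3
end [ 0.2797 -0.3705  0.09  ] [180.    0.  -77.2]
# speed [0.23 0.12 0.05 0.   0.11 0.16] lo [-1.18  0.04  1.97 -0.    1.03  0.17] hi [-1.    0.12  1.99  0.    1.13  0.31] err mm 0.0 q [-1.18, 0.12, 1.99, -0.0, 1.03, 0.17]
CALL n=11 2: [0.0, 0.0, 0.527] [0.0, 0.0, 0.0] f0.35 x4 | 3: [0.0, 0.0, 0.527] [0.0, 0.0, 0.0] f1 x5
end [ 0.2797 -0.3705  0.011 ] [180.    0.  -77.2]
# speed [0.   0.22 0.04 0.   0.19 0.  ] lo [-1.18  0.12  1.99 -0.    0.85  0.17] hi [-1.18  0.28  2.02  0.    1.03  0.17] err mm 0.0 q [-1.18, 0.28, 2.02, 0.0, 0.85, 0.17]
CALL n=3 1: [0.0, 0.0, -0.46] [0.0, 0.0, 0.0] f1 x2
end [ 0.2797 -0.3705  0.08  ] [180.    0.  -77.2]
# speed [0.   0.28 0.04 0.   0.25 0.  ] lo [-1.18  0.14  2.   -0.    0.85  0.17] hi [-1.18  0.28  2.02  0.    1.    0.17] err mm 0.0 q [-1.18, 0.14, 2.0, -0.0, 1.0, 0.17]
CALL n=6 2: [0.161, -0.495, -0.037] [-0.155, -0.076, 0.183] f1 x1 | 5: [0.321, -0.99, -0.073] [-0.309, -0.152, 0.367] f1 x1
CALL n=6 2: [-0.156, -0.418, -0.271] [-0.155, -0.076, 0.183] f1 x4
end [ 0.513  -0.3916  0.0965] [ 135.     0.  -129.5]
# speed [0.36 0.47 0.6  0.23 0.47 0.72] lo [-1.18  0.14  0.75 -0.17  1.    0.17] hi [-0.8   1.06  2.   -0.    2.11  1.45] err mm 0.0 q [-0.8, 1.06, 0.75, -0.09, 2.11, 1.45]
```

Emit:
step_arm --slide '[[0.09, 0.16, 0.1], [0.18, 0.32, 0.2], [0.265, 0.482, 0.302], [0.265, 0.482, 0.302], [0.265, 0.482, 0.302], [0.265, 0.482, 0.302]]' --rot '[[0, 0, 0.01], [0, 0, 0.02], [0, 0, 0.02], [0, 0, 0.02], [0, 0, 0.02], [0, 0, 0.02]]' --fingers '[0.35, 0.35, 0.35, 0.35, 0.35, 0.35]'

```text
clock: 66.6
position: [0.2799, -0.3697, 0.0895]
tcp_rot: [-3.142, 0.002, -1.346]
ft_force: [-0.6, -0.8, -0.2]
gripper_width: 0.0555
```

Emit:
step_arm --slide '[[0, 0, 0.2], [0, 0, 0.4], [0, 0, 0.527], [0, 0, 0.527], [0, 0, 0.527], [0, 0, 0.527], [0, 0, 0.527], [0, 0, 0.527], [0, 0, 0.527], [0, 0, 0.527], [0, 0, 0.527]]' --rot '[[0, 0, 0], [0, 0, 0], [0, 0, 0], [0, 0, 0], [0, 0, 0], [0, 0, 0], [0, 0, 0], [0, 0, 0], [0, 0, 0], [0, 0, 0], [0, 0, 0]]' --fingers '[0.35, 0.35, 0.35, 0.35, 0.35, 0.35, 1, 1, 1, 1, 1]'

```text
clock: 67.7
position: [0.2805, -0.3705, 0.012]
tcp_rot: [-3.141, -0.001, -1.346]
ft_force: [0.0, 2.2, 6.9]
gripper_width: 0.0386
```

Emit:
step_arm --slide '[[0, 0, -0.2], [0, 0, -0.45], [0, 0, -0.7], [0, 0, -0.86], [0, 0, -0.86], [0, 0, -0.86]]' --rot '[[0, 0, 0], [0, 0, 0], [0, 0, 0], [0, 0, 0], [0, 0, 0], [0, 0, 0]]' --fingers '[1, 1, 1, 1, 1, 1]'

```text
clock: 68.3
position: [0.2805, -0.3708, 0.1417]
tcp_rot: [-3.141, -0.003, -1.346]
ft_force: [0.6, 0.1, -0.9]
gripper_width: 0.0386
```

```bash
python3 -c "
from plan import *
st();p,r=now(); TN=tool(-N,-E_); c=S-.0037*N-.001*D+.001*E_
m=r*R.from_rotvec((r.inv()*TN).as_rotvec()*.5)
s,q=chk([(np.array([.40,-.375,.14]),m,1,3)])
s,q=chk([(c+.06*N,TN,1,3)],s,q)"
```

```text
{'clock': 68.3, 'joint_pos': [-1.18, 0.036, 1.961, 0.001, 1.141, 0.166], 'position': [0.281, -0.371, 0.142], 'tcp_rot': [-3.141, -0.003, -1.346], 'ft_force': [0.589, 0.096, -0.875], 'gripper_width': 0.039}
CALL n=8 2: [0.123, -0.462, 0.008] [-0.14, -0.069, 0.165] f1 x1 | 4: [0.205, -0.77, 0.013] [-0.233, -0.115, 0.275] f1 x4
end [ 0.4   -0.375  0.14 ] [ 157.6    5.2 -103.3]
# speed [0.34 0.38 0.39 0.2  0.33 0.63] lo [-1.18  0.04  1.44 -0.16  1.14  0.17] hi [-0.87  0.5   1.96  0.    1.57  0.94] err mm 0.0 q [-0.87, 0.5, 1.44, -0.16, 1.57, 0.94]
CALL n=8 2: [-0.023, -0.488, -0.01] [-0.14, -0.069, 0.165] f1 x1 | 4: [-0.039, -0.814, -0.017] [-0.233, -0.115, 0.275] f1 x4
end [ 0.513  -0.3916  0.0965] [ 135.    -0.  -129.5]
# speed [0.1  0.47 0.54 0.09 0.38 0.35] lo [-0.87  0.5   0.75 -0.16  1.57  0.94] hi [-0.8   1.06  1.44 -0.09  2.11  1.45] err mm 0.0 q [-0.8, 1.06, 0.75, -0.09, 2.11, 1.45]
```

Emit:
step_arm --slide '[[0.041, -0.154, 0], [0.082, -0.308, 0.005], [0.123, -0.462, 0.008], [0.164, -0.616, 0.01], [0.205, -0.77, 0.013], [0.205, -0.77, 0.013], [0.205, -0.77, 0.013], [0.205, -0.77, 0.013]]' --rot '[[-0.047, -0.023, 0.055], [-0.093, -0.046, 0.11], [-0.14, -0.069, 0.165], [-0.187, -0.092, 0.22], [-0.233, -0.115, 0.275], [-0.233, -0.115, 0.275], [-0.233, -0.115, 0.275], [-0.233, -0.115, 0.275]]' --fingers '[1, 1, 1, 1, 1, 1, 1, 1]'

```text
clock: 69.1
position: [0.3988, -0.3745, 0.1393]
tcp_rot: [2.748, 0.093, -1.802]
ft_force: [-0.1, 0.2, -0.3]
gripper_width: 0.0385
```

Emit:
step_arm --slide '[[-0.008, -0.163, 0], [-0.015, -0.325, -0.005], [-0.023, -0.488, -0.01], [-0.031, -0.651, -0.013], [-0.039, -0.814, -0.017], [-0.039, -0.814, -0.017], [-0.039, -0.814, -0.017], [-0.039, -0.814, -0.017]]' --rot '[[-0.047, -0.023, 0.055], [-0.093, -0.046, 0.11], [-0.14, -0.069, 0.165], [-0.187, -0.092, 0.22], [-0.233, -0.115, 0.275], [-0.233, -0.115, 0.275], [-0.233, -0.115, 0.275], [-0.233, -0.115, 0.275]]' --fingers '[1, 1, 1, 1, 1, 1, 1, 1]'

```text
clock: 69.9
position: [0.5114, -0.3916, 0.0986]
tcp_rot: [2.358, 0.001, -2.259]
ft_force: [0.3, -0.6, -0.3]
gripper_width: 0.0387
```

```bash
python3 p2.py
```

```text
{'clock': 69.9, 'joint_pos': [-0.799, 1.056, 0.753, -0.09, 2.111, 1.445], 'position': [0.511, -0.392, 0.099], 'tcp_rot': [2.358, 0.001, -2.259], 'ft_force': [0.259, -0.635, -0.261], 'gripper_width': 0.039}
rel S e,d,n mm [-0.0, -3.3, 56.9] rot [-0.1 -0.   0.1]
CALL n=4 0: [-0.007, -0.015, 0.2] [-0.001, 0.0, 0.001] f1 x4
end [ 0.497  -0.3784  0.0758] [ 135.     0.  -129.5]
# speed [0.01 0.09 0.3  0.01 0.21 0.02] lo [-0.8   1.03  0.75 -0.09  2.05  1.44] hi [-0.8   1.06  0.84 -0.09  2.11  1.45] err mm 0.0 q [-0.8, 1.03, 0.84, -0.09, 2.05, 1.45]
CALL n=7 2: [0.0, 0.0, 0.15] [0.0, 0.0, 0.0] f1 x1 | 3: [0.0, 0.0, 0.2] [0.0, 0.0, 0.0] f1 x4
end [ 0.4807 -0.3649  0.0546] [ 135.     0.  -129.5]
# speed [0.   0.02 0.08 0.   0.05 0.  ] lo [-0.8   1.01  0.84 -0.09  1.98  1.45] hi [-0.8   1.03  0.93 -0.09  2.05  1.46] err mm 0.0 q [-0.8, 1.01, 0.93, -0.09, 1.98, 1.46]
```

Emit:
step_arm --slide '[[-0.007, -0.014, 0.12], [-0.007, -0.014, 0.2], [-0.007, -0.014, 0.26], [-0.007, -0.014, 0.32], [-0.007, -0.014, 0.36], [-0.007, -0.014, 0.38], [-0.007, -0.014, 0.395], [-0.007, -0.014, 0.4], [-0.007, -0.014, 0.4], [-0.007, -0.014, 0.4]]' --rot '[[0, 0, 0], [0, 0, 0], [0, 0, 0], [0, 0, 0], [0, 0, 0], [0, 0, 0], [0, 0, 0], [0, 0, 0], [0, 0, 0], [0, 0, 0]]' --fingers '[1, 1, 1, 1, 1, 1, 1, 1, 1, 1]'

```text
clock: 70.9
position: [0.4807, -0.365, 0.0546]
tcp_rot: [2.358, 0.001, -2.259]
ft_force: [-0.4, 0.1, 0.0]
gripper_width: 0.0386
```

Emit:
step_arm --slide '[[0, 0, 0], [0, 0, 0], [0, 0, 0], [0, 0, -0.1], [0, 0, -0.3], [0, 0, -0.6], [0, 0, -0.8], [0, 0, -0.8], [0, 0, -0.8]]' --rot '[[0, 0, 0], [0, 0, 0], [0, 0, 0], [0, 0, 0], [0, 0, 0], [0, 0, 0], [0, 0, 0], [0, 0, 0], [0, 0, 0]]' --fingers '[0.35, 0.35, 0.35, 0.35, 0.35, 0.35, 0.35, 0.35, 0.35]'

```text
clock: 71.8
position: [0.5462, -0.419, 0.1393]
tcp_rot: [2.359, 0.001, -2.259]
ft_force: [-0.0, 1.2, -0.7]
gripper_width: 0.0554
```

```bash
python3 look.py; python3 p3.py
```

```text
top face n 3947 centre e,d mm [1.6 4.3] [40.  69.2] ang 0.1 n med 5.1
tilt [ 0.003 -0.017  0.005]
colour [ 57. 110. 185.]
{'clock': 71.85, 'joint_pos': [-0.792, 1.149, 0.507, -0.095, 2.266, 1.435], 'position': [0.546, -0.418, 0.138], 'tcp_rot': [2.356, 0.001, -2.259], 'ft_force': [0.721, 0.461, -0.947], 'gripper_width': 0.056}
rel S e,d,n mm [1.1, -0.7, 115.6] rot [-0.  -0.   0.1]
CALL n=9 2: [0.0, 0.306, 0.058] [0.25, 0.0, 0.001] f0.6 x1 | 5: [-0.001, 0.612, 0.115] [0.5, 0.0, 0.001] f0.6 x4
end [ 0.4859 -0.3693  0.191 ] [ 180.     0.  -129.5]
# speed [0.05 0.67 0.77 0.06 0.6  0.05] lo [-0.84  0.29  0.51 -0.09  1.29  1.42] hi [-0.79  1.15  1.55 -0.    2.27  1.45] err mm 0.0 q [-0.84, 0.29, 1.55, -0.0, 1.29, 1.42]
CALL n=9 2: [0.0, -0.177, 0.377] [0.253, 0.0, 0.0] f0.8 x1 | 5: [0.0, -0.259, 0.762] [0.5, 0.0, 0.0] f0.8 x4
end [ 0.516  -0.394   0.0767] [-135.     0.  -129.5]
# speed [0.06 0.21 0.35 3.75 0.69 3.78] lo [-0.91  0.19  1.55 -0.    0.16 -0.27] hi [-0.84  0.29  2.12  1.68  1.29  1.42] err mm 0.0 q [-0.91, 0.27, 2.12, 1.68, 0.16, -0.27]
```

Emit:
step_arm --slide '[[0, 0.3, 0.06], [0, 0.6, 0.115], [0, 0.612, 0.113], [0, 0.612, 0.113], [0, 0.612, 0.113], [0, 0.612, 0.113], [0, 0.612, 0.113], [0, 0.612, 0.113], [0, 0.612, 0.113]]' --rot '[[0.08, 0, 0], [0.16, 0, 0], [0.25, 0, 0], [0.33, 0, 0], [0.41, 0, 0], [0.5, 0, 0], [0.5, 0, 0], [0.5, 0, 0], [0.5, 0, 0]]' --fingers '[0.6, 0.6, 0.6, 0.6, 0.6, 0.6, 0.6, 0.6, 0.6]'

```text
clock: 72.75
position: [0.4863, -0.37, 0.191]
tcp_rot: [3.14, 0.001, -2.259]
ft_force: [0.7, -0.2, -0.0]
gripper_width: 0.0342
```

Emit:
step_arm --slide '[[0, -0.06, 0.13], [0, -0.12, 0.25], [0, -0.177, 0.377], [0, -0.177, 0.377], [0, -0.18, 0.4], [0, -0.2, 0.45], [0, -0.21, 0.5], [0, -0.22, 0.55], [0, -0.23, 0.6], [0, -0.24, 0.65], [0, -0.25, 0.7], [0, -0.259, 0.73], [0, -0.259, 0.755], [0, -0.259, 0.755], [0, -0.259, 0.755], [0, -0.259, 0.755]]' --rot '[[0.08, 0, 0], [0.16, 0, 0], [0.25, 0, 0], [0.28, 0, 0], [0.31, 0, 0], [0.34, 0, 0], [0.36, 0, 0], [0.38, 0, 0], [0.4, 0, 0], [0.42, 0, 0], [0.44, 0, 0], [0.46, 0, 0], [0.48, 0, 0], [0.5, 0, 0], [0.5, 0, 0], [0.5, 0, 0]]' --fingers '[0.8, 0.8, 0.8, 0.8, 0.8, 0.8, 0.8, 0.8, 0.8, 0.8, 0.8, 0.8, 0.8, 0.8, 0.8, 0.8]'

```text
clock: 74.35
position: [0.5176, -0.3954, 0.0765]
tcp_rot: [-2.358, 0.003, -2.258]
ft_force: [0.4, 1.3, 0.4]
gripper_width: 0.017
```

Emit:
step_arm --slide '[[0, 0, 0], [0, 0, 0], [0, 0, 0], [0, 0, 0], [0, 0, 0], [0, 0, 0], [0, 0, 0], [0, 0, 0], [0, 0, 0], [0, 0, 0], [0, 0, 0], [0, 0, 0], [0, 0, 0]]' --rot '[[0, 0, 0.09], [0, 0, 0.18], [0, 0, 0.27], [0, 0, 0.36], [0, 0, 0.45], [0, 0, 0.54], [0, 0, 0.63], [0, 0, 0.72], [0, 0, 0.81], [0, 0, 0.9], [0, 0, 1.0], [0, 0, 1.0], [0, 0, 1.0]]' --fingers '[0.8, 0.8, 0.8, 0.8, 0.8, 0.8, 0.8, 0.8, 0.8, 0.8, 0.8, 0.8, 0.8]'

```text
clock: 75.65
position: [0.5186, -0.3961, 0.0761]
tcp_rot: [3.14, 0.783, 2.456]
ft_force: [0.8, 0.8, 0.5]
gripper_width: 0.0171
```

Emit:
step_arm --slide '[[0, 0, 0], [0, 0, 0], [0, 0, 0], [0, 0, 0], [0, 0, 0], [0, 0, 0], [0, 0, 0], [0, 0, 0], [0, 0, 0], [0, 0, 0], [0, 0, 0], [0, 0, 0], [0, 0, 0], [0, 0, 0]]' --rot '[[0, 0, 0.09], [0, 0, 0.18], [0, 0, 0.27], [0, 0, 0.36], [0, 0, 0.45], [0, 0, 0.54], [0, 0, 0.63], [0, 0, 0.72], [0, 0, 0.81], [0, 0, 0.9], [0, 0, 1.0], [0, 0, 1.0], [0, 0, 1.0], [0, 0, 1.0]]' --fingers '[0.8, 0.8, 0.8, 0.8, 0.8, 0.8, 0.8, 0.8, 0.8, 0.8, 0.35, 0.35, 0.35, 0.35]'

```text
clock: 77.05
position: [0.5188, -0.3962, 0.076]
tcp_rot: [2.358, 0.001, 0.89]
ft_force: [-0.5, -0.5, -0.5]
gripper_width: 0.0559
```

```bash
python3 off.py; python3 p4.py
```

```text
{'clock': 77.05, 'joint_pos': [-0.915, 0.278, 2.107, 1.649, 0.164, 2.894], 'position': [0.519, -0.396, 0.076], 'tcp_rot': [2.358, 0.001, 0.89], 'ft_force': [-0.484, -0.473, -0.504], 'gripper_width': 0.056}
vs c: e,d,n mm [0.1, 3.1, 47.0]
phi 89.9 x.e 1.0
CALL n=9 2: [0.002, -0.157, -0.007] [-0.001, -0.002, 0.002] f0.35 x1 | 5: [0.005, -0.313, -0.013] [-0.001, -0.003, 0.004] f0.35 x4
end [ 0.4923 -0.3739  0.0442] [135.    0.   50.5]
# speed [0.01 0.02 0.05 0.32 0.04 0.32] lo [-0.93  0.28  2.11  1.65  0.16  2.35] hi [-0.92  0.31  2.19  2.18  0.21  2.89] err mm 0.0 q [-0.93, 0.31, 2.19, 2.18, 0.21, 2.35]
```

Emit:
step_arm --slide '[[0.005, -0.05, 0], [0.005, -0.1, -0.005], [0.005, -0.154, -0.008], [0.005, -0.2, -0.01], [0.005, -0.25, -0.014], [0.005, -0.314, -0.014], [0.005, -0.314, -0.014], [0.005, -0.314, -0.014], [0.005, -0.314, -0.014], [0.005, -0.314, -0.014]]' --rot '[[0, 0, 0], [0, 0, 0], [0, 0, 0], [0, 0, 0], [0, 0, 0], [0, 0, 0], [0, 0, 0], [0, 0, 0], [0, 0, 0], [0, 0, 0]]' --fingers '[0.35, 0.35, 0.35, 0.35, 0.35, 0.35, 0.35, 0.35, 0.35, 0.35]'

```text
clock: 78.05
position: [0.4926, -0.3742, 0.0448]
tcp_rot: [2.357, 0.002, 0.89]
ft_force: [-0.2, -0.3, 0.5]
gripper_width: 0.0555
```

Emit:
step_arm --slide '[[0, 0, 0], [0, 0, 0], [0, 0, 0], [0, 0, 0], [0, 0, 0]]' --rot '[[0, 0, 0], [0, 0, 0], [0, 0, 0], [0, 0, 0], [0, 0, 0]]' --fingers '[1, 1, 1, 1, 1]'

```text
clock: 78.55
position: [0.4929, -0.3745, 0.0454]
tcp_rot: [2.356, 0.002, 0.89]
ft_force: [-3.1, 3.2, 5.7]
gripper_width: 0.0393
```

Emit:
step_arm --slide '[[0, 0.05, -0.02], [0, 0.1, -0.03], [0, 0.15, -0.03], [0, 0.2, -0.03], [0, 0.25, -0.03], [0, 0.3, -0.03], [0, 0.3, -0.03], [0, 0.3, -0.03], [0, 0.3, -0.03]]' --rot '[[0, 0, 0], [0, 0, 0], [0, 0, 0], [0, 0, 0], [0, 0, 0], [0, 0, 0], [0, 0, 0], [0, 0, 0], [0, 0, 0]]' --fingers '[1, 1, 1, 1, 1, 1, 1, 1, 1]'

```text
clock: 79.45
position: [0.5148, -0.3919, 0.0796]
tcp_rot: [2.357, 0.002, 0.89]
ft_force: [-0.2, 0.6, -0.4]
gripper_width: 0.0397
```

Emit:
step_arm --slide '[[0, 0, 0], [0, 0, 0], [0, 0, 0], [0, 0, 0], [0, 0, 0], [0, 0, 0], [0, 0, 0], [0, 0, 0], [0, 0, 0], [0, 0, 0], [0, 0, 0], [0, 0, 0], [0, 0, 0]]' --rot '[[0, 0, -0.09], [0, 0, -0.18], [0, 0, -0.27], [0, 0, -0.36], [0, 0, -0.45], [0, 0, -0.54], [0, 0, -0.63], [0, 0, -0.72], [0, 0, -0.81], [0, 0, -0.9], [0, 0, -1.0], [0, 0, -1.0], [0, 0, -1.0]]' --fingers '[1, 1, 1, 1, 1, 1, 1, 1, 1, 1, 1, 1, 1]'

```text
clock: 80.75
position: [0.5145, -0.3917, 0.0792]
tcp_rot: [3.14, 0.784, 2.457]
ft_force: [0.5, 0.5, -0.5]
gripper_width: 0.0396
```

Emit:
step_arm --slide '[[0, 0, 0], [0, 0, 0], [0, 0, 0], [0, 0, 0], [0, 0, 0], [0, 0, 0], [0, 0, 0], [0, 0, 0], [0, 0, 0], [0, 0, 0], [0, 0, 0], [0, 0, 0], [0, 0, 0]]' --rot '[[0, 0, -0.09], [0, 0, -0.18], [0, 0, -0.27], [0, 0, -0.36], [0, 0, -0.45], [0, 0, -0.54], [0, 0, -0.63], [0, 0, -0.72], [0, 0, -0.81], [0, 0, -0.9], [0, 0, -1.0], [0, 0, -1.0], [0, 0, -1.0]]' --fingers '[1, 1, 1, 1, 1, 1, 1, 1, 1, 1, 1, 1, 1]'

```text
clock: 82.05
position: [0.5144, -0.3916, 0.0791]
tcp_rot: [-2.358, 0.005, -2.258]
ft_force: [0.1, 0.4, -0.2]
gripper_width: 0.0393
```

```bash
python3 off.py; python3 p5.py
```

```text
{'clock': 82.05, 'joint_pos': [-0.917, 0.259, 2.122, 1.629, 0.165, -0.22], 'position': [0.514, -0.392, 0.079], 'tcp_rot': [-2.358, 0.005, -2.258], 'ft_force': [0.128, 0.43, -0.198], 'gripper_width': 0.039}
vs c: e,d,n mm [0.9, -3.6, 44.8]
phi 89.9 x.e -1.0
CALL n=9 2: [0.007, 0.141, 0.009] [0.001, 0.002, -0.001] f1 x1 | 5: [0.013, 0.282, 0.018] [0.001, 0.003, -0.001] f1 x4
end [ 0.4916 -0.3752  0.0474] [-135.     0.  -129.5]
# speed [0.01 0.03 0.04 0.3  0.03 0.31] lo [-0.93  0.26  2.12  1.63  0.17 -0.75] hi [-0.92  0.3   2.19  2.14  0.21 -0.22] err mm 0.0 q [-0.93, 0.3, 2.19, 2.14, 0.21, -0.75]
```

Emit:
step_arm --slide '[[0.005, 0.05, 0], [0.005, 0.1, 0.008], [0.01, 0.14, 0.008], [0.01, 0.19, 0.01], [0.013, 0.23, 0.017], [0.013, 0.26, 0.017], [0.013, 0.28, 0.017], [0.013, 0.295, 0.017], [0.013, 0.295, 0.017], [0.013, 0.295, 0.017]]' --rot '[[0, 0, 0], [0, 0, 0], [0, 0, 0], [0, 0, 0], [0, 0, 0], [0, 0, 0], [0, 0, 0], [0, 0, 0], [0, 0, 0], [0, 0, 0]]' --fingers '[1, 1, 1, 1, 1, 1, 1, 1, 1, 1]'

```text
clock: 83.05
position: [0.4906, -0.3744, 0.0463]
tcp_rot: [-2.358, 0.005, -2.258]
ft_force: [-0.5, 0.1, -0.7]
gripper_width: 0.0395
```

Emit:
step_arm --slide '[[0, 0, 0], [0, 0, 0], [0, 0, 0], [0, 0, 0]]' --rot '[[0, 0, 0], [0, 0, 0], [0, 0, 0], [0, 0, 0]]' --fingers '[0.35, 0.35, 0.35, 0.35]'

```text
clock: 83.45
position: [0.4907, -0.3745, 0.0464]
tcp_rot: [-2.358, 0.005, -2.258]
ft_force: [0.1, 0.5, -0.3]
gripper_width: 0.0551
```

Emit:
step_arm --slide '[[0, 0, -0.06], [0, -0.01, -0.12], [0, -0.01, -0.18], [0, -0.02, -0.24], [0, -0.02, -0.3], [0, -0.03, -0.36], [0, -0.033, -0.42], [0, -0.033, -0.467], [0, -0.033, -0.467]]' --rot '[[0, 0, 0], [0, 0, 0], [0, 0, 0], [0, 0, 0], [0, 0, 0], [0, 0, 0], [0, 0, 0], [0, 0, 0], [0, 0, 0]]' --fingers '[0.35, 0.35, 0.35, 0.35, 0.35, 0.35, 0.35, 0.35, 0.35]'

```text
clock: 84.35
position: [0.455, -0.3454, 0.1002]
tcp_rot: [-2.357, 0.005, -2.258]
ft_force: [-0.0, -0.3, 0.1]
gripper_width: 0.0559
```

Emit:
step_arm --slide '[[0, -0.05, -0.06], [0, -0.1, -0.12], [0, -0.15, -0.18], [0, -0.2, -0.24], [0, -0.25, -0.3], [0, -0.3, -0.36], [0, -0.35, -0.42], [0, -0.42, -0.5], [0, -0.485, -0.585], [0, -0.485, -0.585], [0, -0.485, -0.585], [0, -0.485, -0.585]]' --rot '[[-0.01, 0, 0], [-0.03, 0, 0], [-0.04, 0, 0], [-0.06, 0, 0], [-0.08, 0, 0], [-0.1, 0, 0], [-0.12, 0, 0], [-0.14, 0, 0], [-0.163, 0, 0], [-0.163, 0, 0], [-0.163, 0, 0], [-0.163, 0, 0]]' --fingers '[0.35, 0.35, 0.35, 0.35, 0.35, 0.35, 0.35, 0.35, 0.35, 0.35, 0.35, 0.35]'

```text
clock: 85.55
position: [0.446, -0.3383, 0.2118]
tcp_rot: [-2.615, 0.006, -2.258]
ft_force: [-0.1, 0.2, 0.0]
gripper_width: 0.0558
```

Emit:
step_arm --slide '[[0, -0.2, 0.22], [0, -0.4, 0.44], [0, -0.613, 0.673], [0, -0.613, 0.673], [0, -0.55, 0.71], [0, -0.482, 0.756], [0, -0.42, 0.8], [0, -0.35, 0.84], [0, -0.287, 0.88], [0, -0.221, 0.921], [0, -0.221, 0.921], [0, -0.221, 0.921], [0, -0.221, 0.921]]' --rot '[[-0.08, 0, 0], [-0.16, 0, 0], [-0.25, 0, 0], [-0.337, 0, 0], [-0.42, 0, 0], [-0.504, 0, 0], [-0.59, 0, 0], [-0.67, 0, 0], [-0.754, 0, 0], [-0.837, 0, 0], [-0.837, 0, 0], [-0.837, 0, 0], [-0.837, 0, 0]]' --fingers '[0.35, 0.35, 0.35, 0.35, 0.35, 0.35, 0.35, 0.35, 0.35, 0.35, 0.35, 0.35, 0.35]'

```text
clock: 86.85
position: [0.523, -0.4006, 0.1116]
tcp_rot: [2.36, 0.006, -2.257]
ft_force: [0.8, 0.6, 0.4]
gripper_width: 0.0554
```

```bash
python3 look.py w10
```

```text
top face n 5440 centre e,d mm [0.1 3.9] [70.4 40.1] ang 89.3 n med 5.2
tilt [ 0.001 -0.007  0.005]
colour [224.  203.  155.5]
{'clock': 86.9, 'joint_pos': [-0.797, 1.079, 0.681, -0.088, 2.157, 1.439], 'position': [0.523, -0.401, 0.113], 'tcp_rot': [2.362, 0.006, -2.257], 'ft_force': [0.83, 0.441, 0.58], 'gripper_width': 0.055}
rel S e,d,n mm [0.3, -2.9, 77.9] rot [-0.3  0.1  0.4]
```

Emit:
step_arm --slide '[[0, -0.01, 0.15], [0, -0.02, 0.3], [0, -0.023, 0.42], [0, -0.023, 0.5], [0, -0.023, 0.55], [0, -0.023, 0.55], [0, -0.023, 0.55], [0, -0.023, 0.55]]' --rot '[[0, 0, 0], [0, 0, 0], [0, 0, 0], [0, 0, 0], [0, 0, 0], [0, 0, 0], [0, 0, 0], [0, 0, 0]]' --fingers '[0.35, 0.35, 0.35, 0.35, 0.35, 0.35, 0.35, 0.35]'

```text
clock: 87.7
position: [0.4813, -0.3663, 0.0535]
tcp_rot: [2.365, 0.006, -2.257]
ft_force: [-0.2, 0.2, 0.1]
gripper_width: 0.0554
```

Emit:
step_arm --slide '[[0, 0, 0], [0, 0, 0], [0, 0, 0], [0, 0, 0], [0, 0, 0]]' --rot '[[0, 0, 0], [0, 0, 0], [0, 0, 0], [0, 0, 0], [0, 0, 0]]' --fingers '[1, 1, 1, 1, 1]'

```text
clock: 88.2
position: [0.4819, -0.3669, 0.0542]
tcp_rot: [2.367, 0.005, -2.257]
ft_force: [3.2, -2.5, 5.0]
gripper_width: 0.0381
```

Emit:
step_arm --slide '[[0, 0, -0.15], [0, 0, -0.3], [0, 0, -0.5], [0, 0, -0.5], [0, 0, -0.5]]' --rot '[[0, 0, 0], [0, 0, 0], [0, 0, 0], [0, 0, 0], [0, 0, 0]]' --fingers '[1, 1, 1, 1, 1]'

```text
clock: 88.7
position: [0.5221, -0.4001, 0.1067]
tcp_rot: [2.366, 0.005, -2.257]
ft_force: [0.6, 0.1, -1.3]
gripper_width: 0.0382
```

```bash
python3 plates.py top; python3 -c "
from plan import *
p,r=now();T=down(-76.8);m=r*R.from_rotvec((r.inv()*T).as_rotvec()*.5)
s,q=chk([(np.array([.40,-.36,.15]),m,1,3)])
s,q=chk([([.2797,-.3705,.13],T,1,3)],s,q)"
```

```text
{'clock': 88.7, 'joint_pos': [-0.798, 1.077, 0.695, -0.088, 2.14, 1.44], 'position': [0.522, -0.4, 0.107], 'tcp_rot': [2.366, 0.005, -2.257], 'ft_force': [0.628, 0.071, -1.272], 'gripper_width': 0.038}
top BARE 501 xy [ 0.3998 -0.263 ] size [41.4 62.2] ang 6.3 z 0.0204 tilt [-0.002  0.007] bed xy -0.0808 0.0087
top BARE 617 xy [ 0.3403 -0.3136] size [41.7 63.9] ang 14.5 z 0.0203 tilt [ 0.    -0.001] bed xy -0.0038 -0.0046
CALL n=8 2: [0.185, 0.464, 0.208] [0.137, 0.069, -0.166] f1 x1 | 4: [0.308, 0.773, 0.346] [0.229, 0.115, -0.276] f1 x4
end [ 0.4  -0.36  0.15] [ 157.8    5.4 -103. ]
# speed [0.09 0.52 0.62 0.08 0.42 0.34] lo [-0.86  0.46  0.7  -0.15  1.58  0.95] hi [-0.8   1.08  1.47 -0.09  2.14  1.44] err mm 0.0 q [-0.86, 0.46, 1.47, -0.15, 1.58, 0.95]
CALL n=8 2: [0.156, 0.4, 0.234] [0.137, 0.069, -0.166] f1 x1 | 4: [0.261, 0.667, 0.391] [0.229, 0.115, -0.276] f1 x4
end [ 0.2797 -0.3705  0.13  ] [180.    0.  -76.8]
# speed [0.35 0.34 0.37 0.2  0.34 0.64] lo [-1.18  0.05  1.47 -0.15  1.12  0.16] hi [-0.86  0.46  1.97 -0.    1.58  0.95] err mm 0.0 q [-1.18, 0.05, 1.97, -0.0, 1.12, 0.16]
```

Emit:
step_arm --slide '[[0.062, 0.155, 0.069], [0.123, 0.309, 0.138], [0.185, 0.464, 0.208], [0.246, 0.618, 0.277], [0.308, 0.773, 0.346], [0.308, 0.773, 0.346], [0.308, 0.773, 0.346], [0.308, 0.773, 0.346]]' --rot '[[0.046, 0.023, -0.055], [0.092, 0.046, -0.11], [0.137, 0.069, -0.166], [0.183, 0.092, -0.221], [0.229, 0.115, -0.276], [0.229, 0.115, -0.276], [0.229, 0.115, -0.276], [0.229, 0.115, -0.276]]' --fingers '[1, 1, 1, 1, 1, 1, 1, 1]'

```text
clock: 89.55
position: [0.4002, -0.36, 0.1494]
tcp_rot: [2.753, 0.095, -1.799]
ft_force: [-0.3, -1.1, -0.3]
gripper_width: 0.0385
```

Emit:
step_arm --slide '[[0.052, 0.133, 0.078], [0.104, 0.267, 0.156], [0.156, 0.4, 0.234], [0.208, 0.533, 0.312], [0.261, 0.667, 0.391], [0.261, 0.667, 0.391], [0.261, 0.667, 0.391], [0.261, 0.667, 0.391], [0.261, 0.667, 0.391]]' --rot '[[0.046, 0.023, -0.055], [0.092, 0.046, -0.11], [0.137, 0.069, -0.166], [0.183, 0.092, -0.221], [0.229, 0.115, -0.276], [0.229, 0.115, -0.276], [0.229, 0.115, -0.276], [0.229, 0.115, -0.276], [0.229, 0.115, -0.276]]' --fingers '[1, 1, 1, 1, 1, 1, 1, 1, 1]'

```text
clock: 90.45
position: [0.2811, -0.371, 0.1294]
tcp_rot: [-3.141, -0.0, -1.34]
ft_force: [0.0, -0.4, -0.0]
gripper_width: 0.0387
```

```bash
python3 plates.py wrist; python3 -c "
from plan import *
chk([([.2797,-.3705,.0158],down(-76.8),1,3,20)])"
```

```text
{'clock': 90.45, 'joint_pos': [-1.178, 0.058, 1.967, 0.0, 1.117, 0.162], 'position': [0.281, -0.371, 0.129], 'tcp_rot': [-3.141, -0.0, -1.34], 'ft_force': [0.004, -0.358, -0.0], 'gripper_width': 0.039}
wrist BARE 2741 xy [ 0.3865 -0.2653] size [35. 40.] ang 96.5 z 0.0206 tilt [-0.002  0.011] bed xy -0.0705 -0.0
wrist BARE 4535 xy [ 0.3409 -0.3144] size [40.  63.6] ang 14.6 z 0.0205 tilt [-0.002  0.008] bed xy -0.0036 -0.0036
CALL n=9 2: [-0.002, 0.004, 0.379] [0.0, 0.0, 0.0] f1 x1 | 5: [-0.004, 0.008, 0.757] [0.0, 0.0, 0.001] f1 x4
end [ 0.2797 -0.3705  0.0158] [-180.     0.   -76.8]
# speed [0.   0.15 0.05 0.   0.14 0.  ] lo [-1.18  0.06  1.97  0.    0.86  0.16] hi [-1.18  0.27  2.02  0.    1.12  0.16] err mm 0.0 q [-1.18, 0.27, 2.02, 0.0, 0.86, 0.16]
```

Emit:
step_arm --slide '[[0, 0, 0.2], [0, 0, 0.4], [0, 0, 0.58], [0, 0, 0.68], [0, 0, 0.73], [0, 0.005, 0.757], [0, 0.005, 0.757], [0, 0.005, 0.757]]' --rot '[[0, 0, 0], [0, 0, 0], [0, 0, 0], [0, 0, 0], [0, 0, 0], [0, 0, 0], [0, 0, 0], [0, 0, 0]]' --fingers '[1, 1, 1, 1, 1, 1, 1, 1]'

```text
clock: 91.3
position: [0.2808, -0.3717, 0.0166]
tcp_rot: [-3.141, -0.001, -1.339]
ft_force: [-0.3, -0.2, -0.4]
gripper_width: 0.0384
```

Emit:
step_arm --slide '[[0, 0, 0], [0, 0, 0], [0, 0, 0], [0, 0, 0], [0, 0, -0.2], [0, 0, -0.5], [0, 0, -0.8], [0, 0, -1.0], [0, 0, -1.0], [0, 0, -1.0]]' --rot '[[0, 0, 0], [0, 0, 0], [0, 0, 0], [0, 0, 0], [0, 0, 0], [0, 0, 0], [0, 0, 0], [0, 0, 0], [0, 0, 0], [0, 0, 0]]' --fingers '[0.35, 0.35, 0.35, 0.35, 0.35, 0.35, 0.35, 0.35, 0.35, 0.35]'

```text
clock: 92.3
position: [0.2808, -0.3718, 0.1671]
tcp_rot: [-3.141, -0.003, -1.339]
ft_force: [-0.7, 0.6, -0.5]
gripper_width: 0.0555
```

Emit:
step_arm --slide '[[-0.2, 0, -0.3], [-0.4, 0, -0.5], [-0.6, 0, -0.6], [-0.8, 0, -0.6], [-0.8, 0, -0.6], [-0.8, 0, -0.6]]' --rot '[[0, 0, 0], [0, 0, 0], [0, 0, 0], [0, 0, 0], [0, 0, 0], [0, 0, 0]]' --fingers '[0.35, 0.35, 0.35, 0.35, 0.35, 0.35]'

```text
clock: 92.9
position: [0.2529, -0.2542, 0.2555]
tcp_rot: [-3.141, -0.002, -1.339]
ft_force: [0.1, -0.7, -0.4]
gripper_width: 0.0555
```

```bash
python3 plates.py wrist top scene
cat > fin.py <<'E'
from plan import *
exec(open('c.py').read().split('if __name__')[0])
for cam in('top','scene'):
    s=snap(cam,'fin_'+cam);P=cloud(s);hsv=cv2.cvtColor(s['frame'],cv2.COLOR_RGB2HSV)
    near=lambda x,y,r:(np.hypot(P[...,0]-x,P[...,1]-y)<r)
    red=(cv2.inRange(hsv,(0,150,80),(7,255,255))|cv2.inRange(hsv,(173,150,80),(180,255,255)))>0
    yel=cv2.inRange(hsv,(20,110,100),(35,255,255))>0
    Q=P[red&near(.432,-.43,.05)&(P[...,2]>.058)&(P[...,2]<.08)]
    if len(Q)>20: print(cam,'bar',rect(Q))
    Q=P[yel&near(.385,-.51,.03)&(P[...,2]>.046)&(P[...,2]<.08)]
    if len(Q)>5: print(cam,'knob',Q.mean(0).round(4))
    Q=P[near(.544,-.216,.06)&(P[...,2]>.06)&(P[...,2]<.08)]
    if len(Q)>20: print(cam,'cup rim',cv2.minEnclosingCircle((Q[:,:2]*1000).astype(np.float32)))
E
python3 fin.py
```

```text
{'clock': 92.9, 'joint_pos': [-1.122, -0.38, 2.07, -0.0, 1.45, 0.217], 'position': [0.253, -0.254, 0.256], 'tcp_rot': [-3.141, -0.002, -1.339], 'ft_force': [0.116, -0.704, -0.44], 'gripper_width': 0.055}
wrist BARE 2359 xy [ 0.4009 -0.2633] size [39.9 63.9] ang 6.4 z 0.0205 tilt [-0.001  0.003] bed xy -0.0813 0.0097
wrist BARE 2013 xy [ 0.3406 -0.3142] size [40.  63.8] ang 14.8 z 0.0205 tilt [-0.  0.] bed xy -0.0036 -0.004
wrist BARE 1742 xy [ 0.2811 -0.3711] size [40.2 64. ] ang 12.9 z 0.0205 tilt [-0.001  0.003] bed xy 0.0782 -0.0133
top BARE 610 xy [ 0.4015 -0.2624] size [42.1 65.7] ang 6.6 z 0.0204 tilt [-0.001  0.01 ] bed xy -0.0823 0.0096
top BARE 619 xy [ 0.3407 -0.3138] size [41.1 64.3] ang 14.7 z 0.0204 tilt [-0.004 -0.011] bed xy -0.0039 -0.0042
top BARE 628 xy [ 0.281  -0.3706] size [41.  66.2] ang 12.9 z 0.0203 tilt [ 0.003 -0.   ] bed xy 0.0779 -0.0137
scene BARE 903 xy [ 0.3681 -0.2903] size [ 64.4 152.3] ang 37.1 z 0.0184 tilt [0.002 0.001] bed xy -0.0395 0.0018
scene BARE 614 xy [ 0.2805 -0.3733] size [40.4 66.4] ang 12.8 z 0.0187 tilt [0.01  0.014] bed xy 0.0803 -0.0124
top bar (array([ 0.432 , -0.4293]), array([13.6, 51.1]), np.float32(140.1))
top knob [ 0.3816 -0.5135  0.062 ]
top cup rim ((529.7323608398438, -228.21896362304688), 34.7777214050293)
scene bar (array([ 0.4292, -0.4318]), array([12.4, 51.9]), np.float32(140.6))
scene knob [ 0.3777 -0.5173  0.0567]
scene cup rim ((530.8975219726562, -231.7001495361328), 37.28205108642578)
```

View pics/fin_top.png

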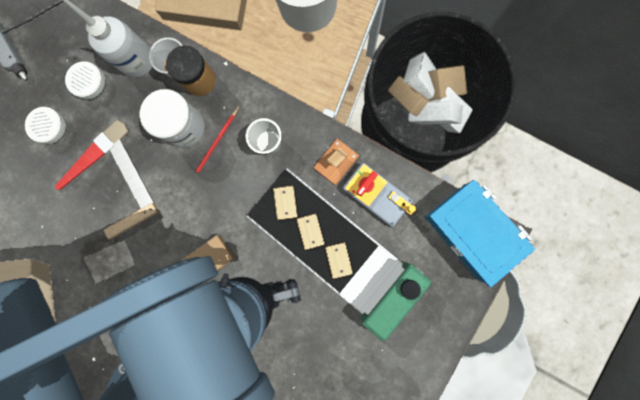

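The final view shows three bare plates side by side on the bed at (285,203), (309,232) and (338,261). The handle is across the box, the hasp is out, the cup is still at (263,136), and the arm is clear.

```bash
python3 -c "
from bench import order
print(order.sign_off())"
```

```text
the job is handed in; nothing more can be done
None
```

The job is done and handed in at about 93 s of the 210 s allowed; the hand-in gives no verdict. I turned the isolator to off, then swung the hasp out. Each of the three plates was then turned over on the stand and put back in its own place on the bed.

**Last checks:**
- **Plates:** The wrist and top cameras show three bare faces at a height of 0.0205 m, tilted no more than about 0.01 rad. They are separate and well inside the bed, at about (-81, 10), (-4, -4) and (78, -13) mm from its centre.
- **Handle and hasp:** The handle bar lies along the box's x axis, at about 1.56 rad. The hasp stands at about 88° (1.54 rad).
- **Cup:** It is at the same pixel in the top view as at the start.
- **Arm:** It is raised clear of everything.

**Disagreements:**
- **Scene camera:** It reads the plates about 2 mm lower than the other two. Its colour mask also merged two of the plates into one patch, which I put down to its oblique view.
- **First approach to the stand:** A trial with the jaws empty stopped at a joint limit before reaching the stand. I changed the wrist configuration and had no more trouble.

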